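# Load culture dishes under the low lamp head

## Robot

A 7-joint arm with a two-finger parallel gripper is mounted at the origin on the work surface. World frame = base frame: x ahead of the robot, y to its left, z up, the work surface at z = 0. Lengths are in m, angles in rad, forces in N, time in s.
With the tool pointing down it reaches from about 0.425 to 0.825 m from the base axis. Payload 3.6 kg.
Tool frame: the origin (TCP) lies where the fingers leave the gripper's body, on its centre line; the fingertips stand 84 mm ahead of it and the grasp point (between the pads) lies 65 mm ahead of it (ctrl.tcp_to_grasp is the distance from the TCP to the grasp point, in m); z points along the fingers, x is the direction in which the jaws open and shut, and the axes are right-handed (so a half turn about z gives the same grasp; the last joint's range is limited). The gripper opens to 93 mm and grips with 3 to 60 N. Pads are 15 mm wide; open, the fingers measure 128 mm over their backs; the gripper's body (75 mm by 188 mm) begins 65 mm behind the grasp point.
Start: joints at [1.248, 0.615, -0.013, 1.423, 0.008, 1.103, -0.04], TCP at [0.19, -0.622, 0.303] pointing down, gripper open.
Joint ranges: [-3.12, 3.12], [-0.3, 2.06], [-1.34, 1.32], [0.26, 2.42], [-1.36, 4.5], [0.01, 1.98], [-2.84, 2.84]. Speed limits (rad/s): [2.79, 2.79, 3.14, 3.14, 3.14, 3.14, 3.14].

## Interface

Orientations are given as a rotation vector (axis times angle).
In Python, from cell import ctrl gives the robot as it stands.
- The arm moves only by the shell command python3 -m pendant 'ROWS' [FORCE]. ROWS is a JSON object of lists of equal length, an entry for each row: "xyz": the shift along the tool's x, y, z in mm, a list of three; "rotation": the turn, a rotation vector about the tool's x, y, z in degrees, a list of three; "grip": the opening, from 0 (shut) to 1 (fully open). In form: {"xyz": [[tx, ty, tz], ...], "rotation": [[wx, wy, wz], ...], "grip": [grip, ...]}. A call has 1 to 12 rows; each row shifts and turns the commanded pose from where the row before left it, along the tool's axes as they then stand; what a row does not reach is not made up. A row lasts 1/10 s, in which the tool goes at most 50 mm and 8.59 degrees, less where a joint would pass 70% of its speed; a pose out of reach is approached as far as the arm can. A call with a gripper value outside its range is refused whole. The fingers move at their own pace and stop on an object; FORCE is the grip in N (left out, the last holds). Time passes only in rows, so rows that do not move let the fingers close. It gives the time, the measured TCP pose, the force and the opening at its end, in the units of the state.
- ctrl.get_obs(): the state, without advancing time (a new reading comes with each control period).
- ctrl.grab_frame(name): name is "scene" or "side" or "wrist"; returns a dict with "img" (400x640x3 uint8, red, green, blue), "camera_matrix" (3x3 intrinsics, pixels), "distortion" ([k1, k2, p1, p2, k3] as OpenCV has them; the pictures are not rectified), "R" (3x3) and "t" (3): a world point X has camera coordinates R X + t; the wrist camera has in their place "mount" (4x4, takes a point from camera to tool coordinates, whose origin is the TCP and whose axes are the tool frame's). Camera axes: x right, y down, z forward; pixel columns grow to the right and rows downward; lengths in m; the calibration is good to about 2 mm. A picture is of the moment at which its call begins: read the wrist's pose just before it. There is no depth.
- ctrl.job_done(): hands the job in, once; it reports no verdict.
The state is a dict: "t": time; "joint_pos": joint angles; "qvel": joint speeds; "joint_torque": joint torques, N m; "tcp_pos": TCP position; "tcp_rot": TCP orientation; "wrist_force": force on the tool from outside, world axes, zero at the start; "ft_torque": the same for the moment, N m; "finger_gap": opening from 0.0 (shut) to 1.0 (fully open).
Only numpy, scipy, OpenCV 4.12 (cv2) and the standard library are available. Lean on these libraries where they do the work, as an engineer would, in place of code of your own. Each camera call takes 0.05 s, during which the arm holds its last target.

## Task

Load all the culture dishes on the two metal trays, lying flat and centred on the ring of the deck, stacked no more than three high, and slide each tray under the low head of the lamp station, fully home, one in each bay. When both loaded trays are in, push the lever on top of the station right over to the back to switch the lamp on. Leave the jar and the bottle where they stand.

Things in the scene. Friction and masses are not known exactly. Their poses are not given: they have to be found in the camera images.
- dish1_mid (a point): Round closed culture dish with a pale disc inside, 60 mm across, 15 mm high, about 50 g, lying flat on the table at the start; the point is its centre, half-way up (7.5 mm above its underside), z along its axis. One or none of the six dishes is absent at a start.
- dish2_mid (a point): Round closed culture dish with a pale disc inside, 60 mm across, 15 mm high, about 50 g, lying flat on the table at the start; the point is its centre, half-way up (7.5 mm above its underside), z along its axis. One or none of the six dishes is absent at a start.
- dish3_mid (a point): Round closed culture dish with a pale disc inside, 60 mm across, 15 mm high, about 50 g, lying flat on the table at the start; the point is its centre, half-way up (7.5 mm above its underside), z along its axis. One or none of the six dishes is absent at a start.
- dish4_mid (a point): Round closed culture dish with a pale disc inside, 60 mm across, 15 mm high, about 50 g, lying flat on the table at the start; the point is its centre, half-way up (7.5 mm above its underside), z along its axis. One or none of the six dishes is absent at a start.
- dish5_mid (a point): Round closed culture dish with a pale disc inside, 60 mm across, 15 mm high, about 50 g, lying flat on the table at the start; the point is its centre, half-way up (7.5 mm above its underside), z along its axis. One or none of the six dishes is absent at a start.
- dish6_mid (a point): Round closed culture dish with a pale disc inside, 60 mm across, 15 mm high, about 50 g, lying flat on the table at the start; the point is its centre, half-way up (7.5 mm above its underside), z along its axis. One or none of the six dishes is absent at a start.
- tray_a_seat (a point): Flat dark metal tray, 6 mm thick, on the table: square deck 90 x 90 mm, neck 40 mm wide, upright grip fin near its end. Total length 200 mm: from 45 mm ahead of the deck's centre to 155 mm behind it. About 0.3 kg, slides on the table. This point: centre of the deck's top face, 6 mm above the tray's underside (marked by a 66 mm ring). Its x axis runs along the tray from fin to deck (the leading edge is at +45 mm), y across, z up.
- tray_a_grip (a point): This point: middle of that tray's grip fin, 135 mm behind the deck's centre (at -x), 36 mm above the tray's underside. The fin is 12 mm thick (along y), 36 mm long (along x) and its top is 56 mm above the table. Axes as at the seat.
- tray_b_seat (a point): Flat dark metal tray, 6 mm thick, on the table: square deck 90 x 90 mm, neck 40 mm wide, upright grip fin near its end. Total length 200 mm: from 45 mm ahead of the deck's centre to 155 mm behind it. About 0.3 kg, slides on the table. This point: centre of the deck's top face, 6 mm above the tray's underside (marked by a 66 mm ring). Its x axis runs along the tray from fin to deck (the leading edge is at +45 mm), y across, z up.
- tray_b_grip (a point): This point: middle of that tray's grip fin, 135 mm behind the deck's centre (at -x), 36 mm above the tray's underside. The fin is 12 mm thick (along y), 36 mm long (along x) and its top is 56 mm above the table. Axes as at the seat.
- jar_mid (a point): Small amber jar with a white cap, 44 mm across and 60 mm high, standing loose among the dishes; leave it alone. The point is half-way up.
- flask_mid (a point): Glass bottle, 52 mm across and 75 mm high, standing loose at the far right; leave it alone. The point is 37 mm up.
- bay_near (a point): Home point of the lamp station's bay nearer the robot: where the centre of a deck's top lies when the tray is fully home against the rear wall. x points into the bay, away from its open front, y across, z up. Each bay is 108 mm wide between walls, its roof 57 mm above the table, its floor the table itself. The station's front edge is 73 mm before this point (at -x), the rear wall 45 mm beyond.
- bay_far (a point): Home point of the other bay, farther from the robot, 116 mm from the first; axes and sizes as for the near bay. The station is a white fixed box, 248 mm wide, 130 mm deep, 107 mm high, its open front to the robot's right (about -y), with the two bays side by side; its place and heading vary a little.
- lamp_lever (a joint): Lever on top of the station, off (0 to 0.2 rad) leaning to the open front; thrown (1.0 rad, a stop) it leans to the rear by as much. It turns about a level axis 129 mm above the table, 75 mm behind the front edge, with light friction (about 1 N at the tip) and stays where it is left.
- lamp_lever_tip (a point): Centre of the black ball (26 mm across) at the end of the lever's 10 mm rod, 80 mm from its pivot. The ball swings in the direction of the bays' x axis, about 77 mm from stop to stop, and is about 199 mm above the table at either stop.

How it is judged:
On the way:
1. all dishes are centred on the trays and both trays are home in the bays, the lever not yet thrown (((horizontal distance between dish1_mid and tray_a_seat below 0.01 m and z of dish1_mid in the frame of tray_a_seat between 0.003 and 0.041 m) or (horizontal distance between dish1_mid and tray_b_seat below 0.01 m and z of dish1_mid in the frame of tray_b_seat between 0.003 and 0.041 m)) and ((horizontal distance between dish2_mid and tray_a_seat below 0.01 m and z of dish2_mid in the frame of tray_a_seat between 0.003 and 0.041 m) or (horizontal distance between dish2_mid and tray_b_seat below 0.01 m and z of dish2_mid in the frame of tray_b_seat between 0.003 and 0.041 m)) and ((horizontal distance between dish3_mid and tray_a_seat below 0.01 m and z of dish3_mid in the frame of tray_a_seat between 0.003 and 0.041 m) or (horizontal distance between dish3_mid and tray_b_seat below 0.01 m and z of dish3_mid in the frame of tray_b_seat between 0.003 and 0.041 m)) and ((horizontal distance between dish4_mid and tray_a_seat below 0.01 m and z of dish4_mid in the frame of tray_a_seat between 0.003 and 0.041 m) or (horizontal distance between dish4_mid and tray_b_seat below 0.01 m and z of dish4_mid in the frame of tray_b_seat between 0.003 and 0.041 m)) and ((horizontal distance between dish5_mid and tray_a_seat below 0.01 m and z of dish5_mid in the frame of tray_a_seat between 0.003 and 0.041 m) or (horizontal distance between dish5_mid and tray_b_seat below 0.01 m and z of dish5_mid in the frame of tray_b_seat between 0.003 and 0.041 m)) and ((horizontal distance between dish6_mid and tray_a_seat below 0.01 m and z of dish6_mid in the frame of tray_a_seat between 0.003 and 0.041 m) or (horizontal distance between dish6_mid and tray_b_seat below 0.01 m and z of dish6_mid in the frame of tray_b_seat between 0.003 and 0.041 m)) and angle between each of dish1_mid, dish2_mid, dish3_mid, dish4_mid, dish5_mid, dish6_mid's own z axis and vertical below 0.1 rad and ((horizontal distance between tray_a_seat and bay_near below 0.013 m and angle between the x axis of tray_a_seat and the x axis of bay_near, either way round below 0.12 rad) or (horizontal distance between tray_a_seat and bay_far below 0.013 m and angle between the x axis of tray_a_seat and the x axis of bay_far, either way round below 0.12 rad)) and ((horizontal distance between tray_b_seat and bay_near below 0.013 m and angle between the x axis of tray_b_seat and the x axis of bay_near, either way round below 0.12 rad) or (horizontal distance between tray_b_seat and bay_far below 0.013 m and angle between the x axis of tray_b_seat and the x axis of bay_far, either way round below 0.12 rad)) and height (world z) of each of tray_a_seat, tray_b_seat below 0.009 m and value of joint lamp_lever below 0.5 rad), for 0.2 s.
At the end, for the whole second after the job is handed in: Each dish lies flat (within 0.1 rad) on a tray, its centre within 10 mm of the deck's centre in plan, at most three high; each tray lies flat with its deck's centre within 13 mm of a bay's home point and within 0.12 rad of its direction; the lever stands above 0.85 rad (((horizontal distance between dish1_mid and tray_a_seat below 0.01 m and z of dish1_mid in the frame of tray_a_seat between 0.003 and 0.041 m) or (horizontal distance between dish1_mid and tray_b_seat below 0.01 m and z of dish1_mid in the frame of tray_b_seat between 0.003 and 0.041 m)) and ((horizontal distance between dish2_mid and tray_a_seat below 0.01 m and z of dish2_mid in the frame of tray_a_seat between 0.003 and 0.041 m) or (horizontal distance between dish2_mid and tray_b_seat below 0.01 m and z of dish2_mid in the frame of tray_b_seat between 0.003 and 0.041 m)) and ((horizontal distance between dish3_mid and tray_a_seat below 0.01 m and z of dish3_mid in the frame of tray_a_seat between 0.003 and 0.041 m) or (horizontal distance between dish3_mid and tray_b_seat below 0.01 m and z of dish3_mid in the frame of tray_b_seat between 0.003 and 0.041 m)) and ((horizontal distance between dish4_mid and tray_a_seat below 0.01 m and z of dish4_mid in the frame of tray_a_seat between 0.003 and 0.041 m) or (horizontal distance between dish4_mid and tray_b_seat below 0.01 m and z of dish4_mid in the frame of tray_b_seat between 0.003 and 0.041 m)) and ((horizontal distance between dish5_mid and tray_a_seat below 0.01 m and z of dish5_mid in the frame of tray_a_seat between 0.003 and 0.041 m) or (horizontal distance between dish5_mid and tray_b_seat below 0.01 m and z of dish5_mid in the frame of tray_b_seat between 0.003 and 0.041 m)) and ((horizontal distance between dish6_mid and tray_a_seat below 0.01 m and z of dish6_mid in the frame of tray_a_seat between 0.003 and 0.041 m) or (horizontal distance between dish6_mid and tray_b_seat below 0.01 m and z of dish6_mid in the frame of tray_b_seat between 0.003 and 0.041 m)) and angle between each of dish1_mid, dish2_mid, dish3_mid, dish4_mid, dish5_mid, dish6_mid's own z axis and vertical below 0.1 rad and ((horizontal distance between tray_a_seat and bay_near below 0.013 m and angle between the x axis of tray_a_seat and the x axis of bay_near, either way round below 0.12 rad) or (horizontal distance between tray_a_seat and bay_far below 0.013 m and angle between the x axis of tray_a_seat and the x axis of bay_far, either way round below 0.12 rad)) and ((horizontal distance between tray_b_seat and bay_near below 0.013 m and angle between the x axis of tray_b_seat and the x axis of bay_near, either way round below 0.12 rad) or (horizontal distance between tray_b_seat and bay_far below 0.013 m and angle between the x axis of tray_b_seat and the x axis of bay_far, either way round below 0.12 rad)) and height (world z) of each of tray_a_seat, tray_b_seat below 0.009 m and value of joint lamp_lever above 0.85 rad); the robot touches nothing.
It fails at once if the jar is knocked over or shifted more than 40 mm (distance of jar_mid from where it was at the start of the episode above 0.04 m or angle between jar_mid's own z axis and vertical above 0.6 rad).
It fails at once if the flask is knocked over or shifted more than 40 mm (distance of flask_mid from where it was at the start of the episode above 0.04 m or angle between flask_mid's own z axis and vertical above 0.6 rad).
Of dish1, dish2, dish3, dish4, dish5, dish6 only 5 to 6 are there at a start; the rules pass over those that are not, and their reading is None.
At some moment in a run one of dish1, dish2, dish3, dish4, dish5, dish6 may be knocked a few centimetres aside while the robot is not near it.
Once in a run the grip may slacken for a moment while it holds something.
It also fails if it takes over 210 s, if anything falls off the work surface, if the arm or the gripper's body presses on something with over 40 N, if the wrist force passes 120 N, or if a joint passes its speed limit or range.

## Working session

There is one attempt and no reset: what is moved stays moved. The work goes in short steps, Python scripts to look and compute and a shell command to move; the robot and the scene stay as the last step left them, time stands still between calls to the robot, and variables do not carry over. Pictures are saved under pics/ and viewed, and the job is handed in when it is done.

```bash
ls; mkdir -p pics; python3 - <<'E'
from cell import ctrl
import cv2
print(ctrl.get_obs())
for n in ["scene","side","wrist"]:
    f=ctrl.grab_frame(n)
    cv2.imwrite(f"pics/{n}0.png",f["img"][:,:,::-1])
    print(n,{k:v for k,v in f.items() if k!="img"})
E
```

```text
pics
{'t': 0.0, 'joint_pos': array([ 1.24750139,  0.61591387, -0.01264567,  1.42488799,  0.00812057,
        1.10342179, -0.0403999 ]), 'qvel': array([-0.00017014, -0.00052963,  0.00031129, -0.002518  , -0.0003644 ,
        0.00121091, -0.00215921]), 'joint_torque': array([-4.70590658e-04, -4.58931291e+01,  2.09035208e-01, -1.65743083e+01,
       -6.09895494e-02,  2.06019392e-02,  2.47627586e-04]), 'tcp_pos': array([ 0.18994813, -0.62101863,  0.30158793]), 'tcp_rot': array([-2.52435734,  1.86755753,  0.00329327]), 'wrist_force': array([ 0.06081136, -0.84629379,  0.18262586]), 'ft_torque': array([ 0.04760092, -0.04113914,  0.07666922]), 'finger_gap': 0.9985958849914726}
scene {'camera_matrix': array([[482.99331801,   0.        , 324.14740027],
       [  0.        , 482.99331801, 194.71647434],
       [  0.        ,   0.        ,   1.        ]]), 'distortion': array([-0.05517349,  0.        ,  0.        ,  0.        ,  0.        ]), 'R': array([[ 0.48178689,  0.87618395,  0.0135303 ],
       [ 0.52537821, -0.27646303, -0.80470238],
       [-0.70132669,  0.39480359, -0.59352422]]), 't':
[... 433 characters left out ...]
2 , -0.63727665, -0.77062206]]), 't': array([0.5326695 , 0.14249165, 1.08671701])}
wrist {'camera_matrix': array([[305.47886725,   0.        , 320.95404282],
       [  0.        , 305.47886725, 192.22475543],
       [  0.        ,   0.        ,   1.        ]]), 'distortion': array([-0.03028512,  0.        ,  0.        ,  0.        ,  0.        ]), 'mount': array([[ 9.99999976e-01, -2.17510254e-04, -3.40063580e-05,
        -6.89813192e-04],
       [ 2.19336962e-04,  9.71053964e-01,  2.38860108e-01,
        -6.64976794e-02],
       [-1.89325141e-05, -2.38860110e-01,  9.71053988e-01,
        -8.18467853e-02],
       [ 0.00000000e+00,  0.00000000e+00,  0.00000000e+00,
         1.00000000e+00]])}
```

View pics/scene0.png

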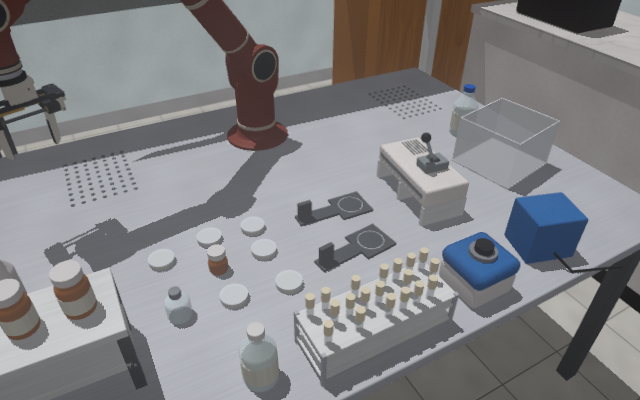

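View pics/side0.png

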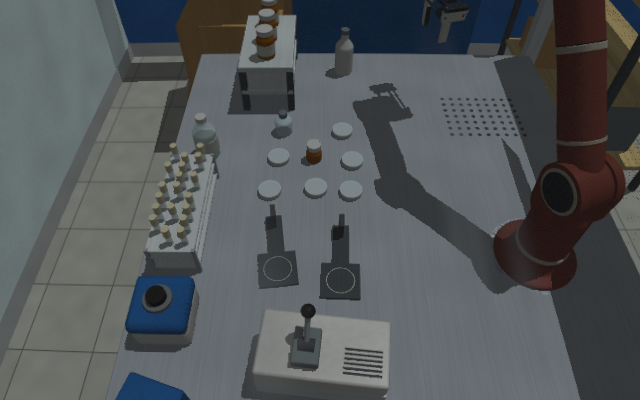

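View pics/wrist0.png

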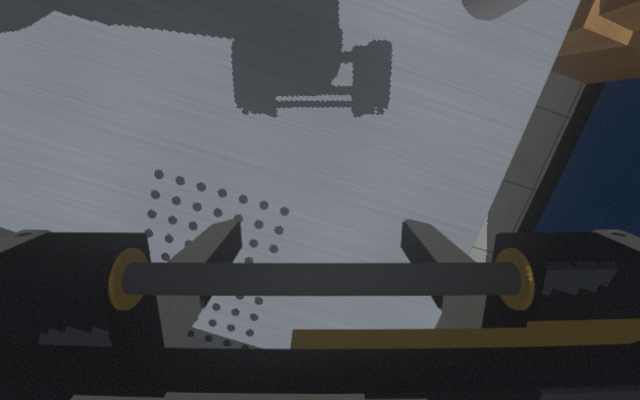

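```bash
cat > h.py <<'E'
import numpy as np, cv2
from scipy.spatial.transform import Rotation as Ro
from cell import ctrl
def und(f,uv):
    return cv2.undistortPoints(np.array(uv,float).reshape(-1,1,2),f["camera_matrix"],f["distortion"]).reshape(-1,2)
def ext(f,o=None):
    if "R" in f: return f["R"],f["t"]
    T=np.eye(4);T[:3,:3]=Ro.from_rotvec(o["tcp_rot"]).as_matrix();T[:3,3]=o["tcp_pos"]
    W=T@f["mount"];R=W[:3,:3].T
    return R,-R@W[:3,3]
def cast(f,uv,z,o=None):
    R,t=ext(f,o);c=-R.T@t
    n=und(f,uv);d=np.c_[n,np.ones(len(n))]@R
    return c+d*((z-c[2])/d[:,2])[:,None]
def proj(f,X,o=None):
    R,t=ext(f,o)
    return cv2.projectPoints(np.array(X,float).reshape(-1,1,3),cv2.Rodrigues(R)[0],t,f["camera_matrix"],f["distortion"])[0].reshape(-1,2)
E
python3 - <<'E'
import cv2
a=cv2.imread("pics/side0.png")
cv2.imwrite("pics/side0z.png",cv2.resize(a[100:400,220:420],None,fx=2,fy=2,interpolation=cv2.INTER_CUBIC)[:600])
b=cv2.imread("pics/scene0.png")
cv2.imwrite("pics/scene0z.png",cv2.resize(b[120:320,120:480],(792,440),interpolation=cv2.INTER_CUBIC))
hsv=cv2.cvtColor(a,cv2.COLOR_BGR2HSV)
for u,v in [(342,131),(330,131),(269,190),(250,200),(316,188),(278,258),(340,270)]: print(a[v,u],hsv[v,u])
for u,v in [(161,259),(161,275),(290,280),(350,205),(370,240)]: print('s',b[v,u])
E
```

```text
[134 131 123] [ 98  21 134]
[111 106 101] [105  23 111]
[134 131 122] [ 98  23 134]
[116 111 106] [105  22 116]
[135 133 123] [ 95  23 135]
[60 58 53] [99 30 60]
[53 52 46] [94 34 53]
s [200 197 193]
s [182 176 174]
s [201 198 194]
s [100  95  93]
s [100  96  93]
```

View pics/side0z.png

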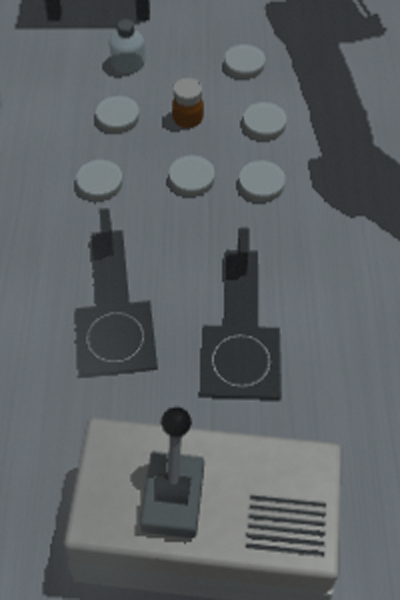

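View pics/scene0z.png

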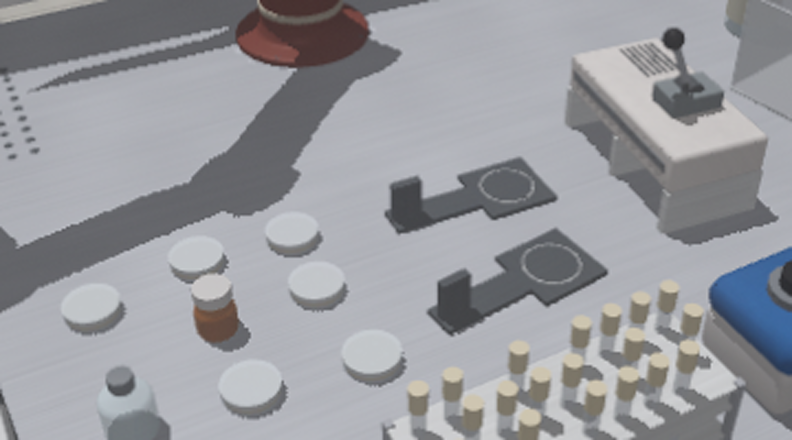

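```bash
cat >> h.py <<'E'
SEED={"side":[(342,131),(279,157),(352,160),(269,190),(316,188),(350,190)]}
def bright(f,lo=8):
    g=cv2.GaussianBlur(f["img"],(3,3),0).max(2).astype(int)
    bg=cv2.medianBlur(f["img"].max(2),61).astype(int)
    return g-bg
def blobs(f,lo,amin,amax,roi=None):
    m=(bright(f)>lo).astype(np.uint8)
    if roi: k=np.zeros_like(m);x0,y0,x1,y1=roi;k[y0:y1,x0:x1]=1;m*=k
    n,l,s,c=cv2.connectedComponentsWithStats(m)
    out=[]
    for i in range(1,n):
        if amin<s[i,4]<amax: out.append((c[i],s[i]))
    return out
def dishes(f,lo=12):
    out=[]
    for c,s in blobs(f,lo,100,700):
        p=cast(f,[c],0.0075)[0]
        a=cast(f,[(s[0],c[1]),(s[0]+s[2],c[1])],0.0075)
        w=np.linalg.norm(a[0]-a[1])
        if 0.25<p[0]<0.8 and -0.6<p[1]<0.3: out.append((p[:2].round(4),c.round(1),s[2:].tolist(),round(w,4)))
    return out
E
python3 - <<'E'
from h import *
for n,lo in [("side",10),("scene",8)]:
    f=ctrl.grab_frame(n)
    print(n)
    for d in dishes(f,lo): print(*d)
E
```

```text
side
[ 0.2929 -0.4352] [395.  128.6] [11, 20, 140] 0.0331
[ 0.4514 -0.4367] [342.2 128.1] [20, 13, 203] 0.0599
[ 0.6365 -0.326 ] [278.3 154.4] [22, 14, 239] 0.0625
[ 0.4271 -0.3128] [352.4 157.8] [22, 15, 254] 0.062
[ 0.2687 -0.2596] [410.9 171.9] [19, 25, 112] 0.0526
[ 0.5309 -0.2102] [315.4 185.4] [22, 16, 288] 0.0588
[ 0.654  -0.2024] [269.2 187.5] [23, 16, 290] 0.0614
[ 0.4367 -0.2013] [350.8 188. ] [23, 17, 302] 0.0612
[0.5027 0.1803] [328.2 323.7] [40, 25, 524] 0.0856
scene
[ 0.4282 -0.1904] [251.8 222.8] [24, 15, 265] 0.061
[0.5566 0.0054] [343.8 228.4] [45, 24, 642] 0.1134
[ 0.4183 -0.3021] [208.2 234. ] [26, 15, 297] 0.0643
[ 0.5225 -0.1998] [263.  246.2] [26, 16, 317] 0.0623
[ 0.4818 -0.305 ] [215.4 249.9] [16, 9, 112] 0.0381
[ 0.4436 -0.4272] [160.2 256.6] [27, 17, 338] 0.0635
[ 0.6467 -0.1919] [288.2 278.6] [28, 19, 398] 0.0623
[ 0.6291 -0.3151] [233.  292.8] [29, 21, 435] 0.0625
[ 0.7388 -0.3097] [254.8 328.3] [16, 12, 146] 0.032
[ 0.7035 -0.577 ] [114.3 368.5] [30, 24, 267] 0.0563
```

```bash
cat >> h.py <<'E'
def tri(fa,ua,fb,ub):
    P=[np.c_[ext(f)[0],ext(f)[1]] for f in (fa,fb)]
    X=cv2.triangulatePoints(P[0],P[1],und(fa,ua).T,und(fb,ub).T)
    return (X[:3]/X[3]).T
E
python3 - <<'E'
from h import *
fa=ctrl.grab_frame("side");fb=ctrl.grab_frame("scene")
print(-fa["R"].T@fa["t"],-fb["R"].T@fb["t"])
ua=[(342.2,128.1),(278.3,154.4),(352.4,157.8),(315.4,185.4),(269.2,187.5),(350.8,188)]
ub=[(160.2,256.6),(233,292.8),(208.2,234),(263,246.2),(288.2,278.6),(251.8,222.8)]
X=tri(fa,ua,fb,ub);print(X.round(4))
print((proj(fa,X)-ua).round(1).tolist())
for z in (0.015,):
  A=cast(fa,ua,z)[:,:2];B=cast(fb,ub,z)[:,:2];print(np.c_[A,B,(A-B)].round(4))
# ball
for f,n,r in ((fa,'side',(290,290,330,325)),(fb,'scene',(415,125,440,150))):
  g=f["img"].max(2); m=np.zeros_like(g);m[r[1]:r[3],r[0]:r[2]]=(g[r[1]:r[3],r[0]:r[2]]<45);k=cv2.connectedComponentsWithStats(m)
  print(n,k[2].tolist(),k[3].round(1).tolist())
E
```

```text
[0.52798258 0.58480696 0.92963958] [ 1.33974922 -0.49390192  0.79569681]
[[ 0.4522 -0.4278  0.0153]
 [ 0.636  -0.3173  0.0159]
 [ 0.4281 -0.3043  0.0162]
 [ 0.531  -0.2029  0.0158]
 [ 0.6533 -0.1953  0.0155]
 [ 0.4378 -0.1938  0.016 ]]
[[-0.0, 0.1], [-0.1, 0.1], [-0.0, 0.1], [-0.0, 0.0], [-0.1, 0.1], [-0.0, 0.0]]
[[ 4.520e-01 -4.285e-01  4.520e-01 -4.277e-01 -0.000e+00 -7.000e-04]
 [ 6.358e-01 -3.187e-01  6.358e-01 -3.169e-01 -0.000e+00 -1.800e-03]
 [ 4.279e-01 -3.057e-01  4.270e-01 -3.040e-01  8.000e-04 -1.700e-03]
 [ 5.310e-01 -2.036e-01  5.302e-01 -2.026e-01  8.000e-04 -1.100e-03]
 [ 6.531e-01 -1.961e-01  6.534e-01 -1.949e-01 -3.000e-04 -1.300e-03]
 [ 4.376e-01 -1.948e-01  4.368e-01 -1.934e-01  8.000e-04 -1.400e-03]]
side [[0, 0, 640, 400, 255832], [320, 297, 1, 1, 1], [322, 297, 1, 1, 1], [325, 297, 5, 2, 6], [301, 304, 14, 15, 160]] [[319.5, 199.4], [320.0, 297.0], [322.0, 297.0], [326.8, 297.7], [307.7, 310.7]]
scene [[0, 0, 640, 400, 256000]] [[319.5, 199.5]]
```

```bash
cat >> h.py <<'E'
def tray(f,guess,lo=None):
    """dark deck quad near pixel guess -> mask contour; cast to z=.006"""
    g=f["img"].max(2)
    m=(g<(85 if lo is None else lo)).astype(np.uint8)
    n,l=cv2.connectedComponents(m)
    b=(l==l[guess[1],guess[0]]).astype(np.uint8)
    return b
E
python3 - <<'E'
from h import *
fa=ctrl.grab_frame("side");fb=ctrl.grab_frame("scene")
for f,gs,nm,roi in ((fa,[(278,280),(340,292)],'side',[(257,252,300,290),(318,262,362,300)]),(fb,[(370,255),(350,217)],'scene',[(342,226,397,256),(322,192,374,220)])):
  g=f["img"].max(2).astype(int)
  for q,r in zip(gs,roi):
    s=g[r[1]:r[3],r[0]:r[2]]
    print(nm,q,np.percentile(s,[5,25,50,75,95]))
    b=tray(f,q,80 if nm=='side' else 125)
    print(b.sum(),cv2.boundingRect(b))
    vis=f["img"].copy()
    # ring: bright within hole-filled deck
    c=max(cv2.findContours(b,cv2.RETR_EXTERNAL,cv2.CHAIN_APPROX_NONE)[0],key=cv2.contourArea)
    fill=np.zeros_like(b);cv2.drawContours(fill,[c],-1,1,-1)
    fill=cv2.erode(fill,np.ones((5,5)))
    med=np.median(s[s<(85 if nm=='side' else 125)])
    ring=((g>med+12)&(fill>0)).astype(np.uint8)
    ys,xs=np.nonzero(ring)
    pts=np.c_[xs,ys]
    W=cast(f,pts,0.006)[:,:2]
    # circle fit
    A=np.c_[2*W,np.ones(len(W))];sol=np.linalg.lstsq(A,(W**2).sum(1),rcond=None)[0]
    for _ in range(5):
      rr=np.linalg.norm(W-sol[:2],axis=1);k=abs(rr-np.median(rr))<0.005
      A=np.c_[2*W[k],np.ones(k.sum())];sol=np.linalg.lstsq(A,(W[k]**2).sum(1),rcond=None)[0]
    print(' ring',len(W),k.sum(),sol[:2].round(4),np.sqrt(sol[2]+sol[:2]@sol[:2]).round(4))
    cw=cast(f,c.reshape(-1,2),0.006)[:,:2]-sol[:2]
    print(' far pt y min',cw[:,1].min(), cw[np.argmin(cw[:,1])])
E
```

```text
side (278, 280) [ 56.    60.    64.    72.75 112.  ]
164777 (0, 0, 640, 400)
 ring 156438 2904 [ 0.7622 -0.4031] 0.6177
 far pt y min -0.9047385961281929 [ 1.18348333 -0.9047386 ]
side (340, 292) [ 51.  53.  54.  58. 112.]
2113 (319, 214, 42, 87)
 ring 122 122 [0.4738 0.0728] 0.0323
 far pt y min -0.1883514782049084 [-0.01315031 -0.18835148]
scene (370, 255) [ 93.  99. 100. 182. 185.]
1670 (314, 224, 82, 49)
 ring 122 122 [0.6207 0.0427] 0.0324
 far pt y min -0.1587688363660409 [ 0.0052004  -0.15876884]
scene (350, 217) [ 85. 100. 106. 182. 188.]
1296 (295, 192, 78, 34)
 ring 93 93 [0.4752 0.0728] 0.0325
 far pt y min -0.15798284618156858 [ 0.01626762 -0.15798285]
```

```bash
cat >> h.py <<'E'
def ringfit(f,box,z=0.006,thr=12,o=None):
    """box x0,y0,x1,y1 around a deck; bright thin ring on dark"""
    x0,y0,x1,y1=box
    g=f["img"].max(2).astype(np.uint8)[y0:y1,x0:x1]
    th=cv2.morphologyEx(g,cv2.MORPH_TOPHAT,np.ones((7,7)))
    ys,xs=np.nonzero(th>thr); W=cast(f,np.c_[xs+x0,ys+y0],z,o)[:,:2]
    best=None;rng=np.random.default_rng(0)
    for _ in range(2000):
        q=W[rng.choice(len(W),3,False)]
        try: s=np.linalg.solve(np.c_[2*q,np.ones(3)],(q**2).sum(1))
        except Exception: continue
        r=np.sqrt(max(s[2]+s[:2]@s[:2],0))
        if abs(r-0.0325)>0.0015: continue
        k=abs(np.linalg.norm(W-s[:2],axis=1)-r)<0.0025
        if best is None or k.sum()>best.sum(): best=k
    k=best;s=np.linalg.lstsq(np.c_[2*W[k],np.ones(k.sum())],(W[k]**2).sum(1),rcond=None)[0]
    return s[:2],np.sqrt(s[2]+s[:2]@s[:2]),k.sum()
def neck(f,c,seed,thr,h0=np.pi/2):
    """heading from neck centroid 50..105mm behind c; returns angle"""
    g=f["img"].max(2);m=(g<thr)
    ys,xs=np.nonzero(m);W=cast(f,np.c_[xs,ys],0.006)[:,:2]-c
    h=h0
    for _ in range(6):
        d=np.array([np.cos(h),np.sin(h)]);n=np.array([-d[1],d[0]])
        u=W@d;v=W@n;k=(u<-50e-3)&(u>-100e-3)&(abs(v)<0.03)
        a=W[k].mean(0);h=np.arctan2(-a[1],-a[0])
        wid=np.ptp((W[k]@n))
    return h,wid,k.sum()
E
python3 - <<'E'
from h import *
fa=ctrl.grab_frame("side");fb=ctrl.grab_frame("scene")
for f,nm,rois,t in ((fa,'side',[(257,250,300,290),(318,262,362,300)],80),(fb,'scene',[(340,224,399,256),(322,190,374,220)],130)):
  for r in rois:
    c,R,n=ringfit(f,r);print(nm,c.round(4),R.round(4),n, neck(f,c,None,t,np.pi/2))
# station top
g=fa["img"]; m=(g.min(2)>125).astype(np.uint8); m[:300]=0;m[:,:240]=0;m[:,400:]=0
m=cv2.morphologyEx(m,cv2.MORPH_OPEN,np.ones((3,3)))
cv2.imwrite("pics/m.png",np.hstack([m[290:400,230:410]*255,g.max(2)[290:400,230:410]]).repeat(2,0).repeat(2,1))
E
```

```text
side [0.6194 0.0423] 0.0323 105 (np.float64(1.7068016940873176), np.float64(0.04070585477583555), np.int64(287))
side [0.4738 0.0728] 0.0322 124 (np.float64(1.5456562115657144), np.float64(0.04081593101700977), np.int64(298))
scene [0.6205 0.0434] 0.0325 104 (np.float64(1.7385364462523718), np.float64(0.05148068870392154), np.int64(276))
scene [0.475  0.0736] 0.0329 78 (np.float64(1.5922722918005108), np.float64(0.04626718691504357), np.int64(206))
```

View pics/m.png

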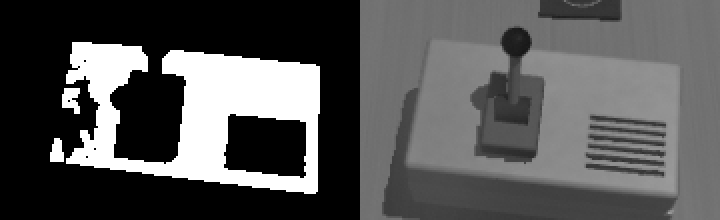

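```bash
python3 - <<'E'
from h import *
fa=ctrl.grab_frame("side");fb=ctrl.grab_frame("scene")
P=cast(fa,[(266,310),(390,323.5),(388,386),(252.5,372.5)],0.107)[:,:2];print(P.round(4))
for i in range(4): d=P[(i+1)%4]-P[i];print(np.linalg.norm(d).round(4),np.arctan2(d[1],d[0]).round(4))
z=cv2.resize(fb["img"][120:220,365:480,::-1],None,fx=6,fy=6,interpolation=cv2.INTER_CUBIC);cv2.imwrite("pics/st.png",z)
z=cv2.resize(fa["img"][295:395,240:400,::-1],None,fx=5,fy=5,interpolation=cv2.INTER_CUBIC);cv2.imwrite("pics/st2.png",z)
E
```

```text
[[0.6261 0.1961]
 [0.3872 0.2237]
 [0.4017 0.341 ]
 [0.6421 0.3177]]
0.2405 3.0265
0.1182 1.4476
0.2415 -0.0965
0.1227 -1.702
```

View pics/st.png

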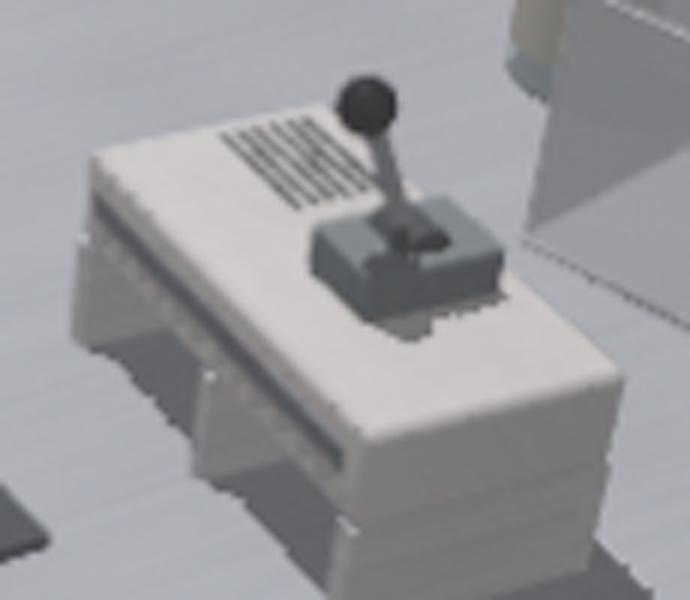

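View pics/st2.png

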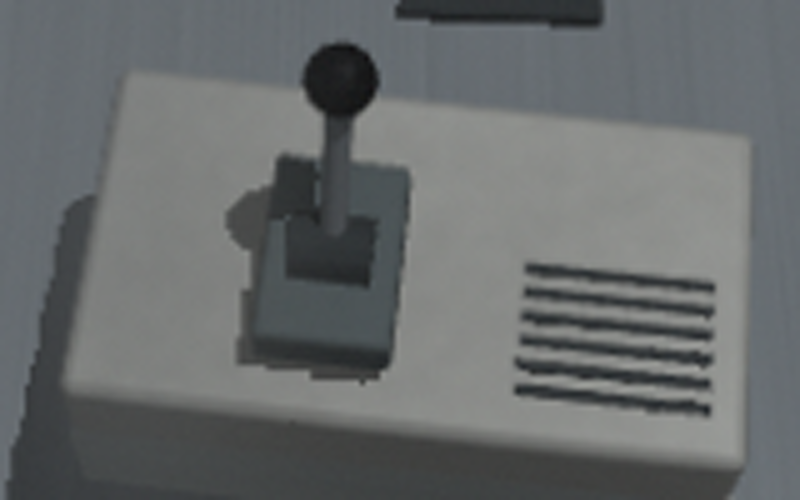

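```bash
python3 - <<'E'
from h import *
fa=ctrl.grab_frame("side");fb=ctrl.grab_frame("scene")
W=cast(fb,[(365+75/6,120+340/6),(365+195/6,120+475/6),(365+330/6,120+592/6)],0)[:,:2];print(W.round(4))
T=cast(fb,[(365+95/6,120+160/6),(365+362/6,120+432/6),(365+620/6,120+375/6)],0.107)[:,:2];print(T.round(4))
d=W[0]-W[2];print(np.linalg.norm(d),np.arctan2(d[1],d[0])-np.pi/2)
d=T[0]-T[1];print(np.linalg.norm(d),np.arctan2(d[1],d[0])-np.pi/2)
d=T[2]-T[1];print(np.linalg.norm(d),np.arctan2(d[1],d[0]))
h=1.455;c=np.array([.5143,.2696])
x=np.array([np.cos(h),np.sin(h)]);n=np.array([x[1],-x[0]])
for s in (-1,1):
  home=c-65*1e-3*x+73e-3*x+s*.058*n;print('bay',s,home.round(4))
B=tri(fa,[(307.7,310.7)],fb,[(365+366/6,120+105/6)]);print('ball',B)
E
```

```text
[[0.3943 0.2169]
 [0.5117 0.2043]
 [0.6089 0.2066]]
[[0.4017 0.213 ]
 [0.6311 0.188 ]
 [0.6497 0.3106]]
0.2149324611857709 1.5226690241578913
0.2307437076766729 1.4622264316614388
0.12401712836000629 1.420489964591967
bay -1 [0.4576 0.2842]
bay 1 [0.5728 0.2708]
ball [[0.54366824 0.24216612 0.20113422]]
```

```bash
cat >> h.py <<'E'
def yaw(o): 
    R=Ro.from_rotvec(o["tcp_rot"]).as_matrix();return np.arctan2(R[1,0],R[0,0])
def rel(o,p,psi,):
    """tool-frame shift mm to world TCP p, and turn deg about tool z to reach yaw psi (tool z down)"""
    R=Ro.from_rotvec(o["tcp_rot"]).as_matrix();d=R.T@(np.array(p)-o["tcp_pos"])*1000
    dy=(psi-yaw(o)+np.pi)%(2*np.pi)-np.pi
    return d.round(1),np.degrees(-dy).round(2)
def tilt(o):
    R=Ro.from_rotvec(o["tcp_rot"]).as_matrix();return R[:,2].round(4)
E
python3 - <<'E'
from h import *
fa=ctrl.grab_frame("side");fb=ctrl.grab_frame("scene");o=ctrl.get_obs()
print(np.degrees(yaw(o)),tilt(o),o["t"])
# jar cap center / base
print('jar cap',tri(fa,[(314,146)],fb,[(215.4,249.9)]))
print('flask cap',tri(fa,[(283,115)],fb,[(174.5,292)]))
print('jar',cast(fa,[(314,146)],.06),'flask',cast(fa,[(283,135)],0))
E
```

```text
-72.99309605482469 [ 0.e+00  1.e-04 -1.e+00] 0.85
jar cap [[ 0.5339125  -0.31522445  0.05336678]]
flask cap [[ 0.62474482 -0.43091034  0.06428862]]
jar [[ 0.53503548 -0.30634748  0.06      ]] flask [[ 6.28017013e-01 -4.14501615e-01  1.11022302e-16]]
```

```bash
python3 - <<'E'
from h import *
o=ctrl.get_obs();print(rel(o,[.452,-.428,.13],-np.pi/2))
E
```

```text
(array([-108.5, -307. ,  172.8]), np.float64(17.01))
```

```bash
python3 -m pendant '{"xyz":[[-13.6,-38.4,21.6],[-13.6,-38.4,21.6],[-13.6,-38.4,21.6],[-13.6,-38.4,21.6],[-13.6,-38.4,21.6],[-13.6,-38.4,21.6],[-13.6,-38.4,21.6],[-13.6,-38.4,21.6],[0,0,0],[0,0,0],[0,0,0],[0,0,0]],"rotation":[[0,0,0],[0,0,0],[0,0,0],[0,0,0],[0,0,0],[0,0,0],[0,0,0],[0,0,0],[0,0,8.5],[0,0,8.5],[0,0,0],[0,0,0]],"grip":[0.9,0.9,0.9,0.9,0.9,0.9,0.9,0.9,0.9,0.9,0.9,0.9]}' 20
cat > look.py <<'E'
import sys
from h import *
o=ctrl.get_obs();f=ctrl.grab_frame(sys.argv[1]);cv2.imwrite("pics/"+sys.argv[2]+".png",f["img"][:,:,::-1])
print(o["t"],o["tcp_pos"].round(4),np.degrees(yaw(o)).round(2),tilt(o),o["finger_gap"],o["wrist_force"].round(1))
E
python3 look.py wrist w1
```

```text
t: 2.05
tcp_pos: [0.452, -0.4279, 0.1301]
tcp_rot: [2.225, -2.218, 0.001]
wrist_force: [0.1, -0.1, 0.7]
finger_gap: 0.903
2.05 [ 0.452  -0.4279  0.1301] -89.83 [-0.e+00 -5.e-04 -1.e+00] 0.9029094279342198 [ 0.1 -0.1  0.7]
```

View pics/w1.png

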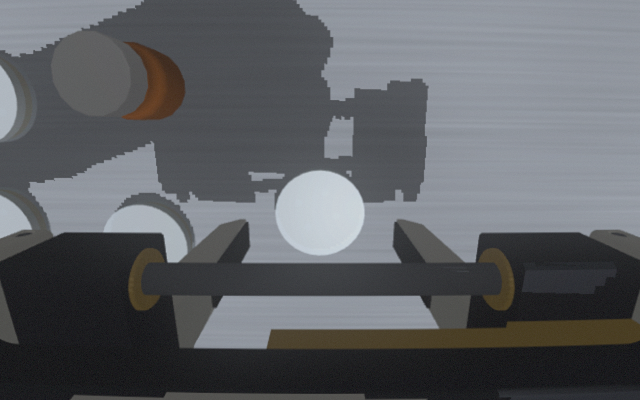

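```bash
cat >> h.py <<'E'
def wdish(f,o,guess,z=0.015,thr=None):
    """bright lid around pixel guess in the wrist view -> centre on plane z"""
    g=f["img"].min(2);p=g[guess[1],guess[0]]
    m=(g>(int(p)-20 if thr is None else thr)).astype(np.uint8)
    n,l,s,c=cv2.connectedComponentsWithStats(m);i=l[guess[1],guess[0]]
    k=max(cv2.findContours((l==i).astype(np.uint8),cv2.RETR_EXTERNAL,cv2.CHAIN_APPROX_NONE)[0],key=cv2.contourArea).reshape(-1,2)
    W=cast(f,k,z,o)[:,:2]
    (x,y),r=cv2.minEnclosingCircle((W*1000).astype(np.float32))
    return np.array([x,y])/1000,r/1000,s[i],c[i]
E
python3 - <<'E'
from h import *
o=ctrl.get_obs();f=ctrl.grab_frame("wrist")
print(proj(f,[.452,-.428,.015],o),wdish(f,o,(320,212)))
E
```

```text
[[322.18001635 217.62882129]] (array([ 0.45463864, -0.42627368]), 0.02979256820678711, array([ 276,  171,   88,   84, 5792], dtype=int32), array([319.58874309, 212.43698204]))
```

```bash
python3 -m pendant '{"xyz":[[-1,-1.3,14],[0,0,14],[0,0,14],[0,0,0],[0,0,0],[0,0,0],[0,0,0],[0,0,0],[0,0,0],[0,0,0]],"rotation":[[0,0,0],[0,0,0],[0,0,0],[0,0,0],[0,0,0],[0,0,0],[0,0,0],[0,0,0],[0,0,0],[0,0,0]],"grip":[0.9,0.9,0.9,0.9,0,0,0,0,0,0]}' 20
```

```text
t: 3.15
tcp_pos: [0.4533, -0.4266, 0.0881]
tcp_rot: [-2.222, 2.221, -0.0]
wrist_force: [0.1, -0.7, -0.5]
finger_gap: 0.644
```

```bash
python3 -m pendant '{"xyz":[[0,0,-40],[0,0,-40],[-42,-2.1,0],[-42,-2.1,0],[-42,-2.1,0],[-42,-2.1,0],[-42,-2.1,0],[-42,-2.1,0],[-42,-2.1,0],[-42,-2.1,0],[-42,-2.1,0],[-42,-2.1,0]],"rotation":[[0,0,0],[0,0,0],[0,0,0],[0,0,0],[0,0,0],[0,0,0],[0,0,0],[0,0,0],[0,0,0],[0,0,0],[0,0,0],[0,0,0]],"grip":[0,0,0,0,0,0,0,0,0,0,0,0]}' 20
python3 -m pendant '{"xyz":[[-42,0,0],[-38,0,0],[0,0,0],[0,0,0]],"rotation":[[0,0,0],[0,0,0],[0,0,0],[0,0,0]],"grip":[0,0,0,0]}' 20
python3 look.py wrist w2;python3 look.py side s2
```

```text
t: 4.35
tcp_pos: [0.4743, -0.005, 0.1682]
tcp_rot: [-2.221, 2.221, -0.001]
wrist_force: [0.9, 0.3, -0.2]
finger_gap: 0.641
t: 4.75
tcp_pos: [0.4742, 0.0744, 0.1681]
tcp_rot: [-2.225, 2.218, -0.0]
wrist_force: [0.1, -1.3, -0.6]
finger_gap: 0.639
4.75 [0.4742 0.0744 0.1681] -89.82 [ 2.e-04  1.e-04 -1.e+00] 0.6394157787501084 [ 0.1 -1.3 -0.6]
4.8 [0.4743 0.0728 0.1681] -90.0 [ 2.e-04 -6.e-04 -1.e+00] 0.6428782466933878 [ 0.  -0.2 -0.1]
```

View pics/w2.png

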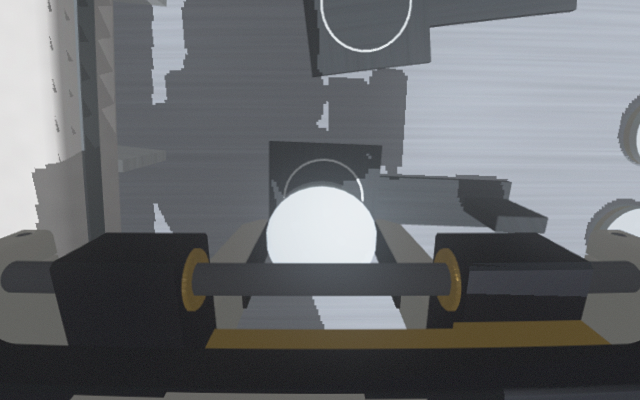

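View pics/s2.png

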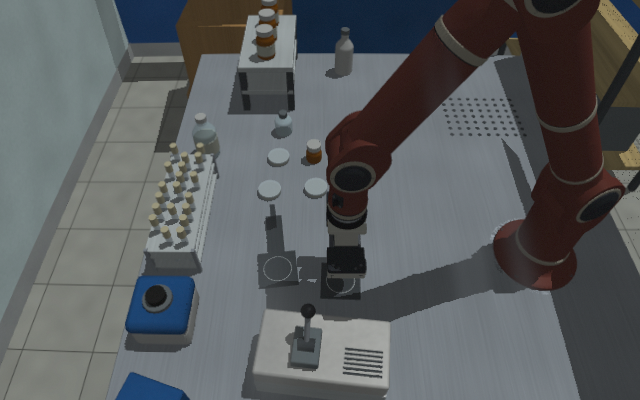

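```bash
python3 - <<'E'
from h import *
o=ctrl.get_obs();f=ctrl.grab_frame("wrist")
print(wdish(f,o,(320,215),o["tcp_pos"][2]-.0731),o["tcp_pos"])
c,R,n=ringfit(f,(272,150,378,200),o=o);print(c,R,n)
E
```

```text
(array([0.47579001, 0.07256354]), 0.0298297061920166, array([ 267,  187,  109,   76, 6913], dtype=int32), array([321.32012151, 228.22956748])) [0.47431547 0.07200069 0.1681087 ]
[0.4760252  0.07358982] 0.03179625966023336 409
```

```bash
python3 -m pendant '{"xyz":[[-1,0,30],[0,0,25],[0,0,12],[0,0,6],[0,0,0],[0,0,0],[0,0,0],[0,0,0],[0,0,0]],"rotation":[[0,0,0],[0,0,0],[0,0,0],[0,0,0],[0,0,0],[0,0,0],[0,0,0],[0,0,0],[0,0,0]],"grip":[0,0,0,0,0,0,0.85,0.85,0.85]}' 20
python3 -m pendant '{"xyz":[[0,0,-20],[0,0,-40],[0,0,-15],[0,0,0]],"rotation":[[0,0,0],[0,0,0],[0,0,0],[0,0,0]],"grip":[0.85,0.85,0.85,0.85]}' 20
python3 look.py wrist w3
python3 - <<'E'
from h import *
f=ctrl.grab_frame("side")
for d in dishes(f,10): print(*d)
f=ctrl.grab_frame("scene")
for d in dishes(f,8): print(*d)
E
```

```text
t: 5.8
tcp_pos: [0.4745, 0.0745, 0.0955]
tcp_rot: [-2.221, 2.22, -0.001]
wrist_force: [-0.0, -0.3, -0.0]
finger_gap: 0.829
t: 6.2
tcp_pos: [0.4755, 0.0746, 0.1722]
tcp_rot: [-2.218, 2.218, -0.005]
wrist_force: [0.7, 0.5, -0.0]
finger_gap: 0.849
6.2 [0.4755 0.0746 0.1722] -89.98 [ 0.0056  0.0012 -1.    ] 0.8494121504028599 [ 0.7  0.5 -0. ]
[ 0.3653 -0.5718] [367.7  99.6] [28, 30, 189] 0.0895
[ 0.2831 -0.3656] [401.1 144.9] [27, 32, 144] 0.0787
[ 0.4002 -0.373 ] [360.6 143. ] [27, 10, 143] 0.0785
[ 0.5206 -0.2333] [319.3 178.9] [26, 60, 534] 0.0703
[ 0.6364 -0.3257] [278.4 154.5] [22, 15, 248] 0.0625
[ 0.4049 -0.2748] [361.1 167.7] [37, 28, 165] 0.1024
[ 0.6541 -0.2024] [269.2 187.5] [23, 17, 295] 0.0614
[ 0.3836 -0.1842] [371.3 192.9] [12, 29, 131] 0.0317
[ 0.5418 -0.014 ] [310.7 247.3] [45, 41, 694] 0.1081
[0.3994 0.0764] [372.8 280.7] [35, 28, 480] 0.08
[0.5373 0.0722] [312.3 279.1] [13, 10, 108] 0.0297
[0.4714 0.0836] [341.4 283.6] [29, 17, 331] 0.0658
[ 0.4283 -0.1902] [252.  222.8] [25, 15, 265] 0.0636
[ 0.5629 -0.0235] [335.1 233.4] [28, 28, 515] 0.0696
[ 0.4185 -0.302 ] [208.3 234. ] [26, 15, 291] 0.0643
[0.621  0.0394] [369.2 239.3] [28, 19, 123] 0.0688
[ 0.5227 -0.1995] [263.1 246.2] [26, 16, 313] 0.0623
[ 0.4818 -0.3047] [215.5 249.9] [16, 9, 114] 0.0381
[ 0.6467 -0.1919] [288.2 278.6] [28, 19, 398] 0.0623
[ 0.6289 -0.3151] [233.  292.8] [29, 21, 435] 0.0625
[ 0.7388 -0.3098] [254.8 328.4] [16, 12, 147] 0.032
[ 0.7035 -0.577 ] [114.3 368.5] [30, 24, 267] 0.0563
```

View pics/w3.png

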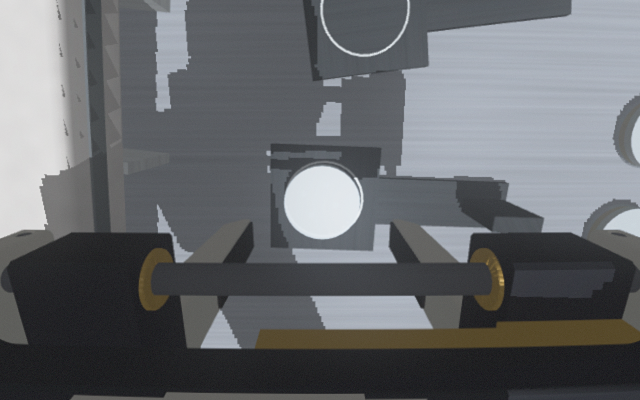

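```bash
python3 -m pendant '{"xyz":[[38.2,5.3,6],[38.2,5.3,6],[38.2,5.3,6],[38.2,5.3,6],[38.2,5.3,6],[38.2,5.3,6],[38.4,5.4,6],[0,0,0],[0,0,0]],"rotation":[[0,0,0],[0,0,0],[0,0,0],[0,0,0],[0,0,0],[0,0,0],[0,0,0],[0,0,0],[0,0,0]],"grip":[0.9,0.9,0.9,0.9,0.9,0.9,0.9,0.9,0.9]}' 20
python3 - <<'E'
from h import *
o=ctrl.get_obs();f=ctrl.grab_frame("wrist")
print(o["tcp_pos"],wdish(f,o,(320,215),0.015))
E
```

```text
t: 7.25
tcp_pos: [0.436, -0.1939, 0.1266]
tcp_rot: [2.218, -2.224, -0.005]
wrist_force: [0.1, 0.6, -0.0]
finger_gap: 0.902
[ 0.43601184 -0.19393254  0.12661252] (array([ 0.43980569, -0.19294559]), 0.029897310256958007, array([ 276,  169,   91,   86, 6017], dtype=int32), array([321.11849759, 211.97789596]))
```

```bash
python3 -m pendant '{"xyz":[[-0.5,-2.5,14],[0,0,14],[0,0,10.5],[0,0,0],[0,0,0],[0,0,0],[0,0,0],[0,0,0],[0,0,0],[0,0,0]],"rotation":[[0,0,0],[0,0,0],[0,0,0],[0,0,0],[0,0,0],[0,0,0],[0,0,0],[0,0,0],[0,0,0],[0,0,0]],"grip":[0.9,0.9,0.9,0.9,0,0,0,0,0,0]}' 20
```

```text
t: 8.3
tcp_pos: [0.4399, -0.1929, 0.09]
tcp_rot: [-2.221, 2.221, -0.001]
wrist_force: [0.3, 0.0, 5.0]
finger_gap: 0.637
```

```bash
python3 -m pendant '{"xyz":[[0,0,0]],"rotation":[[0,0,0]],"grip":[0]}' 20;python3 look.py wrist w4; python3 look.py scene sc4
```

```text
t: 8.4
tcp_pos: [0.4399, -0.1929, 0.09]
tcp_rot: [-2.221, 2.221, -0.001]
wrist_force: [0.1, -0.4, 5.6]
finger_gap: 0.64
8.4 [ 0.4399 -0.1929  0.09  ] -90.0 [ 9.e-04 -3.e-04 -1.e+00] 0.6402905741468646 [ 0.1 -0.4  5.6]
8.45 [ 0.4399 -0.1929  0.0899] -90.0 [ 9.e-04 -2.e-04 -1.e+00] 0.6375786293178404 [-1.1  1.   6.2]
```

View pics/sc4.png

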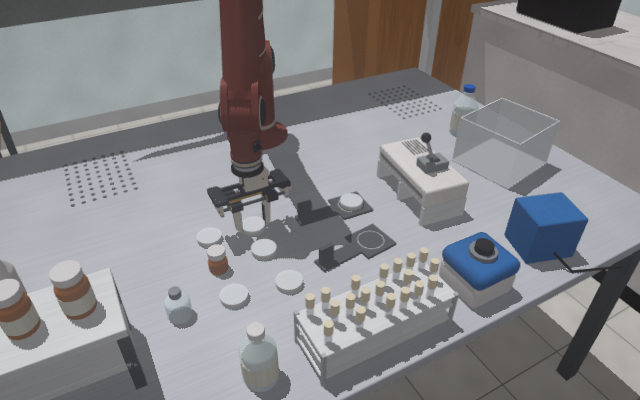

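View pics/w4.png

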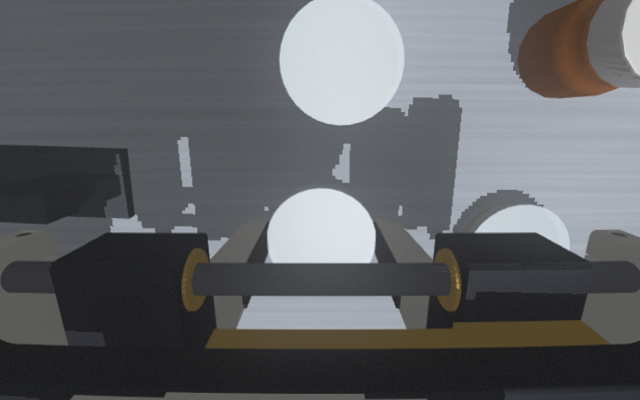

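```bash
python3 -m pendant '{"xyz":[[0,0,-20],[0,0,-30],[0,0,-30],[0,0,0]],"rotation":[[0,0,0],[0,0,0],[0,0,0],[0,0,0]],"grip":[0,0,0,0]}' 20;python3 look.py wrist w5; python3 - <<'E'
from h import *
o=ctrl.get_obs();f=ctrl.grab_frame("wrist");print(rel(o,[.4745,.0745,.17],-np.pi/2))
print(wdish(f,o,(320,215),o["tcp_pos"][2]-.0731-.002))
f=ctrl.grab_frame("scene")
for d in dishes(f,8): print(*d[:2])
E
```

```text
t: 8.9
tcp_pos: [0.4412, -0.1936, 0.1723]
tcp_rot: [-2.219, 2.22, -0.01]
wrist_force: [-0.2, -0.0, -1.0]
finger_gap: 0.642
8.9 [ 0.4412 -0.1936  0.1723] -90.01 [ 0.0065 -0.0026 -1.    ] 0.6415470288196685 [-0.2 -0.  -1. ]
(array([-267.6,  -34.2,    0.4]), np.float64(0.0))
(array([ 0.44063501, -0.19232475]), 0.029839351654052736, array([ 268,  189,  107,   73, 6604], dtype=int32), array([321.13976378, 228.96820109]))
[ 0.2509 -0.1265] [249.4 180.9]
[ 0.3251 -0.1538] [250.2 197.3]
[0.461  0.0809] [349.8 199.7]
[ 0.5762 -0.0029] [345. 234.]
[ 0.4186 -0.302 ] [208.3 234.1]
[ 0.5256 -0.1985] [264.  246.8]
[ 0.4817 -0.3045] [215.6 249.9]
[ 0.6282 -0.1402] [305.1 265.6]
[ 0.6468 -0.1915] [288.4 278.5]
[ 0.629  -0.3151] [233.  292.8]
[ 0.7387 -0.3097] [254.8 328.3]
[ 0.7034 -0.577 ] [114.3 368.5]
```

```bash
python3 -m pendant '{"xyz":[[-38.2,-4.9,0],[-38.2,-4.9,0],[-38.2,-4.9,0],[-38.2,-4.9,0],[-38.2,-4.9,0],[-38.2,-4.9,0],[-38.2,-4.9,0],[0,0,0],[0,0,0],[0,0,0]],"rotation":[[0,0,0],[0,0,0],[0,0,0],[0,0,0],[0,0,0],[0,0,0],[0,0,0],[0,0,0],[0,0,0],[0,0,0]],"grip":[0,0,0,0,0,0,0,0,0,0]}' 20;python3 look.py wrist w6; python3 - <<'E'
from h import *
o=ctrl.get_obs();f=ctrl.grab_frame("wrist");print(o["tcp_pos"])
print(wdish(f,o,(320,225),o["tcp_pos"][2]-.0731-.002))
E
```

```text
t: 10.05
tcp_pos: [0.4732, 0.0732, 0.1685]
tcp_rot: [2.218, -2.221, -0.001]
wrist_force: [0.3, -0.3, -0.3]
finger_gap: 0.639
10.05 [0.4732 0.0732 0.1685] -90.1 [-0.0024 -0.0014 -1.    ] 0.639061042106521 [ 0.3 -0.3 -0.3]
[0.47337054 0.07291285 0.16880733]
(array([0.47334311, 0.07338544]), 0.029861129760742188, array([ 268,  189,  107,   74, 6624], dtype=int32), array([321.19580314, 228.98792271]))
```

View pics/w6.png

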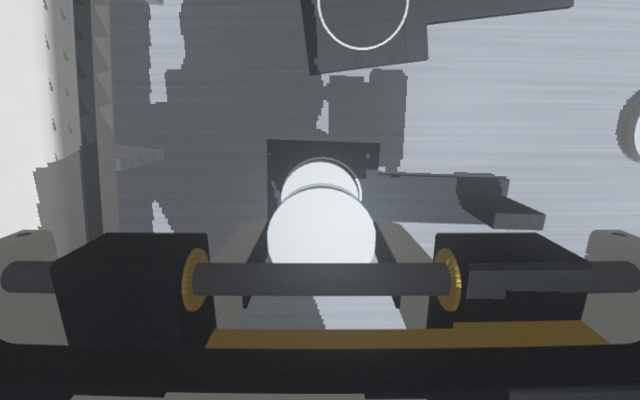

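```bash
python3 -m pendant '{"xyz":[[0,-2.5,20],[0,0,20],[0,0,12],[0,0,4.5],[0,0,0],[0,0,0],[0,0,0]],"rotation":[[0,0,0],[0,0,0],[0,0,0],[0,0,0],[0,0,0],[0,0,0],[0,0,0]],"grip":[0,0,0,0,0,0,0]}' 20
python3 -m pendant '{"xyz":[[0,0,0]],"rotation":[[0,0,0]],"grip":[0]}' 20
```

```text
t: 10.85
tcp_pos: [0.4768, 0.0747, 0.1137]
tcp_rot: [-2.221, 2.22, -0.001]
wrist_force: [0.3, -0.1, -1.1]
finger_gap: 0.641
t: 10.95
tcp_pos: [0.4767, 0.0748, 0.1136]
tcp_rot: [-2.221, 2.22, -0.001]
wrist_force: [-0.1, -0.2, 0.1]
finger_gap: 0.639
```

```bash
python3 -m pendant '{"xyz":[[0,0.5,2],[0,0,0],[0,0,0],[0,0,0],[0,0,0],[0,0,0],[0,0,-20],[0,0,-35],[0,0,-15],[0,0,0],[0,0,0],[0,0,0]],"rotation":[[0,0,0],[0,0,0],[0,0,0],[0,0,0],[0,0,0],[0,0,0],[0,0,0],[0,0,0],[0,0,0],[0,0,0],[0,0,0],[0,0,0]],"grip":[0,0,0,0.85,0.85,0.85,0.85,0.85,0.85,0.85,0.85,0.85]}' 20
python3 look.py wrist w7;python3 - <<'E'
from h import *
o=ctrl.get_obs();print(o["tcp_pos"],rel(o,[.4288,-.304,.13],-np.pi/2))
f=ctrl.grab_frame("wrist");print(wdish(f,o,(320,190),0.036))
f=ctrl.grab_frame("scene")
for d in dishes(f,8): print(*d[:2])
E
```

```text
t: 12.15
tcp_pos: [0.4752, 0.0746, 0.1799]
tcp_rot: [2.22, -2.22, -0.002]
wrist_force: [0.0, -0.4, -1.3]
finger_gap: 0.852
12.15 [0.4752 0.0746 0.1799] -89.98 [-2.3e-03 -3.0e-04 -1.0e+00] 0.8520967628925411 [ 0.  -0.4 -1.3]
[0.47517874 0.07459271 0.17986113] (array([378.6,  46.3,  50.1]), np.float64(0.01))
(array([0.47765964, 0.07362602]), 0.03233412170410156, array([ 283,  167,   78,   74, 4557], dtype=int32), array([321.30348914, 203.15514593]))
[ 0.5613 -0.0226] [335.1 232.9]
[ 0.4185 -0.3022] [208.2 234.1]
[0.6217 0.0407] [369.8 239.3]
[ 0.5227 -0.1996] [263.1 246.2]
[ 0.4819 -0.305 ] [215.4 250. ]
[ 0.6468 -0.1917] [288.3 278.6]
[ 0.629  -0.3151] [233.  292.8]
[ 0.7388 -0.3097] [254.8 328.4]
[ 0.7037 -0.577 ] [114.3 368.6]
```

View pics/w7.png

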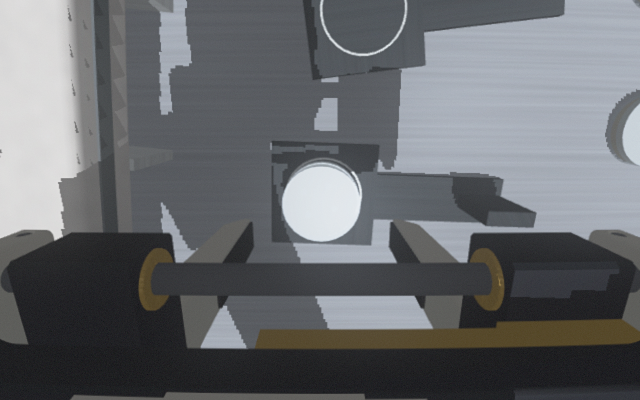

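```bash
python3 -m pendant '{"xyz":[[42,5.1,5.5],[42,5.1,5.5],[42,5.1,5.5],[42,5.1,5.5],[42,5.1,5.5],[42,5.1,5.5],[42,5.1,5.5],[42,5.1,5.5],[42,5.1,5.5],[0,0,0],[0,0,0],[0,0,0]],"rotation":[[0,0,0],[0,0,0],[0,0,0],[0,0,0],[0,0,0],[0,0,0],[0,0,0],[0,0,0],[0,0,0],[0,0,0],[0,0,0],[0,0,0]],"grip":[0.9,0.9,0.9,0.9,0.9,0.9,0.9,0.9,0.9,0.9,0.9,0.9]}' 20
python3 - <<'E'
from h import *
o=ctrl.get_obs();f=ctrl.grab_frame("wrist")
print(o["tcp_pos"],wdish(f,o,(320,215),0.015))
E
```

```text
t: 13.5
tcp_pos: [0.4303, -0.3017, 0.131]
tcp_rot: [-2.223, 2.219, 0.003]
wrist_force: [0.7, -0.0, -0.0]
finger_gap: 0.898
[ 0.43026303 -0.30170702  0.13098578] (array([ 0.43067154, -0.30332281]), 0.030023128509521484, array([ 281,  174,   89,   83, 5750], dtype=int32), array([324.84608696, 215.11426087]))
```

```bash
python3 -m pendant '{"xyz":[[2,0.8,14],[0,0,14],[0,0,14.5],[0,0,0],[0,0,0],[0,0,0],[0,0,0],[0,0,0],[0,0,0],[0,0,0]],"rotation":[[0,0,0],[0,0,0],[0,0,0],[0,0,0],[0,0,0],[0,0,0],[0,0,0],[0,0,0],[0,0,0],[0,0,0]],"grip":[0.9,0.9,0.9,0.9,0,0,0,0,0,0]}' 20
python3 -m pendant '{"xyz":[[0,0,-30],[0,0,-40],[0,0,-20],[0,0,0],[0,0,0]],"rotation":[[0,0,0],[0,0,0],[0,0,0],[0,0,0],[0,0,0]],"grip":[0,0,0,0,0]}' 20;python3 look.py wrist w8; python3 - <<'E'
from h import *
o=ctrl.get_obs();f=ctrl.grab_frame("wrist");print(rel(o,[.4745,.0745,.18],-np.pi/2))
E
```

```text
t: 14.55
tcp_pos: [0.4296, -0.3053, 0.0896]
tcp_rot: [-2.221, 2.221, -0.001]
wrist_force: [0.1, 0.7, 6.1]
finger_gap: 0.639
t: 15.05
tcp_pos: [0.4288, -0.3052, 0.1785]
tcp_rot: [2.221, -2.221, -0.001]
wrist_force: [0.7, 0.1, -1.6]
finger_gap: 0.636
15.05 [ 0.4288 -0.3052  0.1785] -90.0 [-5.e-04  3.e-04 -1.e+00] 0.6364932659196425 [ 0.7  0.1 -1.6]
(array([-379.4,  -46. ,   -1.8]), np.float64(0.0))
```

```bash
python3 -m pendant '{"xyz":[[-42.2,-5.1,0],[-42.2,-5.1,0],[-42.2,-5.1,0],[-42.2,-5.1,0],[-42.2,-5.1,0],[-42.2,-5.1,0],[-42.2,-5.1,0],[-42.2,-5.1,0],[-42.2,-5.1,0],[0,0,0],[0,0,0],[0,0,0]],"rotation":[[0,0,0],[0,0,0],[0,0,0],[0,0,0],[0,0,0],[0,0,0],[0,0,0],[0,0,0],[0,0,0],[0,0,0],[0,0,0],[0,0,0]],"grip":[0,0,0,0,0,0,0,0,0,0,0,0]}' 20; python3 - <<'E'
from h import *
o=ctrl.get_obs();f=ctrl.grab_frame("wrist");print(o["tcp_pos"])
print(wdish(f,o,(320,225),o["tcp_pos"][2]-.0747))
E
```

```text
t: 16.35
tcp_pos: [0.4745, 0.0729, 0.1781]
tcp_rot: [2.217, -2.222, -0.001]
wrist_force: [0.9, -0.3, -0.5]
finger_gap: 0.633
[0.47449562 0.07288087 0.17811681]
(array([0.47570468, 0.07332961]), 0.029858007431030273, array([ 268,  187,  107,   76, 6843], dtype=int32), array([321.19377466, 227.88952214]))
```

```bash
python3 -m pendant '{"xyz":[[-0.5,0,20],[0,0,18],[0,0,9],[0,0,4],[0,0,0],[0,0,0],[0,0,0]],"rotation":[[0,0,0],[0,0,0],[0,0,0],[0,0,0],[0,0,0],[0,0,0],[0,0,0]],"grip":[0,0,0,0,0,0,0]}' 20
```

```text
t: 17.1
tcp_pos: [0.4755, 0.0749, 0.1286]
tcp_rot: [-2.221, 2.221, -0.001]
wrist_force: [-0.8, 0.5, -1.1]
finger_gap: 0.635
```

```bash
python3 -m pendant '{"xyz":[[1,0,2],[0,0,0],[0,0,0],[0,0,0],[0,0,0],[0,0,0],[0,0,-20],[0,0,-35],[0,0,-10],[0,0,0],[0,0,0],[0,0,0]],"rotation":[[0,0,0],[0,0,0],[0,0,0],[0,0,0],[0,0,0],[0,0,0],[0,0,0],[0,0,0],[0,0,0],[0,0,0],[0,0,0],[0,0,0]],"grip":[0,0,0,0.85,0.85,0.85,0.85,0.85,0.85,0.85,0.85,0.85]}' 20
python3 look.py wrist w9;python3 - <<'E'
from h import *
o=ctrl.get_obs();print(o["tcp_pos"],rel(o,[.532,-.2025,.13],-np.pi/2),rel(o,[.6545,-.1945,.13],-np.pi/2))
f=ctrl.grab_frame("scene")
for d in dishes(f,8): print(*d[:2])
E
```

```text
t: 18.3
tcp_pos: [0.4743, 0.0739, 0.1898]
tcp_rot: [2.22, -2.22, -0.003]
wrist_force: [0.2, 0.2, -0.3]
finger_gap: 0.852
18.3 [0.4743 0.0739 0.1898] -89.98 [-2.7e-03 -4.0e-04 -1.0e+00] 0.852125845862252 [ 0.2  0.2 -0.3]
[0.47437637 0.07388328 0.18980127] (array([276.4, -57.7,  59.8]), np.float64(0.01)) (array([ 268.4, -180.2,   59.4]), np.float64(0.01))
[ 0.5596 -0.0223] [334.9 232.5]
[0.6215 0.0403] [369.6 239.3]
[ 0.5227 -0.1997] [263.1 246.3]
[ 0.4805 -0.3048] [215.3 249.6]
[ 0.647  -0.1915] [288.4 278.6]
[ 0.629  -0.3151] [233.  292.8]
[ 0.7738 -0.1746] [322.4 315.5]
[ 0.7388 -0.3098] [254.8 328.4]
[ 0.7036 -0.577 ] [114.3 368.5]
```

View pics/w9.png

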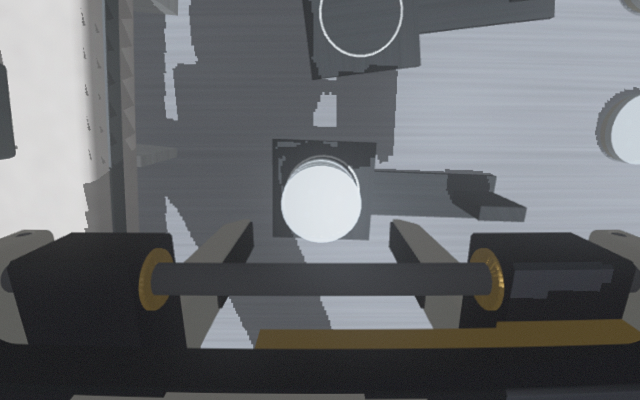

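```bash
python3 -m pendant '{"xyz":[[39.5,-8.2,8.5],[39.5,-8.2,8.5],[39.5,-8.2,8.5],[39.5,-8.2,8.5],[39.5,-8.2,8.5],[39.5,-8.2,8.5],[39.5,-8.3,8.5],[0,0,0],[0,0,0],[0,0,0]],"rotation":[[0,0,0],[0,0,0],[0,0,0],[0,0,0],[0,0,0],[0,0,0],[0,0,0],[0,0,0],[0,0,0],[0,0,0]],"grip":[0.85,0.85,0.85,0.85,0.85,0.85,0.85,0.85,0.85,0.85]}' 20
python3 look.py wrist w10
python3 - <<'E'
from h import *
o=ctrl.get_obs();f=ctrl.grab_frame("wrist")
print(o["tcp_pos"],wdish(f,o,(320,215),0.015))
E
```

```text
t: 19.4
tcp_pos: [0.5324, -0.2008, 0.1309]
tcp_rot: [-2.223, 2.219, 0.004]
wrist_force: [-0.2, -0.1, -0.1]
finger_gap: 0.852
19.4 [ 0.5324 -0.2008  0.1309] -89.89 [-0.0013  0.002  -1.    ] 0.8518788056828365 [-0.2 -0.1 -0.1]
[ 0.53264394 -0.20046711  0.13118259] (array([ 0.53258429, -0.20203085]), 0.029898679733276368, array([ 281,  175,   88,   83, 5709], dtype=int32), array([324.87616045, 215.75810124]))
```

View pics/w10.png

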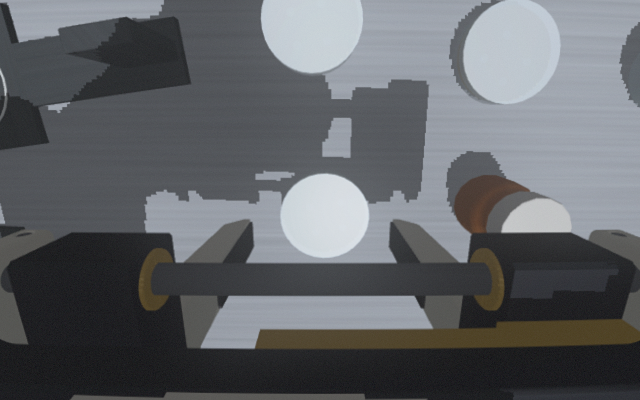

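```bash
python3 -m pendant '{"xyz":[[1.8,0.8,14],[0,0,14],[0,0,14.5],[0,0,0],[0,0,0],[0,0,0],[0,0,0],[0,0,0],[0,0,0],[0,0,0]],"rotation":[[0,0,0],[0,0,0],[0,0,0],[0,0,0],[0,0,0],[0,0,0],[0,0,0],[0,0,0],[0,0,0],[0,0,0]],"grip":[0.85,0.85,0.85,0.85,0,0,0,0,0,0]}' 20
python3 -m pendant '{"xyz":[[0,0,-30],[0,0,-40],[0,0,-15],[0,0,0],[0,0,0],[0,0,0]],"rotation":[[0,0,0],[0,0,0],[0,0,0],[0,0,0],[0,0,0],[0,0,0]],"grip":[0,0,0,0,0,0]}' 20; python3 - <<'E'
from h import *
o=ctrl.get_obs();print(rel(o,[.620,.0435,.17],-np.pi/2))
E
```

```text
t: 20.5
tcp_pos: [0.5321, -0.2044, 0.0894]
tcp_rot: [-2.221, 2.221, -0.001]
wrist_force: [-0.6, 0.2, 2.2]
finger_gap: 0.642
t: 21.1
tcp_pos: [0.5309, -0.2039, 0.1725]
tcp_rot: [2.221, -2.22, -0.005]
wrist_force: [0.4, -0.1, -0.4]
finger_gap: 0.637
(array([-247.4,  -89.1,    2.5]), np.float64(0.01))
```

```bash
python3 -m pendant '{"xyz":[[-41.2,-14.8,0],[-41.2,-14.8,0],[-41.2,-14.8,0],[-41.2,-14.8,0],[-41.2,-14.8,0],[-41.2,-14.8,0],[0,0,0],[0,0,0],[0,0,0],[0,0,0]],"rotation":[[0,0,0],[0,0,0],[0,0,0],[0,0,0],[0,0,0],[0,0,0],[0,0,0],[0,0,0],[0,0,0],[0,0,0]],"grip":[0,0,0,0,0,0,0,0,0,0]}' 20;python3 look.py wrist w11; python3 - <<'E'
from h import *
o=ctrl.get_obs();f=ctrl.grab_frame("wrist");print(o["tcp_pos"])
print(wdish(f,o,(320,225),o["tcp_pos"][2]-.0744))
c,R,n=ringfit(f,(272,150,378,200),o=o);print(c,R,n)
E
```

```text
t: 22.1
tcp_pos: [0.6201, 0.0404, 0.1735]
tcp_rot: [2.216, -2.224, 0.0]
wrist_force: [0.1, -0.6, -1.2]
finger_gap: 0.638
22.1 [0.6201 0.0404 0.1735] -90.19 [-0.0014 -0.0015 -1.    ] 0.638299335780603 [ 0.1 -0.6 -1.2]
[0.62018187 0.04063327 0.17369091]
(array([0.62065356, 0.04135532]), 0.029819332122802734, array([ 268,  188,  107,   75, 6717], dtype=int32), array([321.18013994, 228.64091112]))
[0.62115516 0.04364553] 0.03212838496857062 409
```

View pics/w11.png

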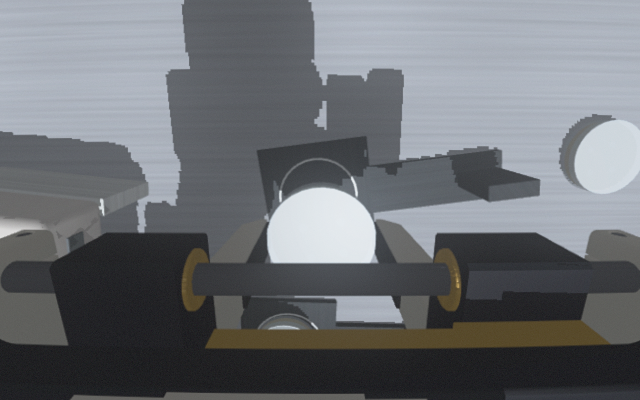

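```bash
python3 -m pendant '{"xyz":[[-0.8,-0.5,30],[0,0,28],[0,0,14],[0,0,5],[0,0,0],[0,0,0],[0,0,0]],"rotation":[[0,0,0],[0,0,0],[0,0,0],[0,0,0],[0,0,0],[0,0,0],[0,0,0]],"grip":[0,0,0,0,0,0,0]}' 20
```

```text
t: 22.9
tcp_pos: [0.6219, 0.0437, 0.0983]
tcp_rot: [-2.22, 2.22, -0.003]
wrist_force: [-0.3, 0.1, 0.0]
finger_gap: 0.637
```

```bash
python3 -m pendant '{"xyz":[[0.8,1.2,2],[0,0,0],[0,0,0],[0,0,0],[0,0,0],[0,0,0],[0,0,-20],[0,0,-40],[0,0,-18],[0,0,0],[0,0,0],[0,0,0]],"rotation":[[0,0,0],[0,0,0],[0,0,0],[0,0,0],[0,0,0],[0,0,0],[0,0,0],[0,0,0],[0,0,0],[0,0,0],[0,0,0],[0,0,0]],"grip":[0,0,0,0.85,0.85,0.85,0.85,0.85,0.85,0.85,0.85,0.85]}' 20
python3 look.py wrist w12;python3 - <<'E'
from h import *
o=ctrl.get_obs();print(o["tcp_pos"],rel(o,[.6545,-.1945,.13],-np.pi/2))
f=ctrl.grab_frame("scene")
for d in dishes(f,8): print(*d[:2])
E
```

```text
t: 24.1
tcp_pos: [0.6189, 0.0429, 0.1714]
tcp_rot: [2.22, -2.22, -0.003]
wrist_force: [0.2, 0.3, -0.3]
finger_gap: 0.851
24.1 [0.6189 0.0429 0.1714] -89.99 [-3.2e-03 -1.0e-04 -1.0e+00] 0.8514789969107556 [ 0.2  0.3 -0.3]
[0.61892524 0.04290766 0.17128663] (array([237.4, -35.7,  41.2]), np.float64(0.01))
[0.4272 0.1876] [375.6 182.9]
[0.4025 0.0251] [321.4 194.1]
[0.4571 0.0766] [347.7 199.4]
[0.4702 0.1731] [379.9 192.2]
[ 0.4804 -0.3047] [215.3 249.5]
[ 0.6467 -0.1919] [288.2 278.6]
[ 0.6289 -0.3152] [233.  292.8]
[ 0.7388 -0.3098] [254.8 328.4]
[ 0.7036 -0.577 ] [114.3 368.6]
```

View pics/w12.png

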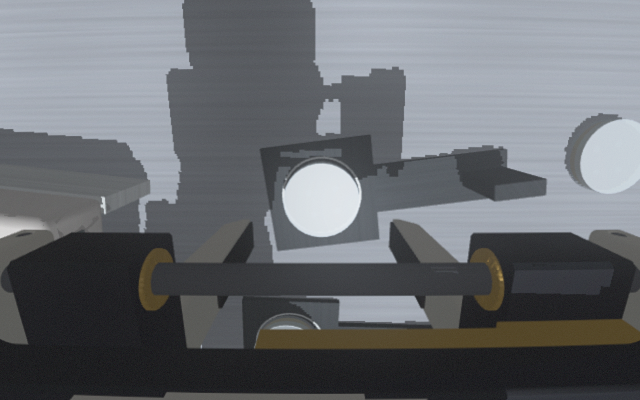

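Dish is centred on the far ring. Next D5.

```bash
python3 -m pendant '{"xyz":[[39.5,-6,6.8],[39.5,-6,6.8],[39.5,-6,6.8],[39.5,-6,6.8],[39.5,-6,6.8],[39.5,-6,6.8],[0,0,0],[0,0,0],[0,0,0]],"rotation":[[0,0,0],[0,0,0],[0,0,0],[0,0,0],[0,0,0],[0,0,0],[0,0,0],[0,0,0],[0,0,0]],"grip":[0.88,0.88,0.88,0.88,0.88,0.88,0.88,0.88,0.88]}' 20
python3 - <<'E'
from h import *
o=ctrl.get_obs();f=ctrl.grab_frame("wrist")
print(o["tcp_pos"],wdish(f,o,(320,215),0.015))
E
```

```text
t: 25.1
tcp_pos: [0.6557, -0.1925, 0.1311]
tcp_rot: [-2.223, 2.22, 0.004]
wrist_force: [-0.3, 1.1, -0.2]
finger_gap: 0.882
[ 0.65568956 -0.19247115  0.13111425] (array([ 0.65507678, -0.19393294]), 0.029928447723388672, array([ 281,  175,   88,   84, 5717], dtype=int32), array([324.8387266, 216.3050551]))
```

```bash
python3 -m pendant '{"xyz":[[1.5,1.2,14],[0,0,14],[0,0,14.5],[0,0,0],[0,0,0],[0,0,0],[0,0,0],[0,0,0],[0,0,0],[0,0,0]],"rotation":[[0,0,0],[0,0,0],[0,0,0],[0,0,0],[0,0,0],[0,0,0],[0,0,0],[0,0,0],[0,0,0],[0,0,0]],"grip":[0.85,0.85,0.85,0.85,0,0,0,0,0,0]}' 20
python3 -m pendant '{"xyz":[[0,0,-30],[0,0,-40],[0,0,-15],[0,0,0],[0,0,0],[0,0,0]],"rotation":[[0,0,0],[0,0,0],[0,0,0],[0,0,0],[0,0,0],[0,0,0]],"grip":[0,0,0,0,0,0]}' 20; python3 - <<'E'
from h import *
o=ctrl.get_obs();print(rel(o,[.6205,.0435,.17],-np.pi/2))
E
```

```text
t: 26.15
tcp_pos: [0.6552, -0.1958, 0.0904]
tcp_rot: [-2.221, 2.221, -0.002]
wrist_force: [-0.0, -0.3, 1.7]
finger_gap: 0.637
t: 26.75
tcp_pos: [0.6535, -0.1951, 0.1723]
tcp_rot: [2.22, -2.22, -0.007]
wrist_force: [0.4, -0.5, -1.0]
finger_gap: 0.639
(array([-238.6,   32.9,    2.8]), np.float64(0.01))
```

```bash
python3 -m pendant '{"xyz":[[-39.8,5.5,0],[-39.8,5.5,0],[-39.8,5.5,0],[-39.8,5.5,0],[-39.8,5.5,0],[-39.8,5.5,0],[0,0,0],[0,0,0],[0,0,0],[0,0,0]],"rotation":[[0,0,0],[0,0,0],[0,0,0],[0,0,0],[0,0,0],[0,0,0],[0,0,0],[0,0,0],[0,0,0],[0,0,0]],"grip":[0,0,0,0,0,0,0,0,0,0]}' 20;python3 look.py wrist w13; python3 - <<'E'
from h import *
o=ctrl.get_obs();f=ctrl.grab_frame("wrist");print(o["tcp_pos"])
print(wdish(f,o,(320,225),o["tcp_pos"][2]-.0754))
E
```

```text
t: 27.75
tcp_pos: [0.6217, 0.0407, 0.1742]
tcp_rot: [2.217, -2.224, 0.001]
wrist_force: [0.1, -0.3, 0.0]
finger_gap: 0.642
27.75 [0.6217 0.0407 0.1742] -90.19 [-8.0e-04 -1.5e-03 -1.0e+00] 0.6421608292397437 [ 0.1 -0.3  0. ]
[0.62173896 0.04095268 0.17432613]
(array([0.62176672, 0.04155276]), 0.029830028533935547, array([ 268,  189,  107,   73, 6606], dtype=int32), array([321.14380866, 228.87783833]))
```

```bash
python3 -m pendant '{"xyz":[[0,1.8,25],[0,0,20],[0,0,10],[0,0,5],[0,0,0],[0,0,0],[0,0,0]],"rotation":[[0,0,0],[0,0,0],[0,0,0],[0,0,0],[0,0,0],[0,0,0],[0,0,0]],"grip":[0,0,0,0,0,0,0]}' 20
```

```text
t: 28.55
tcp_pos: [0.6205, 0.0432, 0.1157]
tcp_rot: [-2.22, 2.22, -0.002]
wrist_force: [0.2, 0.4, -0.7]
finger_gap: 0.64
```

```bash
python3 -m pendant '{"xyz":[[0,-0.5,3.2],[0,0,0],[0,0,0],[0,0,0],[0,0,0],[0,0,0],[0,0,-20],[0,0,-35],[0,0,-18],[0,0,0],[0,0,0],[0,0,0]],"rotation":[[0,0,0],[0,0,0],[0,0,0],[0,0,0],[0,0,0],[0,0,0],[0,0,0],[0,0,0],[0,0,0],[0,0,0],[0,0,0],[0,0,0]],"grip":[0,0,0,0.85,0.85,0.85,0.85,0.85,0.85,0.85,0.85,0.85]}' 20
python3 look.py wrist w14;python3 - <<'E'
from h import *
o=ctrl.get_obs();print(o["tcp_pos"],rel(o,[.637,-.317,.13],-np.pi/2))
f=ctrl.grab_frame("scene")
for d in dishes(f,8): print(*d[:2])
E
```

```text
t: 29.75
tcp_pos: [0.6194, 0.0432, 0.1829]
tcp_rot: [2.22, -2.22, -0.003]
wrist_force: [-0.1, -0.6, 0.3]
finger_gap: 0.852
29.75 [0.6194 0.0432 0.1829] -89.98 [-3.1e-03 -1.0e-04 -1.0e+00] 0.8518794716834519 [-0.1 -0.6  0.3]
[0.61946273 0.0432049  0.18281372] (array([360.2, -17.6,  52.8]), np.float64(0.01))
[0.4012 0.025 ] [321.2 193.9]
[0.461  0.1778] [379.4 190. ]
[0.4505 0.0821] [348.2 197.6]
[ 0.4805 -0.3046] [215.4 249.6]
[ 0.629  -0.3151] [233.1 292.8]
[ 0.7387 -0.3098] [254.8 328.3]
[ 0.7036 -0.5771] [114.3 368.6]
```

View pics/w14.png

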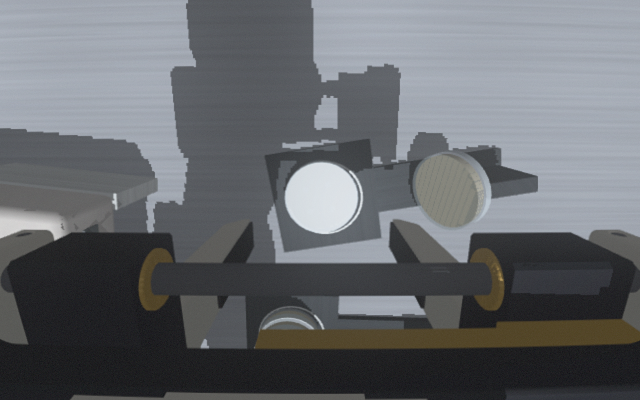

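```bash
python3 look.py scene sc14; python3 look.py side s14; python3 - <<'E'
import cv2
a=cv2.imread("pics/sc14.png");cv2.imwrite("pics/sc14z.png",cv2.resize(a[170:310,200:420],None,fx=3.6,fy=3.6,interpolation=cv2.INTER_CUBIC))
E
```

```text
29.85 [0.6196 0.0432 0.1829] -89.99 [-3.e-03 -2.e-04 -1.e+00] 0.8523683248779077 [-0.1  0.9  1.2]
29.9 [0.6198 0.0432 0.1831] -89.99 [-2.6e-03 -2.0e-04 -1.0e+00] 0.8469276094121054 [ 0.  -0.3  0.3]
```

View pics/sc14z.png

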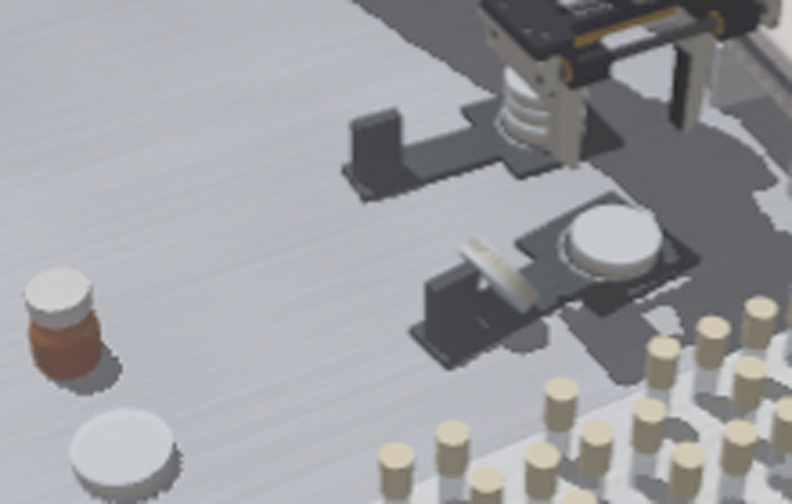

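View pics/s14.png

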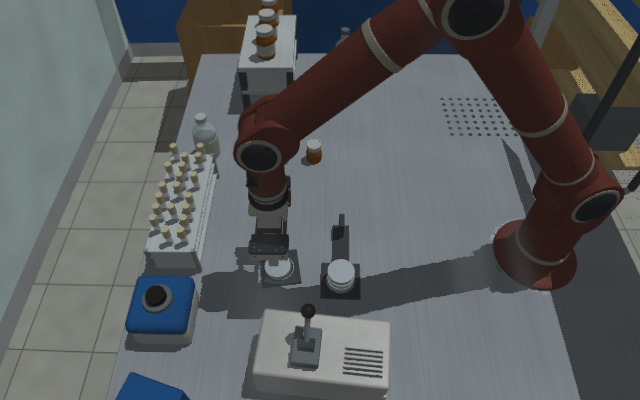

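View pics/w13.png

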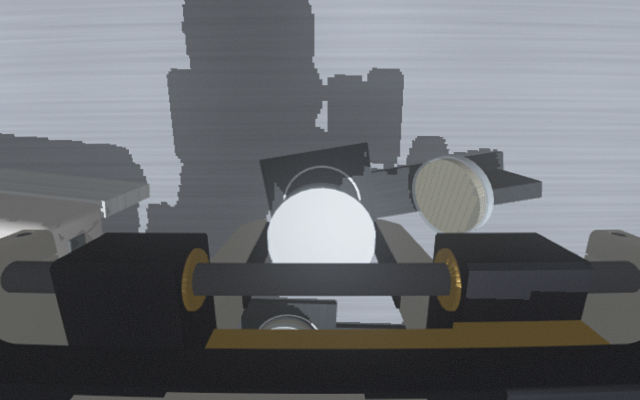

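```bash
python3 -m pendant '{"xyz":[[40,0,-20],[45,0,-20],[45,0,0],[45,0,0],[45,0,0],[0,0,0],[0,0,0]],"rotation":[[0,0,0],[0,0,0],[0,0,0],[0,0,0],[0,0,0],[0,0,0],[0,0,0]],"grip":[0.88,0.88,0.88,0.88,0.88,0.88,0.88]}' 20
python3 look.py wrist w15;python3 look.py scene sc15; python3 look.py side s15; python3 - <<'E'
import cv2
a=cv2.imread("pics/sc15.png");b=cv2.imread("pics/s15.png")
cv2.imwrite("pics/z15.png",cv2.hconcat([cv2.resize(a[200:300,290:400],(440,400),interpolation=cv2.INTER_CUBIC),cv2.resize(b[200:300,240:330],(360,400),interpolation=cv2.INTER_CUBIC)]))
E
```

```text
t: 30.65
tcp_pos: [0.6198, -0.1786, 0.2238]
tcp_rot: [2.217, -2.225, -0.001]
wrist_force: [0.4, 1.0, 0.5]
finger_gap: 0.88
30.65 [ 0.6198 -0.1786  0.2238] -90.2 [-1.1e-03  1.0e-04 -1.0e+00] 0.8801293570649226 [0.4 1.  0.5]
30.7 [ 0.6203 -0.1761  0.2238] -89.99 [-8.0e-04  1.7e-03 -1.0e+00] 0.8801787540399479 [0.5 0.7 0.2]
30.75 [ 0.6206 -0.1748  0.2239] -89.87 [-6.0e-04  2.2e-03 -1.0e+00] 0.8805621379951893 [ 0.  -0.4 -0.3]
```

View pics/z15.png

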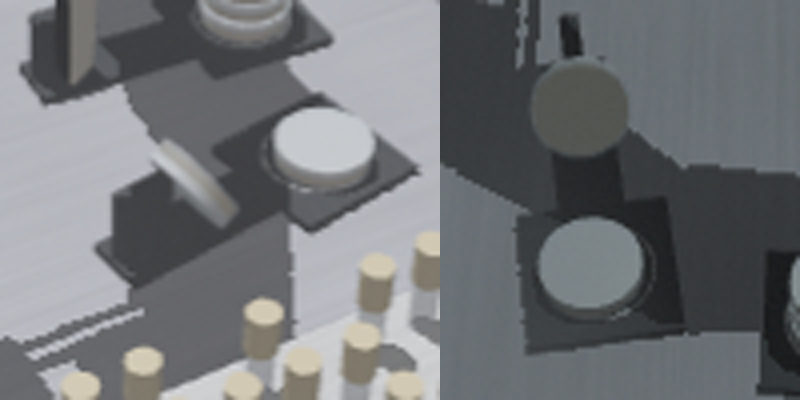

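View pics/w15.png

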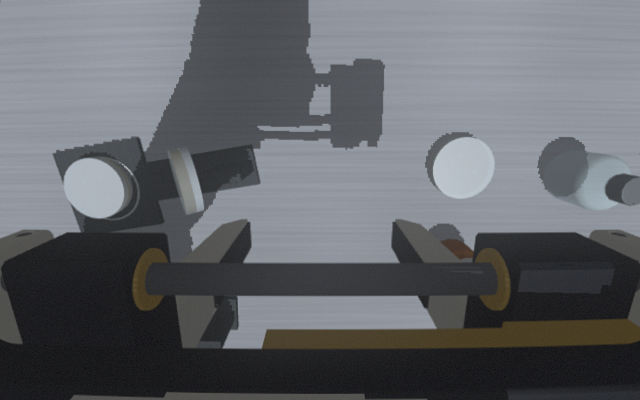

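```bash
python3 - <<'E'
import cv2
a=cv2.imread("pics/w14.png");b=cv2.imread("pics/w15.png");c=cv2.imread("pics/sc14.png")
z=[cv2.resize(a[135:245,400:550],(390,286),interpolation=cv2.INTER_CUBIC),cv2.resize(b[135:245,140:290],(390,286),interpolation=cv2.INTER_CUBIC),
cv2.resize(c[230:265,315:365],(390,286),interpolation=cv2.INTER_CUBIC),cv2.resize(b[115:215,415:565],(390,286),interpolation=cv2.INTER_CUBIC)]
cv2.imwrite("pics/z16.png",cv2.vconcat([cv2.hconcat(z[:2]),cv2.hconcat(z[2:])]))
print(a[190,440],a[190,455],a[195,320],a[170,480])
E
```

```text
[125 133 134] [121 131 130] [228 224 218] [165 157 149]
```

View pics/z16.png

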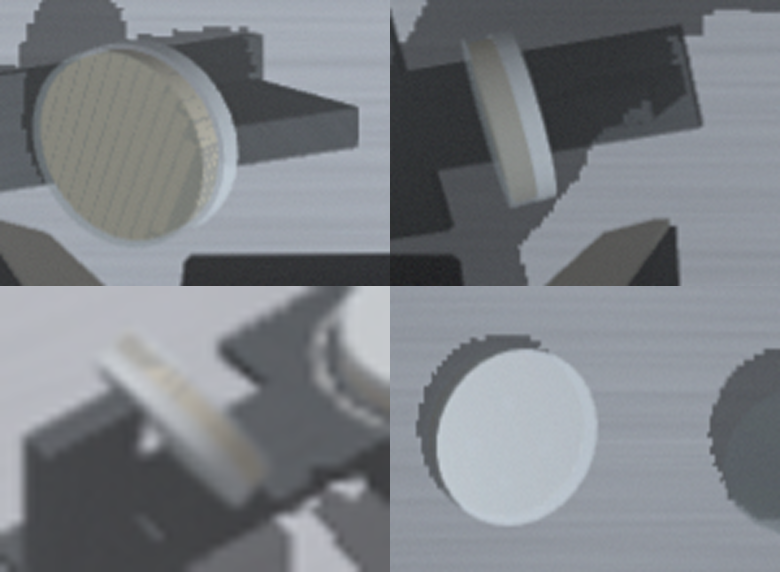

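```bash
python3 - <<'E'
from h import *
fa=ctrl.grab_frame("side");fb=ctrl.grab_frame("scene")
X=tri(fa,[(275,226.8)],fb,[(338.5,246.7)]);print(X)
W=cast(fa,[(275,226.8)],.035);print(W)
o=ctrl.get_obs();print(rel(o,[.64,-.115,.22],-np.pi/2),o["joint_pos"].round(2))
E
python3 -m pendant '{"xyz":[[0,0,0],[0,0,0],[0,0,0],[0,0,0],[0,0,0],[0,0,0],[0,0,0],[0,0,0],[0,0,0],[0,0,0],[0,0,0],[0,0,0]],"rotation":[[0,0,-8.3],[0,0,-8.3],[0,0,-8.3],[0,0,-8.3],[0,0,-8.3],[0,0,-8.3],[0,0,-8.3],[0,0,-8.3],[0,0,-8.3],[0,0,-8.3],[0,0,-8.3],[0,0,-8.3]],"grip":[0.9,0.9,0.9,0.9,0.9,0.9,0.9,0.9,0.9,0.9,0.9,0.9]}' 20
python3 - <<'E'
from h import *
o=ctrl.get_obs();print(rel(o,[.64,-.115,.22],np.radians(10)),o["joint_pos"].round(2))
E
```

```text
[[ 0.62958505 -0.05521929  0.03192012]]
[[ 0.62800557 -0.05449833  0.035     ]]
(array([-59.4, -19.3,   4.4]), np.float64(0.2)) [ 0.17  0.69  0.13  1.54 -0.1   0.93 -1.24]
t: 32.1
tcp_pos: [0.6206, -0.1755, 0.2246]
tcp_rot: [-3.129, -0.276, -0.0]
wrist_force: [1.0, 0.0, -0.5]
finger_gap: 0.9
(array([ 29.6, -56.2,   4.6]), np.float64(0.06)) [ 0.45  0.71 -0.36  1.53  0.28  0.96  0.18]
```

```bash
python3 -m pendant '{"xyz":[[10,-28,0],[10,-28,0],[0,0,0],[0,0,0]],"rotation":[[0,0,0],[0,0,0],[0,0,0],[0,0,0]],"grip":[0.9,0.9,0.9,0.9]}' 20; python3 look.py wrist w17
```

```text
t: 32.5
tcp_pos: [0.631, -0.1165, 0.2246]
tcp_rot: [3.13, 0.269, 0.0]
wrist_force: [0.3, -0.2, -0.3]
finger_gap: 0.899
32.5 [ 0.631  -0.1165  0.2246] 9.82 [ 1.e-04 -0.e+00 -1.e+00] 0.8988728981405771 [ 0.3 -0.2 -0.3]
```

View pics/w17.png

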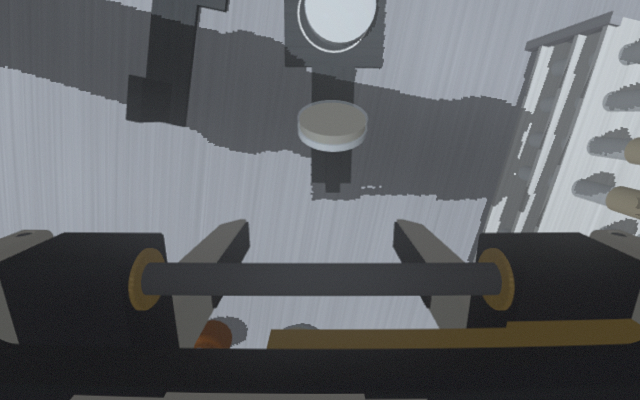

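```bash
python3 - <<'E'
from h import *
o=ctrl.get_obs();f=ctrl.grab_frame("wrist");fa=ctrl.grab_frame("side")
cv2.imwrite("pics/s17.png",fa["img"][:,:,::-1])
f["R"],f["t"]=ext(f,o)
g=f["img"].astype(int)[90:160,285:380]; m=((g[...,2]<g[...,0]-2)&(g.max(2)>90)).astype(np.uint8)
n,l,s,c=cv2.connectedComponentsWithStats(m);i=1+np.argmax(s[1:,4]);print(s[i],c[i]+[285,90])
k=max(cv2.findContours((l==i).astype(np.uint8),cv2.RETR_EXTERNAL,cv2.CHAIN_APPROX_NONE)[0],key=len);e=cv2.fitEllipse(k);print(e)
uw=np.array(e[0])+[285,90]
g=fa["img"].astype(int)[205:250,255:300]; m=((g[...,2]<g[...,0]-1)&(g.max(2)>70)).astype(np.uint8)
n,l,s,c=cv2.connectedComponentsWithStats(m);i=1+np.argmax(s[1:,4]);print(s[i],c[i]+[255,205])
k=max(cv2.findContours((l==i).astype(np.uint8),cv2.RETR_EXTERNAL,cv2.CHAIN_APPROX_NONE)[0],key=len);e2=cv2.fitEllipse(k);print(e2)
us=np.array(e2[0])+[255,205]
X=tri(f,[uw],fa,[us]);print(X,proj(f,X)-uw)
print('fin/tray check')
E
```

```text
[46 11 13 19 56] [337.25       109.30357143]
((52.21918869018555, 19.242361068725586), (8.778401374816895, 17.42211151123047), 155.31195068359375)
[  9  12  23  21 364] [274.89285714 227.00274725]
((19.83322525024414, 22.005603790283203), (20.328664779663086, 21.95341682434082), 87.160888671875)
[[ 0.62958016 -0.04452323  0.04795267]] [[-3.25343801 -0.29485569]]
fin/tray check
```

```bash
python3 - <<'E'
from h import *
o=ctrl.get_obs();f=ctrl.grab_frame("wrist");fa=ctrl.grab_frame("side")
f["R"],f["t"]=ext(f,o)
X=tri(f,[(332.5,120)],fa,[(274.9,227)])[0];print(X,proj(f,X)-(332.5,120))
h=1.745;n=np.array([np.cos(h)*np.sin(1.0),np.sin(h)*np.sin(1.),np.cos(1.)])
C=X-.0075*n;print('centre',C,'ends',proj(f,[C+.03*np.array([np.sin(h),-np.cos(h),0]),C-.03*np.array([np.sin(h),-np.cos(h),0])]))
# tool tilt 25 deg about tool x from yaw 10
R=Ro.from_rotvec(o["tcp_rot"]).as_matrix()
for a in (25,-25):
  R2=R@Ro.from_rotvec([np.radians(a),0,0]).as_matrix();print(a,'approach',R2[:,2],'TCP',C-.065*R2[:,2])
  p=C-.065*R2[:,2]; print('shift in current tool',R.T@(p-o["tcp_pos"])*1000)
  q=C-.125*R2[:,2]; print('pre shift',R.T@(q-o["tcp_pos"])*1000)
print(o["joint_pos"].round(2))
E
```

```text
[ 0.62942813 -0.05505206  0.03329389] [[-1.18382687 -0.08158881]]
centre [ 0.63052198 -0.06126757  0.02924162] ends [[364.93160303 126.90014531]
 [297.40630623 127.44739369]]
25 approach [-0.07019539  0.41548104 -0.90688925] TCP [ 0.63508468 -0.08827384  0.08818942]
shift in current tool [  9.73434885 -30.45741488 136.14151875]
pre shift [ 9.73434885 -5.10031918 81.76305152]
-25 approach [ 0.06950041 -0.41813069 -0.90572425] TCP [ 0.62600446 -0.03408907  0.0881137 ]
shift in current tool [  9.73434885 -85.39778891 136.14151875]
pre shift [   9.73434885 -110.75488461   81.76305152]
[ 0.35  0.7  -0.35  1.54  0.28  0.95  0.08]
```

```bash
python3 -m pendant '{"xyz":[[5,-2.5,38],[5,-2.5,38],[0,0,0],[0,0,0],[0,0,0],[0,0,0],[0,0,0]],"rotation":[[0,0,0],[0,0,0],[8.4,0,0],[8.3,0,0],[8.3,0,0],[0,0,0],[0,0,0]],"grip":[0.85,0.85,0.85,0.85,0.85,0.85,0.85]}' 20; python3 look.py wrist w18; python3 look.py side s18;python3 - <<'E'
from h import *
o=ctrl.get_obs();R=Ro.from_rotvec(o["tcp_rot"]).as_matrix()
print(R.T@(np.array([.6305,-.061,.032])-o["tcp_pos"])*1000)
print(o["joint_pos"].round(2))
E
```

```text
t: 33.45
tcp_pos: [0.6394, -0.113, 0.1478]
tcp_rot: [-2.699, -0.223, 0.051]
wrist_force: [-0.6, 0.9, -0.0]
finger_gap: 0.85
33.45 [ 0.6394 -0.113   0.1478] 9.47 [-0.0702  0.4152 -0.907 ] 0.8495625316139372 [-0.6  0.9 -0. ]
33.5 [ 0.6397 -0.1109  0.1488] 9.65 [-0.0705  0.4155 -0.9069] 0.8481523836005069 [ 0.2 -0.1  1.1]
[ -1.02938255   4.43708296 127.31186368]
[ 0.58  0.93 -0.58  1.45  0.06  1.    0.3 ]
```

View pics/w18.png

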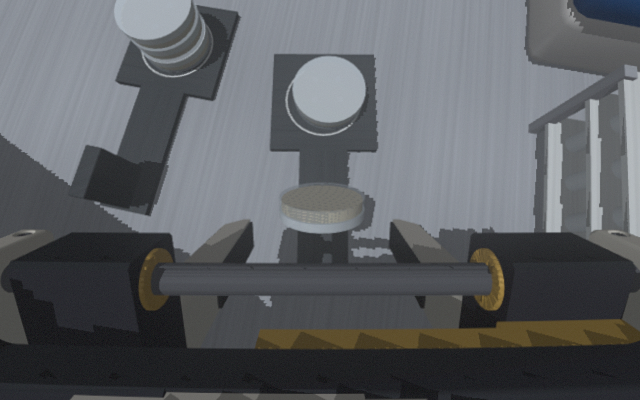

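View pics/s18.png

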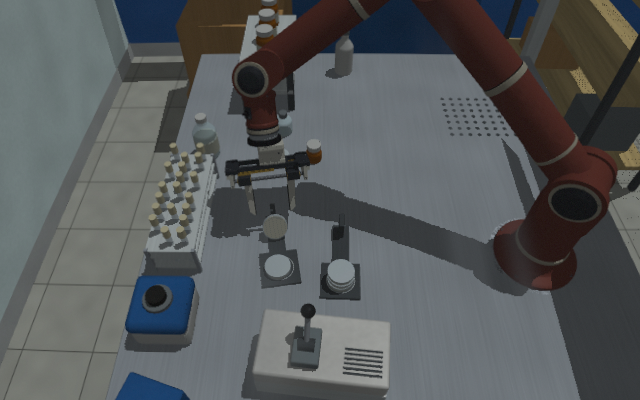

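```bash
python3 -m pendant '{"xyz":[[-1,4,25],[0,0,20],[0,0,16],[0,0,0],[0,0,0],[0,0,0],[0,0,0],[0,0,0],[0,0,0]],"rotation":[[0,0,0],[0,0,0],[0,0,0],[0,0,0],[0,0,0],[0,0,0],[0,0,0],[0,0,0],[0,0,0]],"grip":[0.85,0.85,0.85,0.85,0.85,0,0,0,0]}' 20; python3 look.py wrist w19; python3 look.py scene sc19
```

```text
t: 34.45
tcp_pos: [0.6355, -0.0903, 0.0921]
tcp_rot: [-2.697, -0.226, 0.049]
wrist_force: [-0.2, -0.5, 1.3]
finger_gap: 0.635
34.45 [ 0.6355 -0.0903  0.0921] 9.57 [-0.0692  0.4166 -0.9065] 0.6351915062135595 [-0.2 -0.5  1.3]
34.5 [ 0.6355 -0.0903  0.0921] 9.57 [-0.0692  0.4167 -0.9064] 0.6354843741298185 [-0.9 -0.3  1.3]
```

View pics/w19.png

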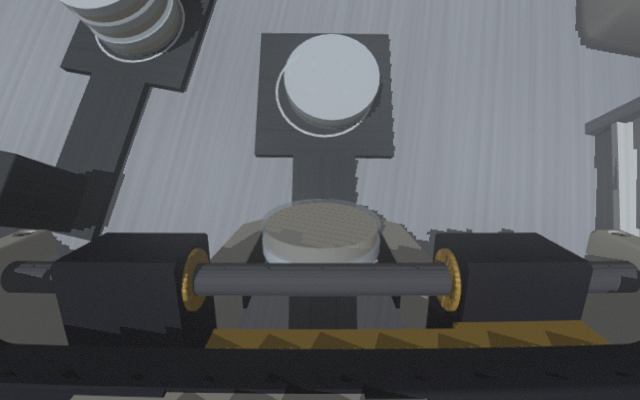

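View pics/sc19.png

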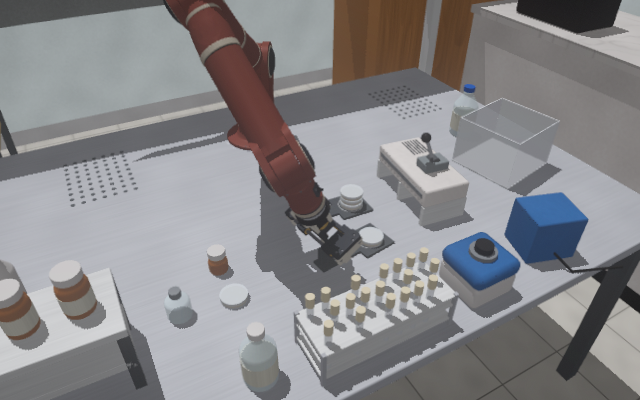

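```bash
python3 -m pendant '{"xyz":[[0,-9,-18],[0,-17,-36.5],[0,-17,-36.5],[0,-15,-33],[0,0,0],[0,0,0],[0,0,0],[0,0,0],[0,0,0]],"rotation":[[0,0,0],[0,0,0],[0,0,0],[0,0,0],[-8.3,0,0],[-8.3,0,0],[-8.4,0,0],[0,0,0],[0,0,0]],"grip":[0,0,0,0,0,0,0,0,0]}' 20; python3 look.py side s20; python3 look.py scene sc20; python3 - <<'E'
from h import *
o=ctrl.get_obs();print(o["joint_pos"].round(2),rel(o,[.47,-.16,.25],0))
E
```

```text
t: 35.45
tcp_pos: [0.635, -0.0889, 0.2294]
tcp_rot: [-3.128, -0.265, -0.0]
wrist_force: [-0.4, -0.5, -1.0]
finger_gap: 0.639
35.45 [ 0.635  -0.0889  0.2294] 9.7 [ 0.      0.0019 -1.    ] 0.6392409494637358 [-0.4 -0.5 -1. ]
35.5 [ 0.635  -0.0909  0.2286] 9.52 [-7.0e-04  1.1e-03 -1.0e+00] 0.6403705261685492 [ 0.8 -0.2 -0.5]
[ 0.33  0.7  -0.38  1.53  0.3   0.97  0.02] (array([-173.9,   40.1,  -21.7]), np.float64(9.42))
```

View pics/sc20.png

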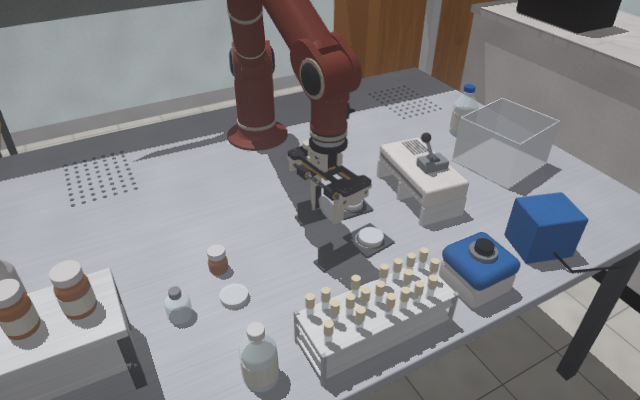

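```bash
python3 -m pendant '{"xyz":[[-39,9.5,0],[-39,9.5,0],[-39,9.5,0],[-39,9.5,0],[-39,9.5,0],[0,0,0],[0,0,0],[0,0,0],[0,0,0],[0,0,0],[0,0,0],[0,0,0]],"rotation":[[0,0,0],[0,0,0],[0,0,0],[0,0,0],[0,0,0],[-8.5,0,0],[-8.5,0,0],[-8.5,0,0],[-8.5,0,0],[-8.5,0,0],[-8.5,0,0],[0,0,0]],"grip":[0,0,0,0,0,0,0,0,0,0,0,0]}' 20; python3 -m pendant '{"xyz":[[0,0,0],[0,0,0]],"rotation":[[0,0,0],[0,0,0]],"grip":[0,0]}' 20;python3 look.py side s21; python3 look.py scene sc21; python3 look.py wrist w21; python3 - <<'E'
from h import *
o=ctrl.get_obs();print(o["joint_pos"].round(2));R=Ro.from_rotvec(o["tcp_rot"]).as_matrix();print(R.round(3),o["tcp_pos"]+R[:,2]*.065)
E
```

```text
t: 36.75
tcp_pos: [0.4508, -0.1673, 0.2253]
tcp_rot: [2.27, 0.199, 0.08]
wrist_force: [0.8, -0.2, -1.0]
finger_gap: 0.639
t: 36.95
tcp_pos: [0.4501, -0.1715, 0.2282]
tcp_rot: [2.272, 0.184, 0.082]
wrist_force: [-0.2, -0.1, -0.4]
finger_gap: 0.638
36.95 [ 0.4501 -0.1715  0.2282] 9.24 [ 0.1208 -0.7507 -0.6495] 0.6378436817375887 [-0.2 -0.1 -0.4]
37.0 [ 0.45   -0.1716  0.2284] 9.23 [ 0.1211 -0.7508 -0.6493] 0.638750870080408 [ 0.5 -0.4 -1.6]
37.05 [ 0.45   -0.1714  0.2285] 9.25 [ 0.1216 -0.7509 -0.6492] 0.6340181081399365 [ 0.5 -0.1 -0.3]
[-0.22  0.55  0.22  2.23  1.32  0.77 -1.05]
[[ 0.987  0.106  0.122]
 [ 0.161 -0.64  -0.751]
 [-0.001  0.761 -0.649]] [ 0.45797267 -0.22002182  0.18629293]
```

View pics/sc21.png

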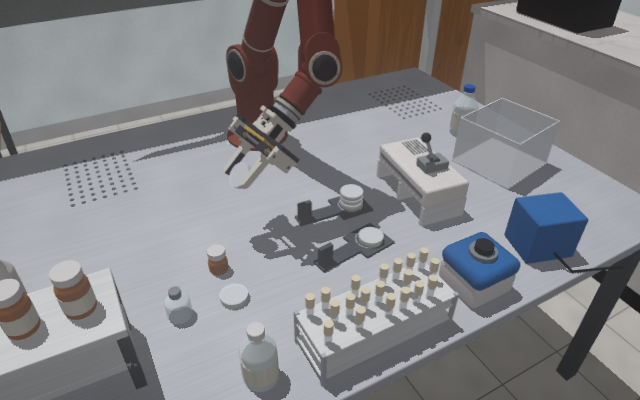

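View pics/w21.png

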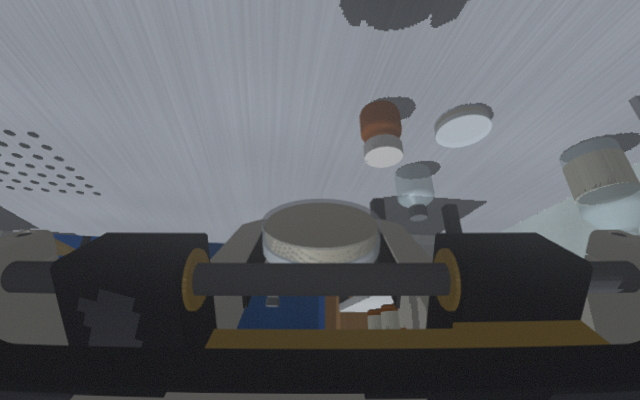

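```bash
python3 -m pendant '{"xyz":[[0,-29,24.7],[0,-29,24.7],[0,-29,24.7],[0,-20,17],[0,0,0],[0,0,0],[0,0,0]],"rotation":[[0,0,0],[0,0,0],[0,0,0],[0,0,0],[0,0,0],[0,0,0],[0,0,0]],"grip":[0,0,0,0,0,0,0]}' 20;python3 look.py side s22; python3 look.py scene sc22; python3 - <<'E'
from h import *
o=ctrl.get_obs();print(o["joint_pos"].round(2));R=Ro.from_rotvec(o["tcp_rot"]).as_matrix();print(o["tcp_pos"]+R[:,2]*.065)
a=cv2.imread("pics/sc22.png");b=cv2.imread("pics/s22.png")
cv2.imwrite("pics/z22.png",cv2.hconcat([cv2.resize(a[150:270,190:310],(400,400),interpolation=cv2.INTER_CUBIC),cv2.resize(b[130:250,290:410],(400,400),interpolation=cv2.INTER_CUBIC)]))
E
```

```text
t: 37.8
tcp_pos: [0.4503, -0.1702, 0.0889]
tcp_rot: [2.269, 0.187, 0.086]
wrist_force: [-0.4, -0.9, -0.3]
finger_gap: 0.638
37.8 [ 0.4503 -0.1702  0.0889] 9.43 [ 0.1247 -0.7516 -0.6478] 0.6377999659998302 [-0.4 -0.9 -0.3]
37.85 [ 0.4504 -0.17    0.089 ] 9.45 [ 0.1252 -0.7514 -0.6479] 0.6402544060534726 [-0.1 -0.3 -0.4]
[-0.21  0.88  0.21  2.28  1.69  0.7  -1.6 ]
[ 0.45853889 -0.21871042  0.04680949]
```

View pics/z22.png

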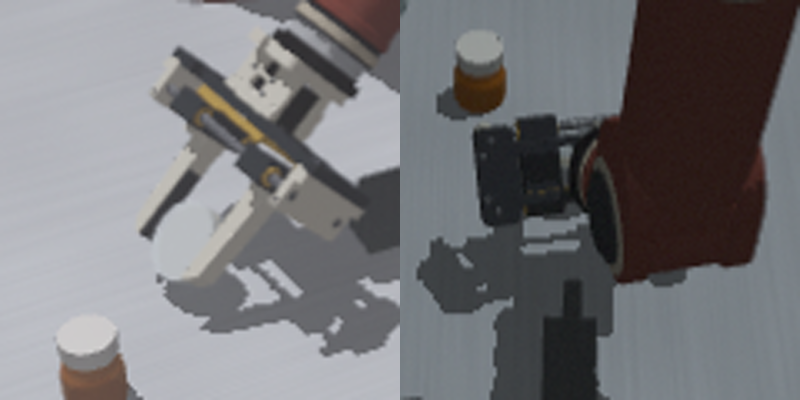

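```bash
python3 -m pendant '{"xyz":[[0,-7,6],[0,-4,3.4],[0,0,0],[0,0,0]],"rotation":[[0,0,0],[0,0,0],[0,0,0],[0,0,0]],"grip":[0,0,0,0]}' 20
```

```text
t: 38.3
tcp_pos: [0.4505, -0.1698, 0.0747]
tcp_rot: [2.266, 0.19, 0.087]
wrist_force: [-1.0, 3.2, 6.5]
finger_gap: 0.642
```

```bash
python3 -m pendant '{"xyz":[[0,0,0],[0,0,0],[0,0,0],[0,0,0],[0,0,-10],[0,0,-30],[0,0,-40],[0,0,-20],[0,0,0]],"rotation":[[0,0,0],[0,0,0],[0,0,0],[0,0,0],[0,0,0],[0,0,0],[0,0,0],[0,0,0],[0,0,0]],"grip":[0.75,0.75,0.75,0.75,0.75,0.75,0.75,0.75,0.75]}' 20;python3 look.py side s23; python3 look.py scene sc23; python3 look.py wrist w23; python3 - <<'E'
from h import *
o=ctrl.get_obs();print(o["joint_pos"].round(2))
a=cv2.imread("pics/sc23.png");b=cv2.imread("pics/s23.png")
cv2.imwrite("pics/z23.png",cv2.hconcat([cv2.resize(a[180:300,150:310],(400,300),interpolation=cv2.INTER_CUBIC),cv2.resize(b[100:220,260:420],(400,300),interpolation=cv2.INTER_CUBIC)]))
E
```

```text
t: 39.2
tcp_pos: [0.4383, -0.0923, 0.1385]
tcp_rot: [2.272, 0.193, 0.089]
wrist_force: [-0.0, -0.3, -0.3]
finger_gap: 0.748
39.2 [ 0.4383 -0.0923  0.1385] 9.74 [ 0.1287 -0.749  -0.65  ] 0.7484992872314687 [-0.  -0.3 -0.3]
39.25 [ 0.438  -0.0938  0.138 ] 9.61 [ 0.1264 -0.7504 -0.6488] 0.7503185109208848 [ 0.1 -0.7  0. ]
39.3 [ 0.4376 -0.0949  0.1376] 9.51 [ 0.1241 -0.7514 -0.6481] 0.7482473524172741 [ 0.8  0.3 -0.5]
[-0.37  0.76  0.18  2.29  1.37  0.76 -1.4 ]
```

View pics/z23.png

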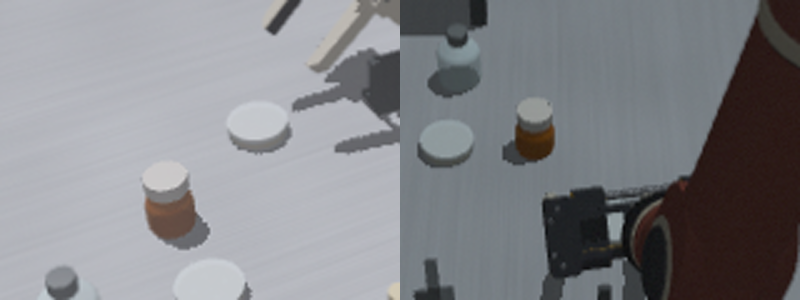

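View pics/w23.png

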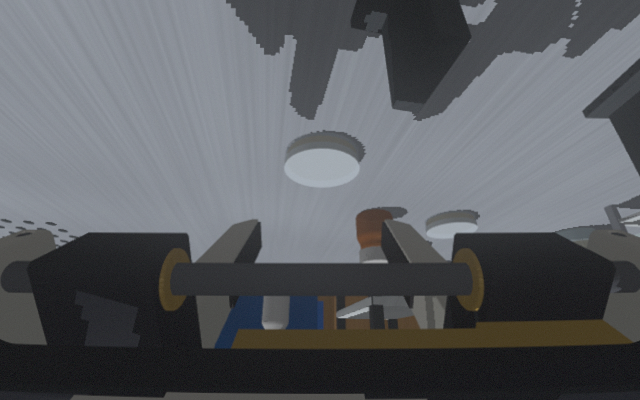

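```bash
python3 -m pendant '{"xyz":[[0,30,-26],[0,30,-26],[0,0,0],[0,0,0],[0,0,0],[0,0,0],[0,0,0],[0,0,0],[0,0,0],[0,0,0]],"rotation":[[0,0,0],[0,0,0],[8.5,0,0],[8.5,0,0],[8.5,0,0],[8.5,0,0],[8.5,0,0],[8.5,0,0],[0,0,0],[0,0,0]],"grip":[0.88,0.88,0.88,0.88,0.88,0.88,0.88,0.88,0.88,0.88]}' 20;python3 look.py scene sc24; python3 - <<'E'
from h import *
o=ctrl.get_obs();print(o["joint_pos"].round(2))
f=ctrl.grab_frame("scene")
for d in dishes(f,8): print(*d[:2],cast(f,[d[1]],.015)[0][:2].round(4))
print(rel(o,[.45,-.23,.13],-np.pi/2))
E
```

```text
t: 40.35
tcp_pos: [0.4365, -0.0958, 0.2157]
tcp_rot: [-3.115, -0.251, 0.013]
wrist_force: [-0.6, 0.4, 0.1]
finger_gap: 0.882
40.35 [ 0.4365 -0.0958  0.2157] 9.22 [-0.0094  0.0159 -0.9998] 0.8824411797484539 [-0.6  0.4  0.1]
[ 0.43  0.46 -0.36  2.08  0.24  0.65  0.08]
[0.3324 0.0528] [318.3 178.7] [0.3421 0.0477]
[0.4231 0.1082] [351.1 189.8] [0.4319 0.1024]
[ 0.3953 -0.0624] [291.6 201.7] [ 0.4043 -0.0666]
[0.5492 0.0278] [349.9 224.1] [0.5568 0.0227]
[ 0.4443 -0.1957] [252.3 227.1] [ 0.453  -0.1986]
[0.6059 0.0501] [369.5 234.4] [0.6131 0.0449]
[ 0.4806 -0.3048] [215.3 249.6] [ 0.4887 -0.3066]
[ 0.629  -0.3151] [233.  292.8] [ 0.6358 -0.3169]
[ 0.7387 -0.3097] [254.8 328.3] [ 0.7444 -0.3115]
[ 0.7036 -0.5771] [114.3 368.6] [ 0.7098 -0.5762]
(array([ -8.9, 138.1,  83.6]), np.float64(99.5))
```

```bash
python3 - <<'E'
from h import *
o=ctrl.get_obs();print(rel(o,[.4540,-.198,.13],np.radians(10)),tilt(o),o["tcp_pos"])
E
```

```text
(array([ -0.5, 108.5,  84.3]), np.float64(-0.32)) [-0.0088  0.0165 -0.9998] [ 0.43697533 -0.09235454  0.21620131]
```

```bash
python3 -m pendant '{"xyz":[[0,36,28],[0,36,28],[0,36,28],[0,0,0],[0,0,0],[0,0,0]],"rotation":[[0,0,0],[0,0,0],[0,0,0],[0,0,0],[0,0,0],[0,0,0]],"grip":[0.88,0.88,0.88,0.88,0.88,0.88]}' 20
cat >> h.py <<'E'
def level(o,psi):
    """rotvec deg in tool frame to make the tool vertical with yaw psi"""
    R=Ro.from_rotvec(o["tcp_rot"]).as_matrix()
    T=np.array([[np.cos(psi),np.sin(psi),0],[np.sin(psi),-np.cos(psi),0],[0,0,-1]])
    return np.degrees(Ro.from_matrix(R.T@T).as_rotvec()).round(2)
E
python3 look.py wrist w25
python3 - <<'E'
from h import *
o=ctrl.get_obs();print(rel(o,[.4540,-.198,.13],np.radians(10)),level(o,np.radians(10)),tilt(o))
f=ctrl.grab_frame("wrist");print(wdish(f,o,(320,215)))
E
```

```text
t: 41.05
tcp_pos: [0.4556, -0.1956, 0.1314]
tcp_rot: [-3.111, -0.268, 0.008]
wrist_force: [-0.4, -0.7, -0.4]
finger_gap: 0.878
41.05 [ 0.4556 -0.1956  0.1314] 9.83 [-0.0065  0.0182 -0.9998] 0.8782025383378984 [-0.4 -0.7 -0.4]
(array([-1.9,  1.8,  1.7]), np.float64(-0.19)) [-1.07  0.15 -0.19] [-0.0057  0.018  -0.9998]
(array([ 0.45565701, -0.19860193]), 0.029975393295288085, array([ 277,  182,   87,   80, 5579], dtype=int32), array([319.8531995 , 222.24520523]))
```

View pics/w25.png

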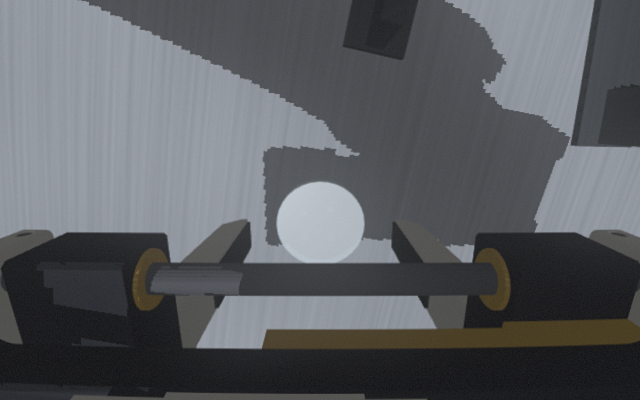

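```bash
python3 -m pendant '{"xyz":[[-1,2,0],[0,0,14],[0,0,14],[0,0,14.5],[0,0,0],[0,0,0],[0,0,0],[0,0,0],[0,0,0],[0,0,0],[0,0,0]],"rotation":[[-1.07,0.15,0],[0,0,0],[0,0,0],[0,0,0],[0,0,0],[0,0,0],[0,0,0],[0,0,0],[0,0,0],[0,0,0],[0,0,0]],"grip":[0.88,0.88,0.88,0.88,0.88,0,0,0,0,0,0]}' 20
python3 -m pendant '{"xyz":[[0,0,-30],[0,0,-40],[0,0,-25],[0,0,0],[0,0,0],[0,0,0]],"rotation":[[0,0,0],[0,0,0],[0,0,0],[0,0,0],[0,0,0],[0,0,0]],"grip":[0,0,0,0,0,0]}' 20; python3 - <<'E'
from h import *
o=ctrl.get_obs();print(rel(o,[.617,.0435,.18],np.radians(10)),tilt(o))
E
```

```text
t: 42.25
tcp_pos: [0.4544, -0.2011, 0.089]
tcp_rot: [3.13, 0.26, 0.0]
wrist_force: [-0.9, 0.4, 5.5]
finger_gap: 0.641
t: 42.85
tcp_pos: [0.4531, -0.2008, 0.182]
tcp_rot: [-3.129, -0.26, 0.006]
wrist_force: [-0.6, -0.4, 0.2]
finger_gap: 0.638
(array([ 201.9, -214. ,    1.7]), np.float64(-0.52)) [-0.004   0.0012 -1.    ]
```

```bash
python3 -m pendant '{"xyz":[[28.8,-30.6,0],[28.8,-30.6,0],[28.8,-30.6,0],[28.8,-30.6,0],[28.8,-30.6,0],[28.8,-15.6,0],[28.8,-15.6,0],[0,0,0],[0,0,0],[0,0,0]],"rotation":[[0,0,0],[0,0,0],[0,0,0],[0,0,0],[0,0,0],[0,0,0],[0,0,0],[0,0,0],[0,0,0],[0,0,0]],"grip":[0,0,0,0,0,0,0,0,0,0]}' 20; python3 look.py wrist w26; python3 - <<'E'
from h import *
o=ctrl.get_obs();print(rel(o,[.617,.0435,.18],np.radians(10)),tilt(o),o["tcp_pos"])
f=ctrl.grab_frame("wrist");print('held',wdish(f,o,(320,225),o["tcp_pos"][2]-.074))
E
```

```text
t: 43.85
tcp_pos: [0.6212, 0.0126, 0.1817]
tcp_rot: [3.13, 0.258, -0.008]
wrist_force: [0.3, 0.6, -0.5]
finger_gap: 0.641
43.85 [0.6212 0.0126 0.1817] 9.42 [-0.0049 -0.0014 -1.    ] 0.6407930672943957 [ 0.3  0.6 -0.5]
(array([  0.8, -31.4,   2.2]), np.float64(-0.61)) [-0.0039 -0.0013 -1.    ] [0.62138225 0.01235801 0.18219083]
held (array([0.62124994, 0.01469758]), 0.030016891479492186, array([ 268,  185,  107,   77, 7026], dtype=int32), array([320.78294905, 227.09948762]))
```

View pics/w26.png

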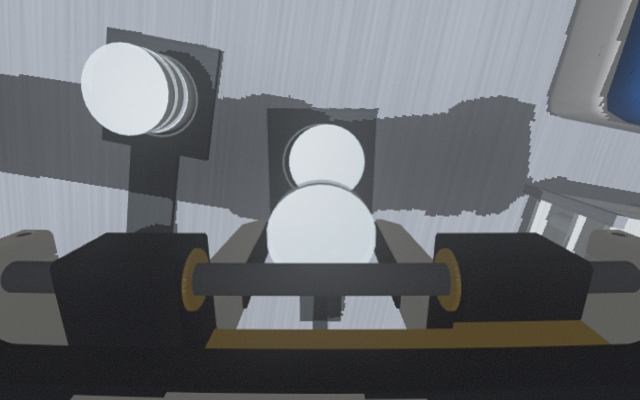

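```bash
cat >> h.py <<'E'
def fitc(W,r0=None):
    s=np.linalg.lstsq(np.c_[2*W,np.ones(len(W))],(W**2).sum(1),rcond=None)[0]
    return s[:2],np.sqrt(s[2]+s[:2]@s[:2])
E
python3 - <<'E'
from h import *
o=ctrl.get_obs();f=ctrl.grab_frame("wrist")
g=f["img"].min(2)
m=((g>170)).astype(np.uint8);m[178:]=0;m[:,:270]=0;m[:,376:]=0;m[:118]=0
n,l,s,c=cv2.connectedComponentsWithStats(m);i=1+np.argmax(s[1:,4]);print(s[i])
k=max(cv2.findContours((l==i).astype(np.uint8),cv2.RETR_EXTERNAL,cv2.CHAIN_APPROX_NONE)[0],key=len).reshape(-1,2)
k=k[k[:,1]<170];W=cast(f,k,.021,o)[:,:2];print('D5',fitc(W))
# deck mask edges
P=cast(f,[(268,108.5),(378,108.5),(376,205),(267,205)],.006,o)[:,:2];print(P.round(4))
mid=(P[0]+P[1])/2;d=P[1]-P[0];d/=np.linalg.norm(d);print(np.linalg.norm(P[1]-P[0]),'centre',mid+.045*np.array([d[1],-d[0]]),'heading',np.arctan2(d[0],-d[1]))
E
```

```text
[ 289  124   74   54 3365]
D5 (array([0.62013041, 0.04417977]), np.float64(0.029480405162469706))
[[ 0.5669  0.0778]
 [ 0.6557  0.0925]
 [ 0.6709  0.0117]
 [ 0.5761 -0.004 ]]
0.09003144105236642 centre [0.61865287 0.04075419] heading 1.7344477442247945
```

```bash
python3 -c "
from h import *
o=ctrl.get_obs();f=ctrl.grab_frame('wrist');print(ringfit(f,(270,112,374,178),o=o))"
python3 -m pendant '{"xyz":[[2.8,-28,0],[0,0,0],[0,0,25],[0,0,25],[0,0,14],[0,0,5],[0,0,0],[0,0,0],[0,0,0]],"rotation":[[0,0,0],[0,0,0],[0,0,0],[0,0,0],[0,0,0],[0,0,0],[0,0,0],[0,0,0],[0,0,0]],"grip":[0,0,0,0,0,0,0,0,0]}' 20
```

```text
(array([0.61871975, 0.04088482]), np.float64(0.03440879217829773), np.int64(194))
t: 44.95
tcp_pos: [0.6214, 0.0421, 0.1154]
tcp_rot: [-3.13, -0.26, -0.002]
wrist_force: [-0.6, -0.4, 0.5]
finger_gap: 0.64
```

```bash
python3 -m pendant '{"xyz":[[-2,1.6,3],[0,0,0.8],[0,0,0],[0,0,0],[0,0,0],[0,0,0],[0,0,0],[0,0,-20],[0,0,-35],[0,0,-10],[0,40,0],[0,0,0]],"rotation":[[0,0,0],[0,0,0],[0,0,0],[0,0,0],[0,0,0],[0,0,0],[0,0,0],[0,0,0],[0,0,0],[0,0,0],[0,0,0],[0,0,0]],"grip":[0,0,0,0,0.85,0.85,0.85,0.85,0.85,0.85,0.85,0.85]}' 20
python3 look.py wrist w27;python3 - <<'E'
from h import *
o=ctrl.get_obs();print(o["tcp_pos"],rel(o,[.637,-.317,.13],np.radians(10)),tilt(o))
f=ctrl.grab_frame("scene")
for d in dishes(f,8): print(*d[:2])
E
```

```text
t: 46.15
tcp_pos: [0.6263, -0.0067, 0.1753]
tcp_rot: [3.125, 0.246, -0.001]
wrist_force: [0.5, -0.9, -0.5]
finger_gap: 0.852
46.15 [ 0.6263 -0.0067  0.1753] 9.01 [-1.0e-04 -6.5e-03 -1.0e+00] 0.8524817421274794 [ 0.5 -0.9 -0.5]
[ 0.62571171 -0.0038463   0.17488775] (array([-38.4, 310.8,  45.9]), np.float64(-0.88)) [-0.0015 -0.0033 -1.    ]
[0.3686 0.2392] [379.1 168.3]
[0.422 0.126] [356.3 187.8]
[0.4695 0.0882] [353.7 200.7]
[ 0.5538 -0.0475] [324.9 234.3]
[ 0.4805 -0.3048] [215.3 249.6]
[ 0.629  -0.3151] [233.  292.8]
[ 0.7387 -0.3098] [254.8 328.3]
[ 0.7036 -0.577 ] [114.3 368.5]
```

View pics/w27.png

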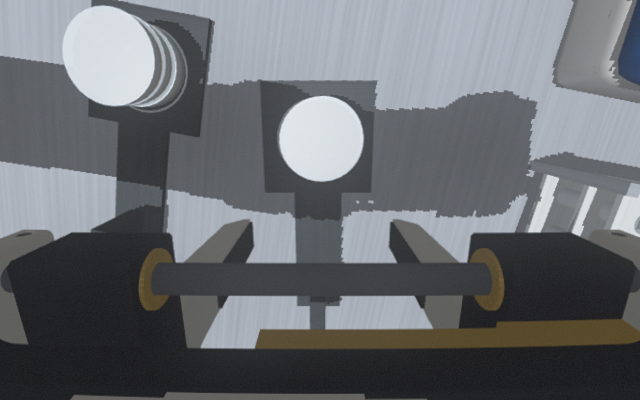

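```bash
python3 - <<'E'
from h import *
o=ctrl.get_obs();f=ctrl.grab_frame("wrist")
print(wdish(f,o,(321,138),.036)[:2])
P=cast(f,[(260.5,81.5),(377,81.5),(371,192),(266,191)],.006,o)[:,:2];print(P.round(4),P.mean(0),[np.linalg.norm(P[i]-P[i-1]).round(4) for i in range(4)])
d=P[1]-P[0];print(np.arctan2(d[0],-d[1]))
E
```

```text
(array([0.61875122, 0.04334291]), 0.030068748474121092)
[[ 0.564   0.0837]
 [ 0.6536  0.0983]
 [ 0.6665  0.0107]
 [ 0.5788 -0.0028]] [0.61572835 0.0474715 ] [np.float64(0.0878), np.float64(0.0908), np.float64(0.0886), np.float64(0.0887)]
1.7325390507946552
```

```bash
python3 -m pendant '{"xyz":[[-4.8,38.9,5.6],[-4.8,38.9,5.6],[-4.8,38.9,5.6],[-4.8,38.9,5.6],[-4.8,38.9,5.6],[-4.8,38.9,5.6],[-4.8,38.9,5.6],[-4.8,38.9,5.6],[0,0,0],[0,0,0],[0,0,0]],"rotation":[[0,0,0],[0,0,0],[0,0,0],[0,0,0],[0,0,0],[0,0,0],[0,0,0],[0,0,0],[0,0,0],[0,0,0],[0,0,0]],"grip":[0.85,0.85,0.85,0.85,0.85,0.85,0.85,0.85,0.85,0.85,0.85]}' 20
python3 look.py wrist w28
python3 - <<'E'
from h import *
o=ctrl.get_obs();f=ctrl.grab_frame("wrist")
print(o["tcp_pos"],wdish(f,o,(320,215),0.015),tilt(o));print(rel(o,[.637,-.317,.0885],np.radians(10)))
E
```

```text
t: 47.4
tcp_pos: [0.6399, -0.3092, 0.1304]
tcp_rot: [-3.127, -0.265, 0.001]
wrist_force: [-0.4, 1.0, 0.0]
finger_gap: 0.853
47.4 [ 0.6399 -0.3092  0.1304] 9.69 [-8.0e-04  3.2e-03 -1.0e+00] 0.8529034919503786 [-0.4  1.   0. ]
[ 0.63997303 -0.30912848  0.13062555] (array([ 0.63774658, -0.31583627]), 0.030014312744140625, array([ 273,  185,   86,   77, 5478], dtype=int32), array([315.23475721, 224.45819642])) [-5.0e-04  2.8e-03 -1.0e+00]
(array([-4.3,  7.4, 42.1]), np.float64(-0.28))
```

View pics/w28.png

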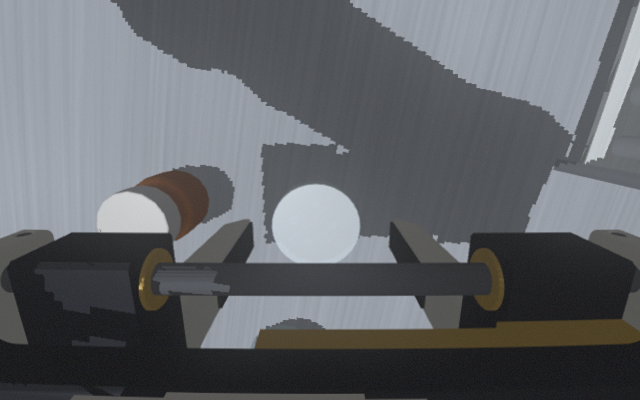

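```bash
python3 -m pendant '{"xyz":[[-3.5,6.2,0],[0,0,14],[0,0,14],[0,0,13.5],[0,0,0],[0,0,0],[0,0,0],[0,0,0],[0,0,0],[0,0,0],[0,0,0]],"rotation":[[0,0,0],[0,0,0],[0,0,0],[0,0,0],[0,0,0],[0,0,0],[0,0,0],[0,0,0],[0,0,0],[0,0,0],[0,0,0]],"grip":[0.85,0.85,0.85,0.85,0.85,0,0,0,0,0,0]}' 20
python3 -m pendant '{"xyz":[[0,0,-30],[0,0,-40],[0,0,-30],[0,0,0],[0,0,0],[0,0,0]],"rotation":[[0,0,0],[0,0,0],[0,0,0],[0,0,0],[0,0,0],[0,0,0]],"grip":[0,0,0,0,0,0]}' 20; python3 - <<'E'
from h import *
o=ctrl.get_obs();print(rel(o,[.6195,.013,.19],np.radians(10)),tilt(o))
E
```

```text
t: 48.6
tcp_pos: [0.6367, -0.3192, 0.0894]
tcp_rot: [-3.131, -0.26, 0.001]
wrist_force: [-0.1, 0.5, 0.7]
finger_gap: 0.642
t: 49.2
tcp_pos: [0.6355, -0.319, 0.1869]
tcp_rot: [-3.129, -0.26, 0.007]
wrist_force: [-0.6, -0.1, -0.6]
finger_gap: 0.641
(array([  39. , -330.1,   -2.5]), np.float64(-0.5)) [-0.0049  0.0014 -1.    ]
```

```bash
python3 -m pendant '{"xyz":[[4.9,-41,0],[4.9,-41,0],[4.9,-41,0],[4.9,-41,0],[4.9,-41,0],[4.9,-41,0],[4.9,-41,0],[4.9,-41,0],[0,0,0],[0,0,0],[0,0,0],[0,0,0]],"rotation":[[0,0,0],[0,0,0],[0,0,0],[0,0,0],[0,0,0],[0,0,0],[0,0,0],[0,0,0],[0,0,0],[0,0,0],[0,0,0],[0,0,0]],"grip":[0,0,0,0,0,0,0,0,0,0,0,0]}' 20; python3 look.py wrist w29; python3 - <<'E'
from h import *
o=ctrl.get_obs();f=ctrl.grab_frame("wrist")
print(o["tcp_pos"]);print('held',wdish(f,o,(320,225),o["tcp_pos"][2]-.0744)[:2])
g=f["img"].min(2)
m=((g>170)).astype(np.uint8);m[172:]=0;m[:,:270]=0;m[:,376:]=0;m[:110]=0
n,l,s,c=cv2.connectedComponentsWithStats(m);i=1+np.argmax(s[1:,4]);print(s[i])
k=max(cv2.findContours((l==i).astype(np.uint8),cv2.RETR_EXTERNAL,cv2.CHAIN_APPROX_NONE)[0],key=len).reshape(-1,2)
k=k[k[:,1]<165];W=cast(f,k,.036,o)[:,:2];print('D4',fitc(W))
E
```

```text
t: 50.4
tcp_pos: [0.621, 0.0082, 0.1882]
tcp_rot: [3.13, 0.254, -0.004]
wrist_force: [-0.3, -0.1, -0.8]
finger_gap: 0.64
50.4 [0.621  0.0082 0.1882] 9.3 [-0.0026 -0.0013 -1.    ] 0.6401044727769515 [-0.3 -0.1 -0.8]
[0.62113565 0.00840891 0.18849568]
held (array([0.62078699, 0.01186906]), 0.03007571029663086)
[ 287  119   77   53 3404]
D4 (array([0.61902404, 0.04413551]), np.float64(0.029292247138418073))
```

View pics/w29.png

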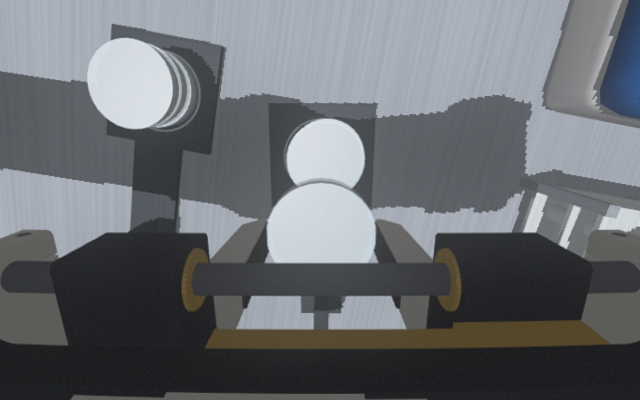

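```bash
python3 - <<'E'
from h import *
o=ctrl.get_obs();f=ctrl.grab_frame("wrist")
P=cast(f,[(268.5,104),(377,103.5)],.006,o)[:,:2];d=P[1]-P[0];print(np.linalg.norm(d));d/=np.linalg.norm(d);print(P.mean(0)+.045*np.array([d[1],-d[0]]),np.arctan2(d[0],-d[1]))
E
python3 -m pendant '{"xyz":[[3.2,-30,0],[0,0,0],[0,0,22],[0,0,22],[0,0,11],[0,0,4],[0,0,0],[0,0,0],[0,0,0]],"rotation":[[0,0,0],[0,0,0],[0,0,0],[0,0,0],[0,0,0],[0,0,0],[0,0,0],[0,0,0],[0,0,0]],"grip":[0,0,0,0,0,0,0,0,0]}' 20
```

```text
0.09062410860585714
[0.61793013 0.04122754] 1.737984891682589
t: 51.45
tcp_pos: [0.62, 0.0409, 0.1311]
tcp_rot: [-3.13, -0.26, -0.002]
wrist_force: [-0.4, 0.7, -1.0]
finger_gap: 0.639
```

```bash
python3 -m pendant '{"xyz":[[-1.7,2,3.5],[0,0,1],[0,0,0],[0,0,0],[0,0,0],[0,0,0],[0,0,0],[0,0,-20],[0,0,-35],[0,0,-10],[0,40,0],[0,0,0]],"rotation":[[0,0,0],[0,0,0],[0,0,0],[0,0,0],[0,0,0],[0,0,0],[0,0,0],[0,0,0],[0,0,0],[0,0,0],[0,0,0],[0,0,0]],"grip":[0,0,0,0,0.85,0.85,0.85,0.85,0.85,0.85,0.85,0.85]}' 20
python3 -m pendant '{"xyz":[[0,40,0],[0,40,0],[0,40,0],[0,0,0],[0,0,0]],"rotation":[[0,0,0],[0,0,0],[0,0,0],[0,0,0],[0,0,0]],"grip":[0.5,0.5,0.5,0.5,0.5]}' 20
python3 look.py wrist w30;python3 look.py scene sc30;python3 look.py side s30; python3 - <<'E'
from h import *
a=cv2.imread("pics/sc30.png");b=cv2.imread("pics/s30.png")
cv2.imwrite("pics/z30.png",cv2.hconcat([cv2.resize(a[170:280,280:410],(472,400),interpolation=cv2.INTER_CUBIC),cv2.resize(b[210:310,240:365],(325,260),interpolation=cv2.INTER_CUBIC).copy() if 0 else cv2.resize(b[210:310,250:330],(320,400),interpolation=cv2.INTER_CUBIC)]))
E
```

```text
t: 52.65
tcp_pos: [0.6254, -0.0083, 0.1905]
tcp_rot: [3.126, 0.246, -0.001]
wrist_force: [-0.4, -1.0, 0.1]
finger_gap: 0.852
t: 53.15
tcp_pos: [0.6439, -0.121, 0.1895]
tcp_rot: [-3.131, -0.254, 0.004]
wrist_force: [0.1, 0.4, 0.5]
finger_gap: 0.514
53.15 [ 0.6439 -0.121   0.1895] 9.28 [-2.7e-03 -1.0e-04 -1.0e+00] 0.5136548486569328 [0.1 0.4 0.5]
53.2 [ 0.644  -0.1187  0.1898] 9.47 [-0.0023  0.0015 -1.    ] 0.499964112136564 [-0.4  0.3 -0. ]
53.25 [ 0.6442 -0.1174  0.1901] 9.59 [-0.0019  0.0019 -1.    ] 0.5004385601507576 [-0.7 -0.9  0.4]
```

View pics/w30.png

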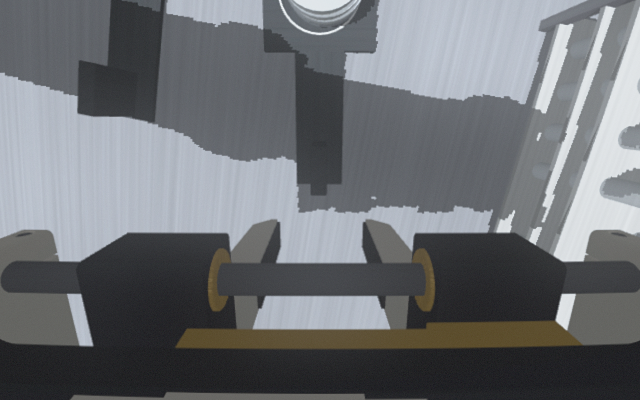

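View pics/z30.png

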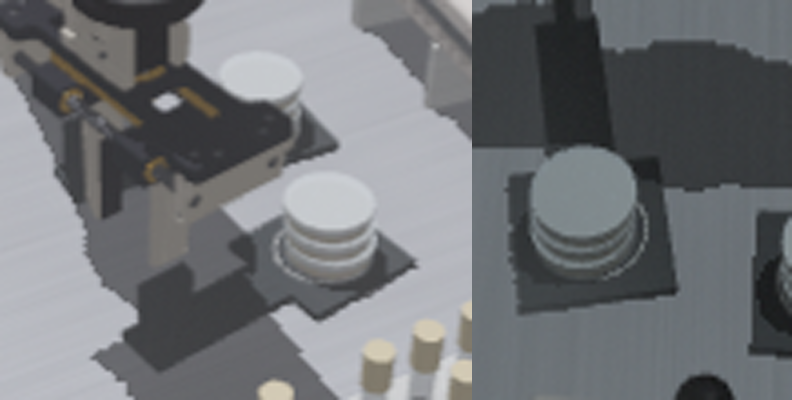

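```bash
python3 -m pendant '{"xyz":[[-14.4,-36,-33],[-14.4,-36,-33],[-14.4,-36,-24],[-14.4,-42,-20],[-14.4,-42,-15],[-14.4,-42,-15],[0,0,0],[0,0,0],[0,0,0],[0,0,0]],"rotation":[[0,0,0],[0,0,0],[0,0,0],[0,0,0],[0,0,0],[0,0,0],[0,0,0],[0,0,0],[0,0,0],[0,0,0]],"grip":[0.5,0.5,0.5,0.5,0.5,0.5,0.5,0.5,0.5,0.5]}' 20
python3 look.py wrist w31
```

```text
t: 54.3
tcp_pos: [0.5219, 0.0946, 0.3287]
tcp_rot: [3.131, 0.256, -0.004]
wrist_force: [-0.1, -0.5, 0.1]
finger_gap: 0.503
54.3 [0.5219 0.0946 0.3287] 9.35 [-2.4e-03 -7.0e-04 -1.0e+00] 0.5033552008418555 [-0.1 -0.5  0.1]
```

View pics/w31.png

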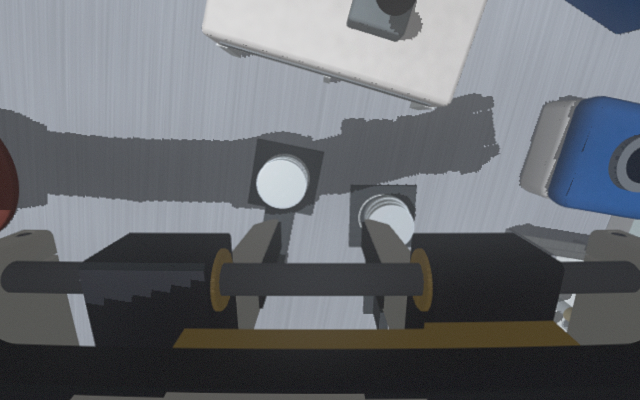

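```bash
python3 - <<'E'
import cv2
a=cv2.imread("pics/w31.png")
cv2.imwrite("pics/z31.png",cv2.resize(a[0:115,195:495],(798,306),interpolation=cv2.INTER_CUBIC))
E
```

```text
(no output)
```

View pics/z31.png

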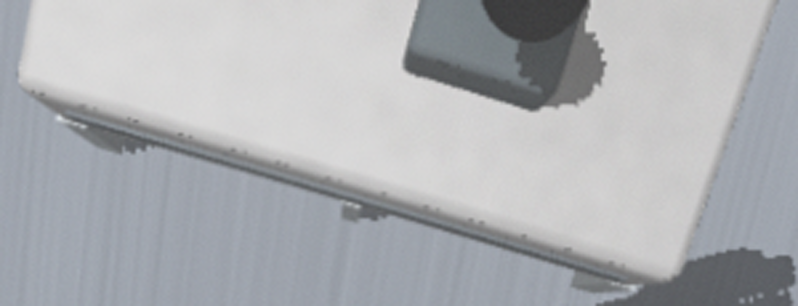

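```bash
python3 - <<'E'
from h import *
f=ctrl.grab_frame("wrist");o=ctrl.get_obs()
f2=f
im=f["img"][:,:,::-1];cv2.imwrite("pics/w32.png",im)
cv2.imwrite("pics/z32.png",cv2.resize(im[0:115,195:495],(798,306),interpolation=cv2.INTER_CUBIC))
print(o["tcp_pos"])
# head outline: bright near-neutral mask (station off-white, warmer) 
g=im.astype(int);m=((g[...,0]-g[...,2]<8)&(g.min(2)>170)).astype(np.uint8);m[120:]=0
n,l,s,c=cv2.connectedComponentsWithStats(m);i=1+np.argmax(s[1:,4]);print(s[i])
k=max(cv2.findContours((l==i).astype(np.uint8),cv2.RETR_EXTERNAL,cv2.CHAIN_APPROX_NONE)[0],key=len).reshape(-1,2)
W=cast(f,k,.107,o)[:,:2]
# front edge: for columns 225..425 the lowest contour px
def line(P):
    v=cv2.fitLine((P*1000).astype(np.float32),cv2.DIST_HUBER,0,.01,.01).ravel();return v[:2],v[2:]/1000
col={}
for p,w in zip(k,W):
    if 225<p[0]<425 and (p[0] not in col or col[p[0]][0]<p[1]): col[p[0]]=(p[1],w)
F=np.array([v[1] for v in col.values()]);d,p0=line(F);d=d*np.sign(d[0]);print('front',d,p0,np.degrees(np.arctan2(d[1],d[0])))
row={};rowl={}
for p,w in zip(k,W):
    if 5<p[1]<85 and p[0]>440 and (p[1] not in row or row[p[1]][0]<p[0]): row[p[1]]=(p[0],w)
    if 2<p[1]<25 and p[0]<230 and (p[1] not in rowl or rowl[p[1]][0]>p[0]): rowl[p[1]]=(p[0],w)
S=np.array([v[1] for v in row.values()]);ds,ps=line(S);print('right',ds,ps,np.degrees(np.arctan2(*(ds*np.sign(ds[1]))[::-1])),len(S))
L=np.array([v[1] for v in rowl.values()]);print('left pts',L.mean(0),len(L))
n=np.array([-d[1],d[0]])
print('right along',((S-p0)@d).mean(),'left along',((L-p0)@d).mean())
a,b=((S-p0)@d).mean(),((L-p0)@d).mean()
C=p0+d*(a+b)/2;print('width',a-b,'front mid',C)
off=F@n;print('front spread',off.std())
for s_ in (-1,1): print('bay home',s_,C+.073*n+s_*.058*d)
print('heading',np.arctan2(n[1],n[0]))
print('mid wall foot',cast(f,[(327,79.7)],0,o))
E
```

```text
[0.52187298 0.09480536 0.32881881]
[  202     0   283   104 16270]
front [ 0.9939613  -0.10973168] [0.5082042  0.20569938] -6.2998476
right [0.10793274 0.9941582 ] [0.6355581  0.24739204] 83.80383 79
left pts [0.39171974 0.23434305] 22
right along 0.12201176419094184 left along -0.11892418570639224
width 0.24093594989733408 front mid [0.50973869 0.20552998]
front spread 0.0003286797237912518
bay home -1 [0.46009935 0.28445359]
bay home 1 [0.57539886 0.27172471]
heading 1.4608433
mid wall foot [[0.51102317 0.20769439 0.        ]]
```

View pics/z32.png

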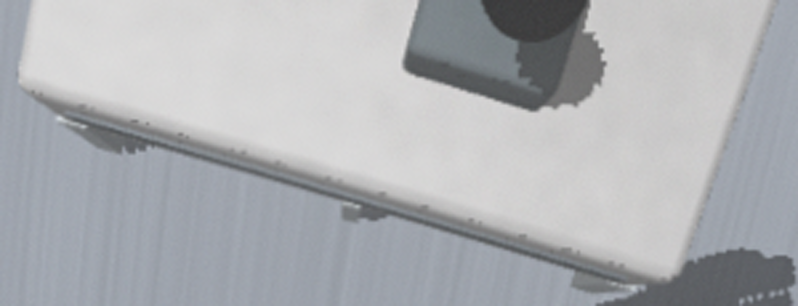

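```bash
python3 -m pendant '{"xyz":[[-19,37.4,20],[-19,37.4,30],[-19,37.4,44],[-19,37.4,44],[0,0,0],[0,0,0],[0,0,0],[0,0,0],[0,0,0]],"rotation":[[0,0,0],[0,0,0],[0,0,0],[0,0,0],[0,0,8.4],[0,0,2.5],[0,0,0],[0,0,0],[0,0,0]],"grip":[0.5,0.5,0.5,0.5,0.5,0.5,0.5,0.5,0.5]}' 20
python3 look.py wrist w33
```

```text
t: 55.3
tcp_pos: [0.4761, -0.0485, 0.2082]
tcp_rot: [-3.141, 0.037, 0.001]
wrist_force: [0.2, 0.2, 0.4]
finger_gap: 0.502
55.3 [ 0.4761 -0.0485  0.2082] -1.37 [-8.e-04  3.e-04 -1.e+00] 0.5023699547364087 [0.2 0.2 0.4]
```

View pics/w33.png

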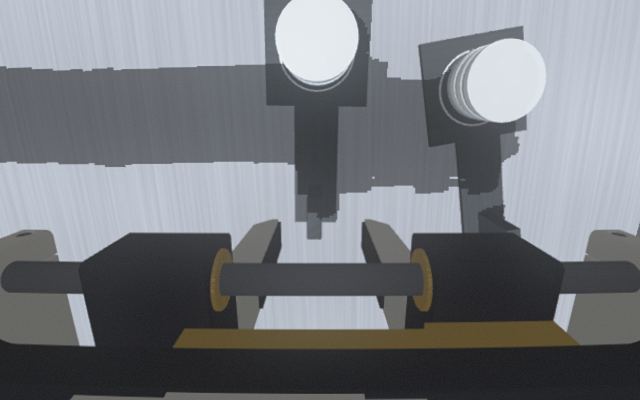

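```bash
python3 - <<'E'
from h import *
o=ctrl.get_obs();f=ctrl.grab_frame("wrist")
cv2.imwrite("pics/z34.png",cv2.resize(f["img"][100:250,270:370,::-1],None,fx=4,fy=4,interpolation=cv2.INTER_CUBIC))
print(o["tcp_pos"],np.degrees(yaw(o)))
print('fin rear top',cast(f,[(314.5,238)],.056,o))
A=cast(f,[(295,110),(338,110),(295.5,150),(338,150)],.006,o);print(A,(A[0]+A[1])/2,(A[2]+A[3])/2)
g=f["img"].min(2)
for v in (120,140,160,180): print(v,g[v,285:350:3])
E
```

```text
[ 0.47611202 -0.04847841  0.20821368] -1.367921426066444
fin rear top [[ 0.47047123 -0.07789503  0.056     ]]
[[ 0.45485087  0.02509358  0.006     ]
 [ 0.49354888  0.0241516   0.006     ]
 [ 0.45375757 -0.01081667  0.006     ]
 [ 0.49313736 -0.01176838  0.006     ]] [0.47419987 0.02462259 0.006     ] [ 0.47344747 -0.01129252  0.006     ]
120 [105 104 105  83  62  66  65  65  64  65  64  65  62  62  67  63  64  62
 100 100 103 101]
140 [103 102 105  87  63  63  61  63  64  63  57  61  61  60  59  60  59  57
 100 100  97 103]
160 [103 103 104  89  66  61  64  61  64  60  62  64  59  61  63  61  58  62
 100 100 101 102]
180 [183 186 186 156  84  67  67  66  68  66  64  65  65  65  63  64  62  77
 103 101 100 104]
```

View pics/z34.png

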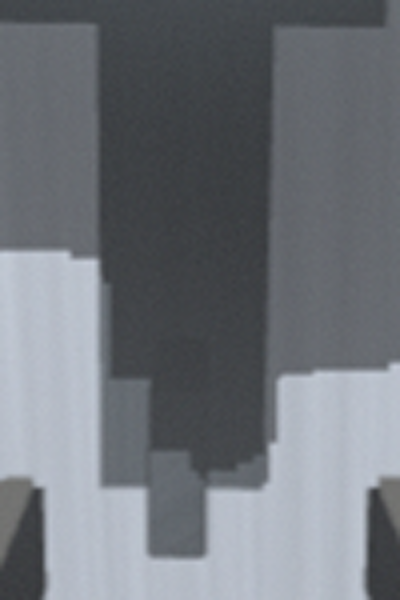

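```bash
python3 -m pendant '{"xyz":[[-5.5,11.5,20],[0,0,35],[0,0,30],[0,0,17],[0,0,0],[0,0,0],[0,0,0],[0,0,0],[0,0,0],[0,0,0],[0,0,0],[0,0,0]],"rotation":[[0,0,0],[0,0,0],[0,0,0],[0,0,0],[0,0,0],[0,0,0],[0,0,0],[0,0,0],[0,0,0],[0,0,0],[0,0,0],[0,0,0]],"grip":[0.5,0.5,0.5,0.5,0.5,0,0,0,0,0,0,0]}' 30
python3 look.py wrist w35; python3 look.py side s35
```

```text
t: 56.6
tcp_pos: [0.4705, -0.06, 0.1067]
tcp_rot: [-3.141, 0.04, -0.0]
wrist_force: [-1.1, 0.2, 6.8]
finger_gap: 0.127
56.6 [ 0.4705 -0.06    0.1067] -1.46 [ 1.e-04  0.e+00 -1.e+00] 0.12686146481336222 [-1.1  0.2  6.8]
56.65 [ 0.4704 -0.06    0.1066] -1.46 [ 1.e-04  1.e-04 -1.e+00] 0.1263603730934191 [0.3 0.3 6.4]
```

View pics/w35.png

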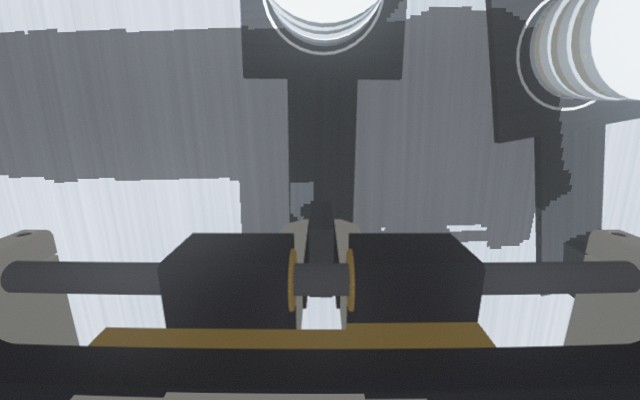

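View pics/s35.png

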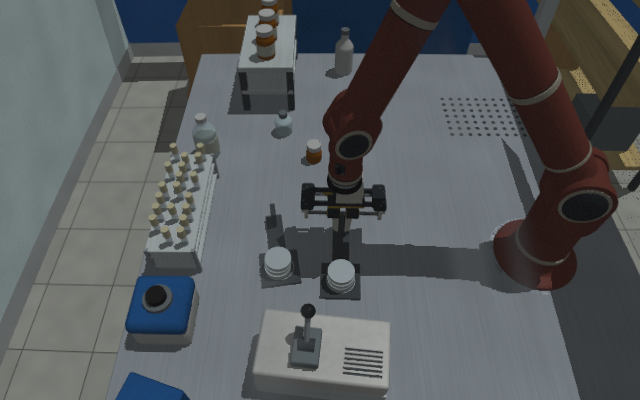

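```bash
python3 -m pendant '{"xyz":[[-1.8,-3.3,0],[-3.7,-6.6,0],[-5.5,-9.8,0],[-6,-10.7,0],[-6,-10.7,0],[-6,-10.7,0],[-6,-10.7,0],[-5.5,-9.8,0],[-3.7,-6.6,0],[-1.8,-3.3,0],[0,0,0],[0,0,0]],"rotation":[[0,0,0.2],[0,0,0.4],[0,0,0.6],[0,0,0.65],[0,0,0.65],[0,0,0.65],[0,0,0.65],[0,0,0.6],[0,0,0.4],[0,0,0.2],[0,0,0],[0,0,0]],"grip":[0,0,0,0,0,0,0,0,0,0,0,0]}' 30
python3 look.py wrist w36; python3 look.py scene sc36;python3 look.py side s36
```

```text
t: 57.9
tcp_pos: [0.4298, 0.0245, 0.1066]
tcp_rot: [3.136, -0.178, 0.0]
wrist_force: [0.4, -2.8, 6.9]
finger_gap: 0.128
57.9 [0.4298 0.0245 0.1066] -6.49 [ 2.e-04 -7.e-04 -1.e+00] 0.12754098212149592 [ 0.4 -2.8  6.9]
57.95 [0.4298 0.0245 0.1066] -6.49 [ 2.e-04 -7.e-04 -1.e+00] 0.12577998807813026 [ 1.3 -3.   6. ]
58.0 [0.4298 0.0245 0.1066] -6.49 [ 2.e-04 -6.e-04 -1.e+00] 0.13077869626414088 [ 0.1 -1.7  7.7]
```

View pics/w36.png

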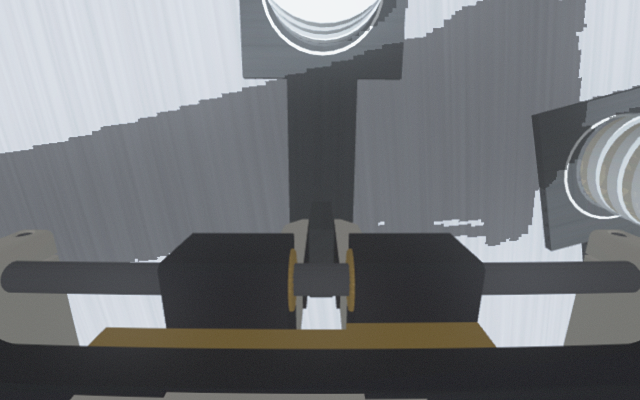

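View pics/sc36.png

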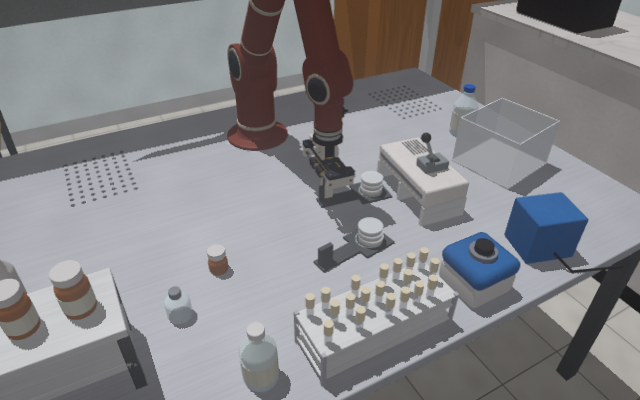

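View pics/s36.png

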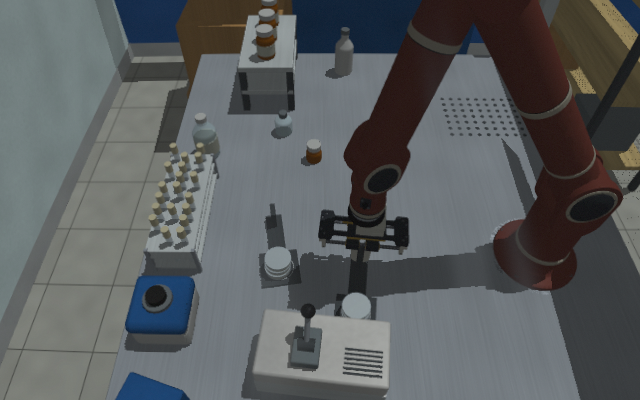

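```bash
python3 - <<'E'
from h import *
f=ctrl.grab_frame("side")
g=f["img"].max(2)
m=(g>118).astype(np.uint8);m[:292]=0;m[325:]=0;m[:,335:]*=1;m[:,:335]=0;m[:,378:]=0
print(g[285:325:3,356],g[306,335:380:3])
f2=ctrl.grab_frame("scene");cv2.imwrite("pics/z37.png",cv2.hconcat([cv2.resize(f["img"][280:340,320:400,::-1],(400,300),interpolation=cv2.INTER_CUBIC),cv2.resize(f2["img"][140:220,340:447,::-1],(400,300),interpolation=cv2.INTER_CUBIC)]))
print(cast(f,[(356,303)],.051))
print(proj(f,[[.4439-.0131*0,.27,.107],[.4588-.0131-.054*.994,.1657+.11*.054+.0,0]]))
E
```

```text
[ 31  31  39 154 155 156 155 155 156 157 156 148 161 163] [ 62  59  58 156 155 155 156 155 156 155 157 156  75  61 124]
[[0.4447651  0.15311412 0.051     ]]
[[361.78138608 347.12269999]
 [379.12114407 321.34807344]]
```

View pics/z37.png

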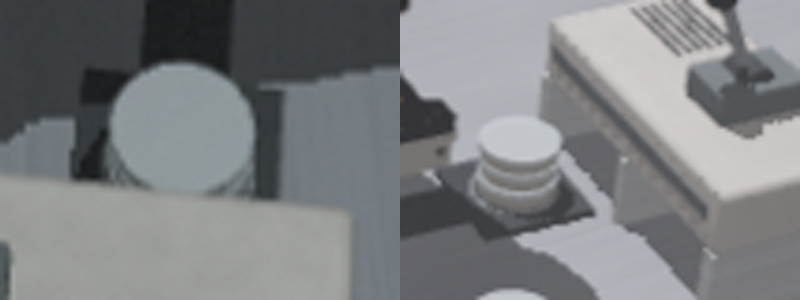

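```bash
python3 -m pendant '{"xyz":[[0.3,-4,0],[0.3,-8,0],[0.3,-11,0],[0.3,-12,0],[0.3,-12,0],[0,-12,0],[0,-12,0],[0,-12,0],[0,-10,0],[0,-7,0],[0,-4,0],[0,0,0]],"rotation":[[0,0,0],[0,0,0],[0,0,0],[0,0,0],[0,0,0],[0,0,0],[0,0,0],[0,0,0],[0,0,0],[0,0,0],[0,0,0],[0,0,0]],"grip":[0,0,0,0,0,0,0,0,0,0,0,0]}' 30
python3 look.py wrist w38; python3 look.py scene sc38;python3 look.py side s38
```

```text
t: 59.35
tcp_pos: [0.442, 0.1263, 0.1066]
tcp_rot: [3.133, -0.178, -0.003]
wrist_force: [-1.8, -6.0, 9.1]
finger_gap: 0.129
59.35 [0.442  0.1263 0.1066] -6.51 [-0.002  -0.0032 -1.    ] 0.12852823270081185 [-1.8 -6.   9.1]
59.4 [0.442  0.1263 0.1066] -6.52 [-0.0019 -0.003  -1.    ] 0.12538801060418286 [-0.5 -5.   8.8]
59.45 [0.442  0.1263 0.1066] -6.53 [-0.002  -0.0029 -1.    ] 0.1286567325693916 [-0.8 -5.9  7.9]
```

View pics/w38.png

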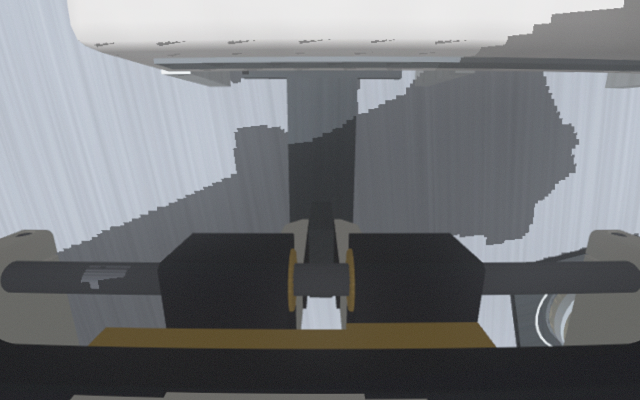

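View pics/sc38.png

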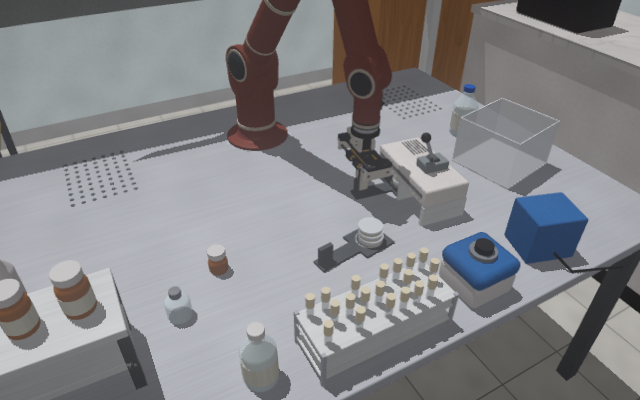

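```bash
python3 -m pendant '{"xyz":[[0,-4,0],[0,-6,0],[0,-4,0],[0,-2,0],[0,0,0],[0,0,0]],"rotation":[[0,0,0],[0,0,0],[0,0,0],[0,0,0],[0,0,0],[0,0,0]],"grip":[0,0,0,0,0,0]}' 30
python3 -m pendant '{"xyz":[[0,-2,0],[0,-1,0],[0,0,0]],"rotation":[[0,0,0],[0,0,0],[0,0,0]],"grip":[0,0,0]}' 30
python3 -m pendant '{"xyz":[[0,-1.5,0],[0,0,0]],"rotation":[[0,0,0],[0,0,0]],"grip":[0,0]}' 30
```

```text
t: 60.1
tcp_pos: [0.4438, 0.1413, 0.1066]
tcp_rot: [3.132, -0.18, -0.004]
wrist_force: [-0.3, -6.2, 9.5]
finger_gap: 0.131
t: 60.4
tcp_pos: [0.444, 0.1438, 0.1066]
tcp_rot: [3.131, -0.181, -0.004]
wrist_force: [-1.5, -8.0, 9.6]
finger_gap: 0.128
t: 60.6
tcp_pos: [0.4442, 0.1452, 0.1066]
tcp_rot: [3.131, -0.181, -0.004]
wrist_force: [-0.8, -7.1, 9.5]
finger_gap: 0.133
```

```bash
python3 -m pendant '{"xyz":[[0,-2,0],[0,0,0]],"rotation":[[0,0,0],[0,0,0]],"grip":[0,0]}' 30
python3 -m pendant '{"xyz":[[0,-1.5,0],[0,0,0]],"rotation":[[0,0,0],[0,0,0]],"grip":[0,0]}' 30
python3 -m pendant '{"xyz":[[0,-1.5,0],[0,0,0]],"rotation":[[0,0,0],[0,0,0]],"grip":[0,0]}' 30
```

```text
t: 60.8
tcp_pos: [0.4444, 0.1473, 0.1066]
tcp_rot: [3.131, -0.181, -0.004]
wrist_force: [-0.9, -7.2, 9.7]
finger_gap: 0.127
t: 61.0
tcp_pos: [0.4446, 0.1487, 0.1066]
tcp_rot: [3.131, -0.181, -0.004]
wrist_force: [-0.3, -7.5, 11.7]
finger_gap: 0.124
t: 61.2
tcp_pos: [0.4447, 0.1501, 0.1066]
tcp_rot: [3.131, -0.181, -0.004]
wrist_force: [-0.8, -8.7, 10.4]
finger_gap: 0.126
```

```bash
python3 -m pendant '{"xyz":[[0,-1.5,0],[0,0,0]],"rotation":[[0,0,0],[0,0,0]],"grip":[0,0]}' 30
python3 -m pendant '{"xyz":[[0,-1.5,0],[0,0,0]],"rotation":[[0,0,0],[0,0,0]],"grip":[0,0]}' 30
python3 look.py wrist w39
```

```text
t: 61.4
tcp_pos: [0.4448, 0.1503, 0.1066]
tcp_rot: [3.129, -0.182, -0.005]
wrist_force: [-1.1, -9.9, 10.6]
finger_gap: 0.127
t: 61.6
tcp_pos: [0.4449, 0.1505, 0.1066]
tcp_rot: [3.127, -0.183, -0.006]
wrist_force: [-1.2, -12.3, 11.9]
finger_gap: 0.128
61.6 [0.4449 0.1505 0.1066] -6.71 [-0.0045 -0.0092 -0.9999] 0.12762818308525786 [ -1.2 -12.3  11.9]
```

View pics/w39.png

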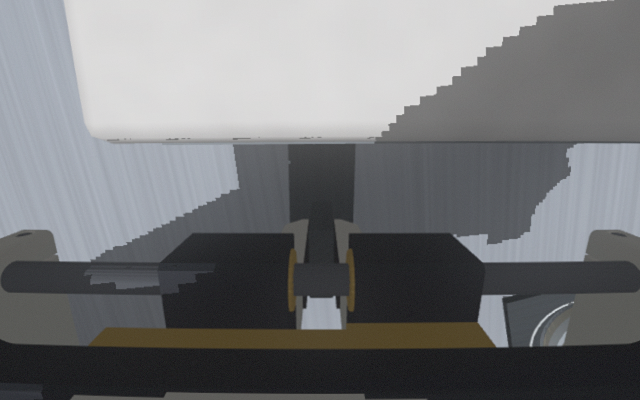

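```bash
python3 -m pendant '{"xyz":[[0,2,0],[0,0,0],[0,0,0],[0,0,0],[0,0,0],[0,0,-20],[0,0,-35],[0,0,-35],[0,0,0],[0,0,0]],"rotation":[[0,0,0],[0,0,0],[0,0,0],[0,0,0],[0,0,0],[0,0,0],[0,0,0],[0,0,0],[0,0,0],[0,0,0]],"grip":[0,0.5,0.5,0.5,0.5,0.5,0.5,0.5,0.5,0.5]}' 30
python3 look.py wrist w40
python3 - <<'E'
from h import *
o=ctrl.get_obs();print(rel(o,[.640,-.085,.20],np.radians(9.4)),tilt(o),level(o,np.radians(9.4)))
E
```

```text
t: 62.65
tcp_pos: [0.4455, 0.1549, 0.1966]
tcp_rot: [-3.136, 0.175, -0.0]
wrist_force: [-0.8, 0.7, -0.9]
finger_gap: 0.499
62.65 [0.4455 0.1549 0.1966] -6.38 [ 1.e-04  9.e-04 -1.e+00] 0.4994255646425046 [-0.8  0.7 -0.9]
(array([220.4, 216.4,  -4.7]), np.float64(-15.78)) [-2.1e-03 -1.0e-04 -1.0e+00] [  0.     0.12 -15.78]
```

View pics/w40.png

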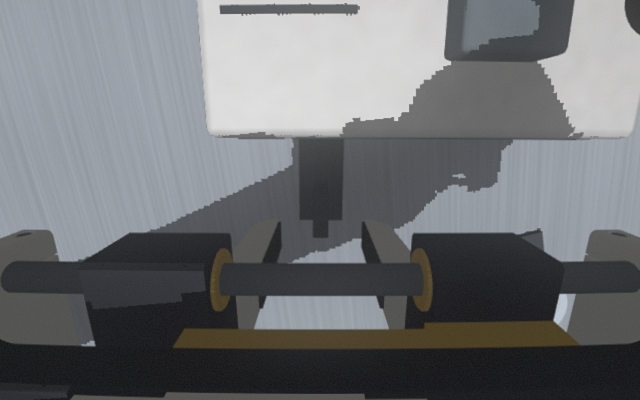

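```bash
python3 -m pendant '{"xyz":[[31.5,31,-1],[31.5,31,-1],[31.5,31,-1],[31.5,31,-1],[31.5,31,0],[31.5,31,0],[31.5,31,0],[0,0,0],[0,0,0],[0,0,0],[0,0,0],[0,0,0]],"rotation":[[0,0,0],[0,0,0],[0,0,0],[0,0,0],[0,0,0],[0,0,0],[0,0,0],[0,0,-8],[0,0,-7.8],[0,0,0],[0,0,0],[0,0,0]],"grip":[0.5,0.5,0.5,0.5,0.5,0.5,0.5,0.5,0.5,0.5,0.5,0.5]}' 30
python3 look.py wrist w41
python3 - <<'E'
import cv2
a=cv2.imread("pics/w41.png");cv2.imwrite("pics/z41.png",cv2.resize(a[90:250,260:380],None,fx=3.7,fy=3.7,interpolation=cv2.INTER_CUBIC))
E
```

```text
t: 63.9
tcp_pos: [0.6401, -0.0852, 0.1991]
tcp_rot: [-3.131, -0.255, 0.004]
wrist_force: [-0.8, 0.6, -0.5]
finger_gap: 0.497
63.9 [ 0.6401 -0.0852  0.1991] 9.33 [-2.5e-03  4.0e-04 -1.0e+00] 0.49683201154629003 [-0.8  0.6 -0.5]
```

View pics/w41.png

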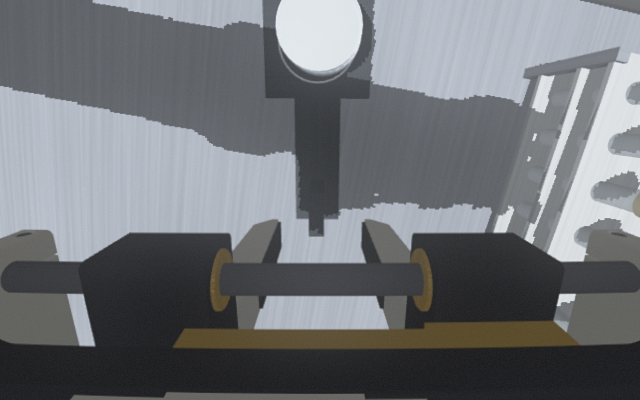

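View pics/z41.png

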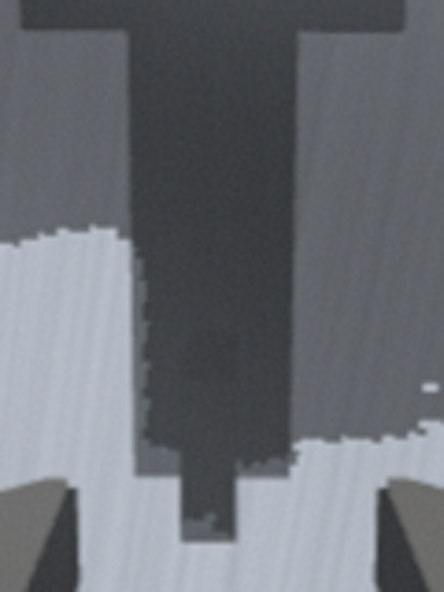

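```bash
python3 - <<'E'
from h import *
f=ctrl.grab_frame("wrist");o=ctrl.get_obs()
print(o["tcp_pos"],np.degrees(yaw(o)),tilt(o))
q=lambda x,y:(260+x/3.7,90+y/3.7)
A=cast(f,[q(127,35),q(298,35),q(135,470),q(290,470)],.006,o)[:,:2];a=(A[0]+A[1])/2;b=(A[2]+A[3])/2;d=a-b
h=np.arctan2(d[1],d[0]);print(a,b,h,np.linalg.norm(d))
r=cast(f,[q(209,540)],.056,o)[0,:2];c=r+.018*np.array([np.cos(h),np.sin(h)]);print('rear',r,'fin',c,'deck',c+.135*np.array([np.cos(h),np.sin(h)]))
R=Ro.from_rotvec(o["tcp_rot"]).as_matrix()
print(rel(o,[c[0],c[1],.107],h-np.pi/2))
E
```

```text
[ 0.64027588 -0.08524812  0.19967142] 9.367762400330117 [-1.6e-03  1.0e-04 -1.0e+00]
[ 0.62433055 -0.00515915] [ 0.64144378 -0.11079909] 1.7313969808608225 0.10701710746629689
rear [ 0.64116371 -0.10982547] fin [ 0.63828531 -0.0920571 ] deck [0.6166973  0.04120564]
(array([-2.9,  6.4, 92.7]), np.float64(0.17))
```

```bash
python3 -m pendant '{"xyz":[[-2.9,23.2,20],[0,0,26],[0,0,0],[0,0,0],[0,0,0],[0,0,0],[0,0,0],[0,0,0]],"rotation":[[0,0,0],[0,0,0],[7.5,0,0],[7.5,0,0],[0,0,0],[0,0,0],[0,0,0],[0,0,0]],"grip":[0.5,0.5,0.5,0.5,0.5,0.5,0.5,0.5]}' 30
python3 - <<'E'
from h import *
o=ctrl.get_obs();R=Ro.from_rotvec(o["tcp_rot"]).as_matrix();G=np.array([.6382,-.092,.041])
print(R.T@(G-.065*R[:,2]-o["tcp_pos"])*1000,tilt(o),np.degrees(yaw(o)),R.round(3).tolist())
E
```

```text
t: 64.8
tcp_pos: [0.6414, -0.1068, 0.1546]
tcp_rot: [-2.871, -0.24, 0.032]
wrist_force: [1.0, 1.0, -0.0]
finger_gap: 0.504
[-0.71365564 14.78291922 48.69104178] [-0.0433  0.2548 -0.966 ] 9.577806375767407 [[0.986, 0.161, -0.043], [0.166, -0.953, 0.255], [-0.0, -0.258, -0.966]]
```

```bash
python3 -m pendant '{"xyz":[[-0.5,5.4,18],[0,5.4,18],[0,3.4,12.5],[0,0,0],[0,0,0],[0,0,0],[0,0,0],[0,0,0],[0,0,0],[0,0,0],[0,0,0]],"rotation":[[0,0,0],[0,0,0],[0,0,0],[0,0,0],[0,0,0],[0,0,0],[0,0,0],[0,0,0],[0,0,0],[0,0,0],[0,0,0]],"grip":[0.5,0.5,0.5,0.5,0.5,0,0,0,0,0,0]}' 30
python3 look.py wrist w42; python3 look.py side s42
python3 - <<'E'
from h import *
o=ctrl.get_obs();R=Ro.from_rotvec(o["tcp_rot"]).as_matrix();print(o["tcp_pos"]+.065*R[:,2],R.round(4).tolist())
E
```

```text
t: 65.9
tcp_pos: [0.6409, -0.1104, 0.1036]
tcp_rot: [-2.871, -0.235, 0.033]
wrist_force: [-1.3, -0.5, 1.3]
finger_gap: 0.125
65.9 [ 0.6409 -0.1104  0.1036] 9.38 [-0.0433  0.2555 -0.9658] 0.1249132557084855 [-1.3 -0.5  1.3]
65.95 [ 0.6409 -0.1104  0.1036] 9.39 [-0.0434  0.2555 -0.9658] 0.13012559449560782 [-0.7 -0.5  1.2]
[ 0.63801728 -0.09383579  0.04078008] [[0.9866, 0.1573, -0.0435], [0.1631, -0.953, 0.2554], [-0.0012, -0.2591, -0.9659]]
```

View pics/w42.png

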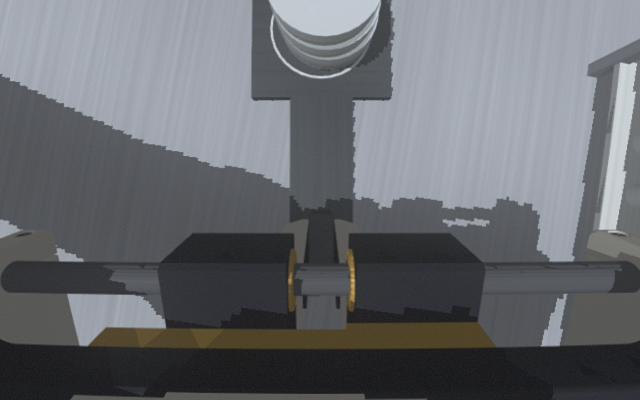

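View pics/s42.png

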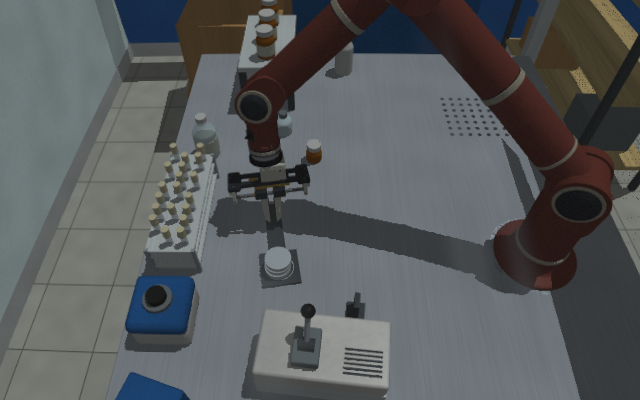

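```bash
cat > plan.py <<'E'
from h import *
def plan(G1,psi1,N,ramp=3):
    o=ctrl.get_obs();R=Ro.from_rotvec(o["tcp_rot"]).as_matrix();p=o["tcp_pos"];G0=p+.065*R[:,2];y0=yaw(o)
    w=np.ones(N);
    for i in range(ramp): w[i]=w[-1-i]=(i+1)/(ramp+1)
    s=np.r_[0,np.cumsum(w)/w.sum()]
    X=[];Q=[]
    for t in range(N):
        def pose(u):
            Rz=Ro.from_euler('z',(psi1-y0)*u).as_matrix();Rr=Rz@R
            g=G0+np.r_[(np.array(G1)-G0[:2])*u,0]
            return Rr,g-.065*Rr[:,2]
        Ra,pa=pose(s[t]);Rb,pb=pose(s[t+1])
        X.append((Ra.T@(pb-pa)*1000).round(1).tolist());Q.append(np.degrees(Ro.from_matrix(Ra.T@Rb).as_rotvec()).round(2).tolist())
    print(X);print(Q)
E
python3 -c "
from plan import *
plan([.5458,.0123],np.radians(-6.3),12)"
```

```text
[[-2.2, -3.2, 0.9], [-4.4, -6.4, 1.7], [-6.7, -9.5, 2.6], [-9.3, -12.5, 3.4], [-9.7, -12.2, 3.3], [-10.1, -11.9, 3.2], [-10.4, -11.7, 3.1], [-10.8, -11.4, 3.1], [-11.2, -11.0, 3.0], [-8.6, -8.0, 2.2], [-5.9, -5.2, 1.4], [-3.0, -2.6, 0.7]]
[[0.0, 0.11, 0.42], [0.0, 0.23, 0.84], [0.0, 0.34, 1.26], [0.0, 0.45, 1.68], [0.0, 0.45, 1.68], [0.0, 0.45, 1.68], [0.0, 0.45, 1.68], [0.0, 0.45, 1.68], [0.0, 0.45, 1.68], [0.0, 0.34, 1.26], [0.0, 0.23, 0.84], [0.0, 0.11, 0.42]]
```

```bash
python3 -m pendant '{"xyz":[[-2.2,-3.2,0.9],[-4.4,-6.4,1.7],[-6.7,-9.5,2.6],[-9.3,-12.5,3.4],[-9.7,-12.2,3.3],[-10.1,-11.9,3.2],[-10.4,-11.7,3.1],[-10.8,-11.4,3.1],[-11.2,-11.0,3.0],[-8.6,-8.0,2.2],[-5.9,-5.2,1.4],[-3.0,-2.6,0.7]],"rotation":[[0,0.11,0.42],[0,0.23,0.84],[0,0.34,1.26],[0,0.45,1.68],[0,0.45,1.68],[0,0.45,1.68],[0,0.45,1.68],[0,0.45,1.68],[0,0.45,1.68],[0,0.34,1.26],[0,0.23,0.84],[0,0.11,0.42]],"grip":[0,0,0,0,0,0,0,0,0,0,0,0]}' 30
python3 -m pendant '{"xyz":[[0,0,0],[0,0,0]],"rotation":[[0,0,0],[0,0,0]],"grip":[0,0]}' 30
python3 look.py wrist w43; python3 look.py side s43; python3 look.py scene sc43
python3 -c "
from h import *
o=ctrl.get_obs();R=Ro.from_rotvec(o['tcp_rot']).as_matrix();print(o['tcp_pos']+.065*R[:,2],tilt(o))"
```

```text
t: 67.2
tcp_pos: [0.5443, -0.0045, 0.1035]
tcp_rot: [-2.876, 0.159, -0.022]
wrist_force: [1.9, -4.0, 2.4]
finger_gap: 0.125
t: 67.4
tcp_pos: [0.5441, -0.0042, 0.1035]
tcp_rot: [-2.875, 0.158, -0.019]
wrist_force: [-0.1, -0.8, 3.9]
finger_gap: 0.127
67.4 [ 0.5441 -0.0042  0.1035] -6.28 [ 0.0273  0.258  -0.9658] 0.12675716293406492 [-0.1 -0.8  3.9]
67.45 [ 0.5441 -0.0041  0.1035] -6.27 [ 0.0273  0.2581 -0.9657] 0.12566573918033294 [0.1 0.1 4.4]
67.5 [ 0.5442 -0.0042  0.1035] -6.28 [ 0.0273  0.2581 -0.9657] 0.12775696029730543 [-1.7 -0.2  6.1]
[0.54592335 0.01265956 0.04071455] [ 0.0274  0.2581 -0.9657]
```

View pics/w43.png

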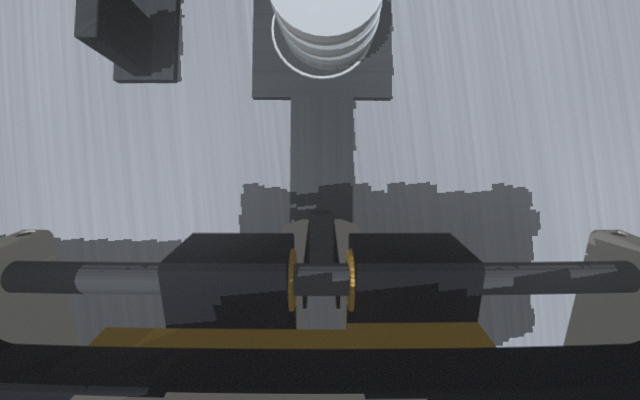

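View pics/s43.png

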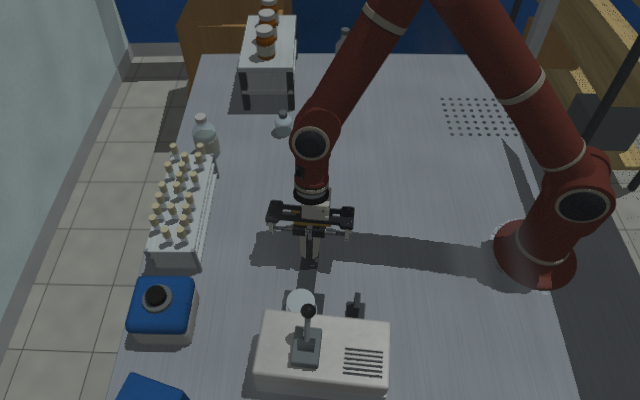

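View pics/sc43.png

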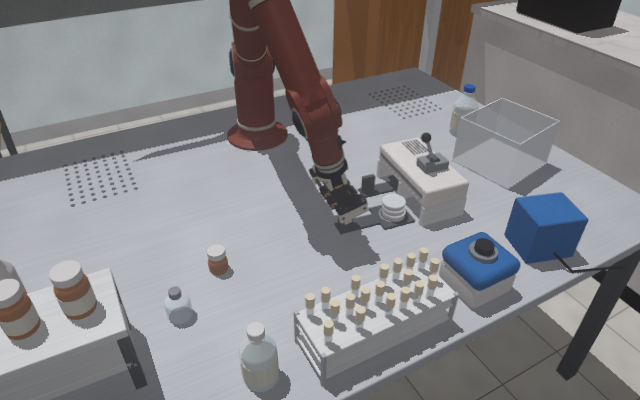

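```bash
python3 -c "
from plan import *
plan([.5458+.1106*.113,.0123+.994*.113],np.radians(-6.3),12)"
```

```text
[[0.0, -3.0, 0.8], [0.0, -6.0, 1.6], [0.0, -9.1, 2.4], [0.0, -12.1, 3.2], [0.0, -12.1, 3.2], [0.0, -12.1, 3.2], [0.0, -12.1, 3.2], [0.0, -12.1, 3.2], [0.0, -12.1, 3.2], [0.0, -9.1, 2.4], [0.0, -6.0, 1.6], [0.0, -3.0, 0.8]]
[[0.0, 0.0, 0.0], [0.0, 0.0, 0.0], [0.0, 0.0, 0.0], [0.0, 0.0, 0.0], [0.0, 0.0, 0.0], [0.0, 0.0, 0.0], [0.0, 0.0, 0.0], [0.0, 0.0, 0.0], [0.0, 0.0, 0.0], [0.0, 0.0, 0.0], [0.0, 0.0, 0.0], [0.0, 0.0, 0.0]]
```

```bash
python3 -m pendant '{"xyz":[[0,-3,0.8],[0,-6,1.6],[0,-9.1,2.4],[0,-9.1,2.4],[0,-6,1.6],[0,-3,0.8],[0,0,0]],"rotation":[[0,0,0],[0,0,0],[0,0,0],[0,0,0],[0,0,0],[0,0,0],[0,0,0]],"grip":[0,0,0,0,0,0,0]}' 30
python3 look.py scene sc44; python3 look.py side s44;python3 - <<'E'
import cv2
a=cv2.imread("pics/sc44.png");b=cv2.imread("pics/s44.png")
cv2.imwrite("pics/z44.png",cv2.hconcat([cv2.resize(a[130:250,330:480],(400,320),interpolation=cv2.INTER_CUBIC),cv2.resize(b[260:360,250:375],(400,320),interpolation=cv2.INTER_CUBIC)]))
E
```

```text
t: 68.25
tcp_pos: [0.5486, 0.0314, 0.1035]
tcp_rot: [-2.878, 0.158, -0.021]
wrist_force: [0.1, -4.2, 5.6]
finger_gap: 0.128
68.25 [0.5486 0.0314 0.1035] -6.29 [ 0.0283  0.2555 -0.9664] 0.12787239725155244 [ 0.1 -4.2  5.6]
68.3 [0.5486 0.0314 0.1035] -6.3 [ 0.0283  0.2556 -0.9664] 0.12901765277700838 [-0.9 -3.9  5.1]
```

View pics/z44.png

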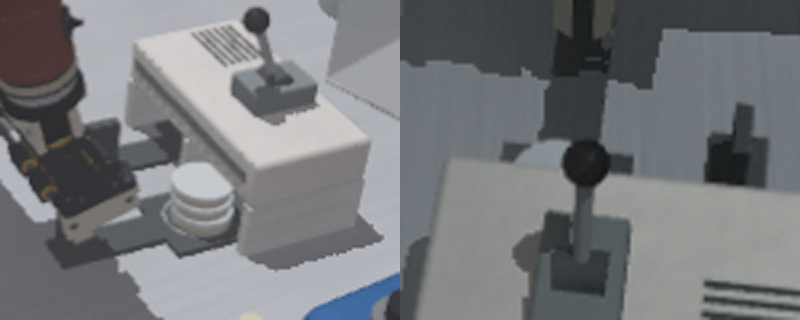

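```bash
python3 -m pendant '{"xyz":[[0,-3,0.8],[0,-6,1.6],[0,-9.1,2.4],[0,-10,2.7],[0,-10,2.7],[0,-10,2.7],[0,-9,2.4],[0,-8,2.1],[0,-6,1.6],[0,-3,0.8],[0,0,0],[0,0,0]],"rotation":[[0,0,0],[0,0,0],[0,0,0],[0,0,0],[0,0,0],[0,0,0],[0,0,0],[0,0,0],[0,0,0],[0,0,0],[0,0,0],[0,0,0]],"grip":[0,0,0,0,0,0,0,0,0,0,0,0]}' 30
python3 look.py wrist w45;python3 look.py scene sc45;python3 look.py side s45
python3 -c "
from h import *
o=ctrl.get_obs();R=Ro.from_rotvec(o['tcp_rot']).as_matrix();print(o['tcp_pos']+.065*R[:,2],tilt(o))"
```

```text
t: 69.55
tcp_pos: [0.5569, 0.1076, 0.1035]
tcp_rot: [-2.877, 0.158, -0.02]
wrist_force: [-0.4, -3.3, 6.0]
finger_gap: 0.128
69.55 [0.5569 0.1076 0.1035] -6.3 [ 0.028   0.2557 -0.9664] 0.12820878522877804 [-0.4 -3.3  6. ]
69.6 [0.5569 0.1075 0.1035] -6.3 [ 0.028   0.2557 -0.9663] 0.12864227671287737 [ 0.9 -3.5  6.6]
69.65 [0.5569 0.1076 0.1035] -6.3 [ 0.028   0.2558 -0.9663] 0.12776233515779142 [-0.3 -4.2  5.6]
[0.55870825 0.1241868  0.04070922] [ 0.028   0.2558 -0.9663]
```

View pics/sc45.png

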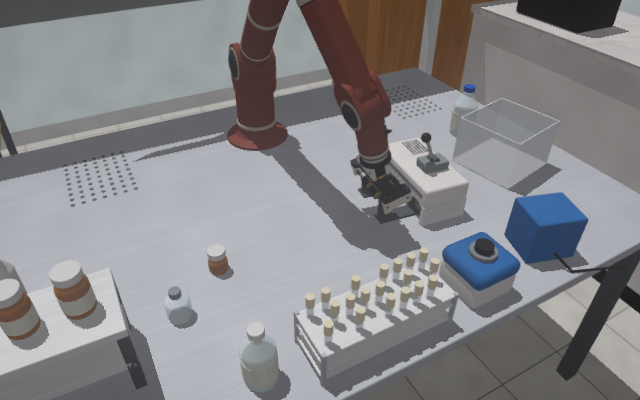

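View pics/s45.png

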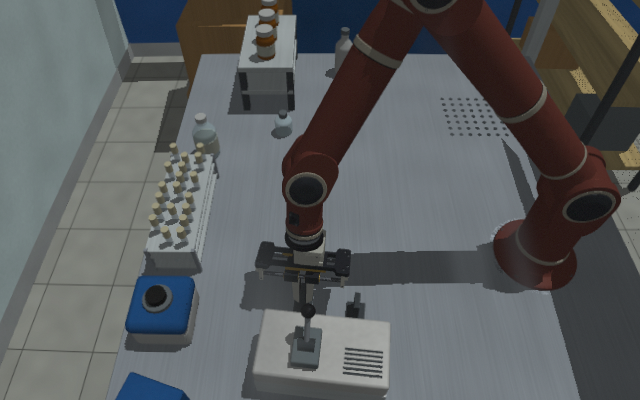

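Remaining ~12–14 mm; creep in.

```bash
python3 -m pendant '{"xyz":[[0,-3,0.8],[0,-4,1.1],[0,-2,0.5],[0,0,0]],"rotation":[[0,0,0],[0,0,0],[0,0,0],[0,0,0]],"grip":[0,0,0,0]}' 30
python3 -m pendant '{"xyz":[[0,-1.5,0.4],[0,0,0]],"rotation":[[0,0,0],[0,0,0]],"grip":[0,0]}' 30
python3 -m pendant '{"xyz":[[0,-1.5,0.4],[0,0,0]],"rotation":[[0,0,0],[0,0,0]],"grip":[0,0]}' 30
python3 -m pendant '{"xyz":[[0,-1.5,0.4],[0,0,0]],"rotation":[[0,0,0],[0,0,0]],"grip":[0,0]}' 30
python3 -m pendant '{"xyz":[[0,-1.5,0.4],[0,0,0]],"rotation":[[0,0,0],[0,0,0]],"grip":[0,0]}' 30
```

```text
t: 70.1
tcp_pos: [0.558, 0.1163, 0.1035]
tcp_rot: [-2.878, 0.159, -0.02]
wrist_force: [-1.2, -4.7, 5.8]
finger_gap: 0.126
t: 70.3
tcp_pos: [0.5581, 0.1172, 0.1035]
tcp_rot: [-2.879, 0.16, -0.02]
wrist_force: [-0.5, -7.1, 7.6]
finger_gap: 0.127
t: 70.5
tcp_pos: [0.5582, 0.1179, 0.1036]
tcp_rot: [-2.88, 0.161, -0.02]
wrist_force: [-2.0, -8.6, 9.4]
finger_gap: 0.13
t: 70.7
tcp_pos: [0.5582, 0.118, 0.1036]
tcp_rot: [-2.881, 0.162, -0.019]
wrist_force: [-2.3, -11.4, 11.9]
finger_gap: 0.126
t: 70.9
tcp_pos: [0.5583, 0.1182, 0.1036]
tcp_rot: [-2.883, 0.163, -0.019]
wrist_force: [-3.2, -13.7, 13.6]
finger_gap: 0.129
```

```bash
python3 -m pendant '{"xyz":[[0,3,-0.8],[0,0,0],[0,0,0],[0,0,0],[0,0,0],[0,0,-20],[0,0,-35],[0,0,-40],[0,0,-40],[0,0,0],[0,0,0]],"rotation":[[0,0,0],[0,0,0],[0,0,0],[0,0,0],[0,0,0],[0,0,0],[0,0,0],[0,0,0],[0,0,0],[0,0,0],[0,0,0]],"grip":[0,0.5,0.5,0.5,0.5,0.5,0.5,0.5,0.5,0.5,0.5]}' 30
python3 look.py wrist w46;python3 look.py scene sc46;python3 look.py side s46
python3 - <<'E'
import cv2
a=cv2.imread("pics/sc46.png");b=cv2.imread("pics/s46.png")
cv2.imwrite("pics/z46.png",cv2.hconcat([cv2.resize(a[130:250,330:480],(400,320),interpolation=cv2.INTER_CUBIC),cv2.resize(b[270:370,250:375],(400,320),interpolation=cv2.INTER_CUBIC)]))
E
```

```text
t: 72.0
tcp_pos: [0.5541, 0.0869, 0.2344]
tcp_rot: [-2.876, 0.157, -0.021]
wrist_force: [0.0, 0.4, -0.8]
finger_gap: 0.497
72.0 [0.5541 0.0869 0.2344] -6.25 [ 0.0286  0.2576 -0.9658] 0.497377066431053 [ 0.   0.4 -0.8]
72.05 [0.5535 0.0871 0.2332] -6.21 [ 0.0258  0.2576 -0.9659] 0.5019752818382619 [-0.5 -0.4  0.6]
72.1 [0.5532 0.0872 0.2325] -6.2 [ 0.0243  0.2576 -0.966 ] 0.5016334790597586 [ 0.2 -0.6  0.1]
```

View pics/w46.png

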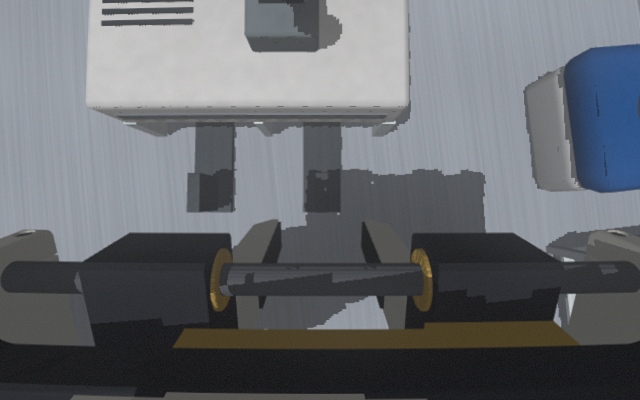

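View pics/z46.png

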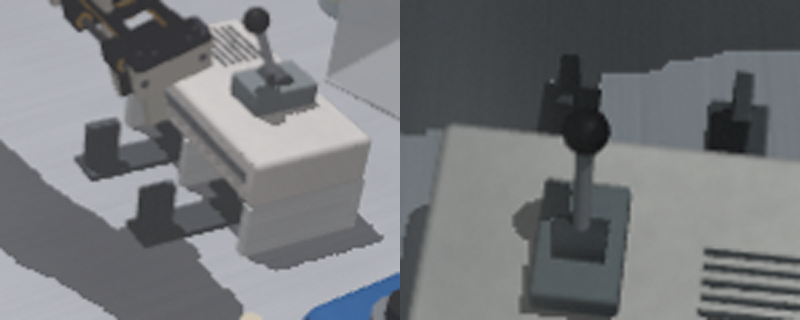

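```bash
python3 -m pendant '{"xyz":[[0,41,-11],[0,41,-11],[0,41,-11],[0,0,0],[0,0,0],[0,0,0],[0,0,0],[0,0,0],[0,0,0],[0,0,0]],"rotation":[[0,0,0],[0,0,0],[0,0,0],[8.5,0,0],[8.5,0,0],[8.5,0,0],[8.5,0,0],[8.5,0,0],[0,0,0],[0,0,0]],"grip":[0.5,0.5,0.5,0.5,0.5,0.5,0.5,0,0,0]}' 30
python3 look.py wrist w47; python3 -c "
from h import *
o=ctrl.get_obs();print(o['joint_pos'].round(2))"
```

```text
t: 73.15
tcp_pos: [0.5399, -0.0397, 0.2327]
tcp_rot: [-2.135, 0.119, -0.06]
wrist_force: [0.1, 0.9, 0.4]
finger_gap: 0.293
73.15 [ 0.5399 -0.0397  0.2327] -6.26 [ 0.0899  0.8386 -0.5374] 0.2928059487038534 [0.1 0.9 0.4]
[ 0.85  0.85 -0.79  1.82 -0.57  0.88  0.54]
```

View pics/w47.png

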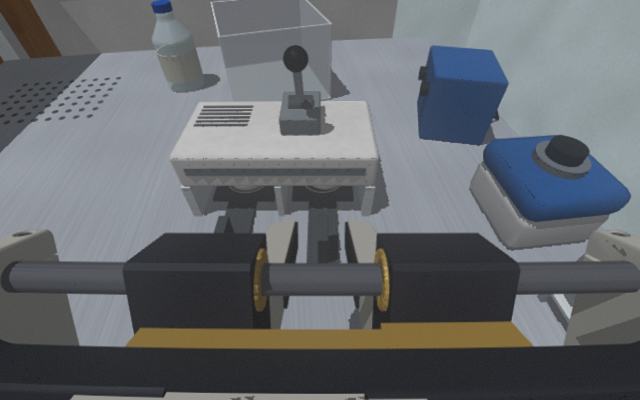

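```bash
python3 -m pendant '{"xyz":[[0,38,24],[0,38,24],[0,0,0],[0,0,0]],"rotation":[[0,0,0],[0,0,0],[0,0,0],[0,0,0]],"grip":[0,0,0,0]}' 30
python3 look.py wrist w48;python3 - <<'E'
import cv2
b=cv2.imread("pics/w48.png")
cv2.imwrite("pics/z48.png",cv2.resize(b[60:240,160:400],(800,600),interpolation=cv2.INTER_CUBIC))
E
```

```text
t: 73.6
tcp_pos: [0.5405, -0.0384, 0.1458]
tcp_rot: [-2.135, 0.114, -0.062]
wrist_force: [0.6, 0.4, 0.4]
finger_gap: 0.006
73.6 [ 0.5405 -0.0384  0.1458] -6.08 [ 0.0893  0.8389 -0.5369] 0.005856562676477123 [0.6 0.4 0.4]
```

View pics/z48.png

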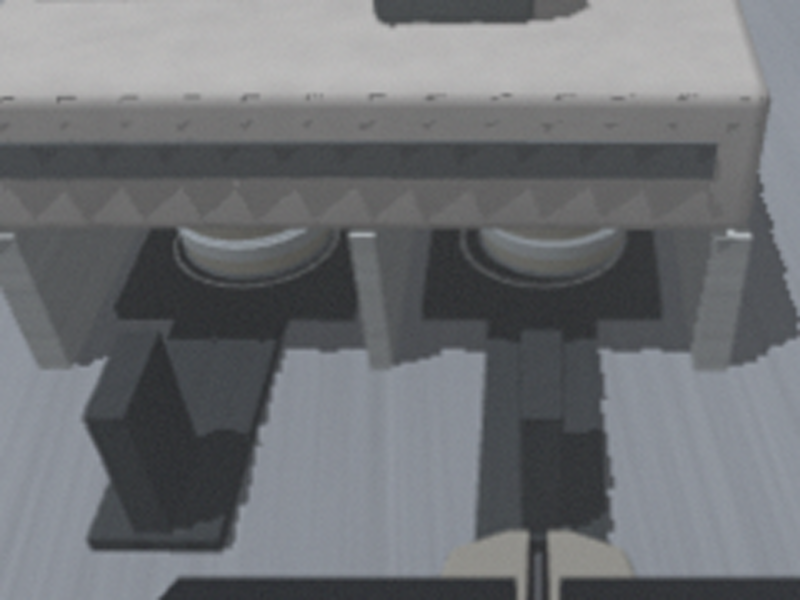

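```bash
python3 -m pendant '{"xyz":[[0,-33,-21],[0,-33,-21],[0,-33,-21],[0,-33,-21],[0,0,0],[0,0,0],[0,0,0],[0,0,0],[0,0,0],[0,0,0],[0,0,0],[0,0,0]],"rotation":[[0,0,0],[0,0,0],[0,0,0],[0,0,0],[-8.5,0,0],[-8.5,0,0],[-8.5,0,0],[-8.5,0,0],[-8.5,0,0],[-8.5,0,0],[-6.5,0,0],[0,0,0]],"grip":[0,0,0,0,0,0,0,0,0,0,0,0]}' 30
python3 -m pendant '{"xyz":[[0,0,0],[0,0,0]],"rotation":[[0,0,0],[0,0,0]],"grip":[0,0]}' 30
python3 look.py scene sc49
python3 - <<'E'
from h import *
fa=ctrl.grab_frame("side");fb=ctrl.grab_frame("scene")
u=[]
for f,r in ((fa,(295,295,322,325)),(fb,(415,128,440,150))):
  g=f["img"].max(2)[r[1]:r[3],r[0]:r[2]];m=(g<(50 if f is fa else 75)).astype(np.uint8)
  n,l,s,c=cv2.connectedComponentsWithStats(m);i=1+np.argmax(s[1:,4]);print(s[i],c[i]+r[:2])
  k=max(cv2.findContours((l==i).astype(np.uint8),cv2.RETR_EXTERNAL,cv2.CHAIN_APPROX_NONE)[0],key=len);(x,y),rad=cv2.minEnclosingCircle(k);u.append((x+r[0],y+r[1]));print(u[-1],rad)
print('ball',tri(fa,[u[0]],fb,[u[1]]))
o=ctrl.get_obs();print(o["tcp_pos"],tilt(o),level(o,np.radians(-6.3)),rel(o,[.541,.20,.272],0))
E
```

```text
t: 74.85
tcp_pos: [0.5403, -0.0336, 0.3049]
tcp_rot: [-3.136, 0.155, -0.01]
wrist_force: [-1.0, 2.2, 1.3]
finger_gap: 0.001
t: 75.05
tcp_pos: [0.5399, -0.0412, 0.3014]
tcp_rot: [-3.136, 0.175, -0.001]
wrist_force: [0.0, -0.5, -0.8]
finger_gap: 0.008
75.05 [ 0.5399 -0.0412  0.3014] -6.39 [ 4.0e-04  1.1e-03 -1.0e+00] 0.008109213011824197 [ 0.  -0.5 -0.8]
[  0   0  21  24 265] [304.63396226 308.22264151]
(304.69999980926514, 306.8999996185303) 11.903882026672363
[ 7  5  9 10 64] [425.921875 137.53125 ]
(425.78947353363037, 137.57894706726074) 4.583885192871094
ball [[0.54880305 0.236831   0.20487131]]
[ 0.54002683 -0.04182643  0.30037373] [-1.2e-03  8.0e-04 -1.0e+00] [-0.04  0.08 -0.15] (array([ -26.2, -240.4,   28.6]), np.float64(-6.45))
```

```bash
python3 -m pendant '{"xyz":[[-4.6,-39.2,4.7],[-4.6,-39.2,4.7],[-4.6,-39.2,4.7],[-4.6,-39.2,4.7],[-4.6,-39.2,4.7],[-4.6,-39.2,4.7],[0,0,0],[0,0,0],[0,0,0]],"rotation":[[0,0,0],[0,0,0],[0,0,0],[0,0,0],[0,0,0],[0,0,0],[0,0,0],[0,0,0],[0,0,0]],"grip":[0,0,0,0,0,0,0,0,0]}' 30
python3 look.py side s50;python3 look.py scene sc50; python3 look.py wrist w50;python3 - <<'E'
import cv2
a=cv2.imread("pics/sc50.png");b=cv2.imread("pics/s50.png")
cv2.imwrite("pics/z50.png",cv2.hconcat([cv2.resize(a[100:220,340:490],(400,320),interpolation=cv2.INTER_CUBIC),cv2.resize(b[250:370,240:390],(400,320),interpolation=cv2.INTER_CUBIC)]))
E
```

```text
t: 76.1
tcp_pos: [0.5391, 0.1944, 0.2719]
tcp_rot: [3.135, -0.177, -0.002]
wrist_force: [0.6, -0.6, -0.2]
finger_gap: 0.007
76.1 [0.5391 0.1944 0.2719] -6.46 [-0.0014 -0.0011 -1.    ] 0.006857593631826331 [ 0.6 -0.6 -0.2]
76.15 [0.5391 0.1942 0.2721] -6.49 [-0.0012 -0.0011 -1.    ] 0.0009807311604334394 [-0.3 -0.  -0.9]
76.2 [0.5391 0.1943 0.2722] -6.48 [-1.e-03 -8.e-04 -1.e+00] 0.005057074965363013 [ 0.2  0.1 -0.7]
```

View pics/z50.png

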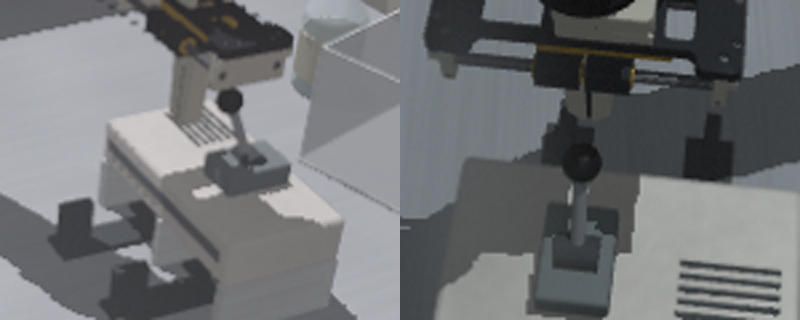

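View pics/w50.png

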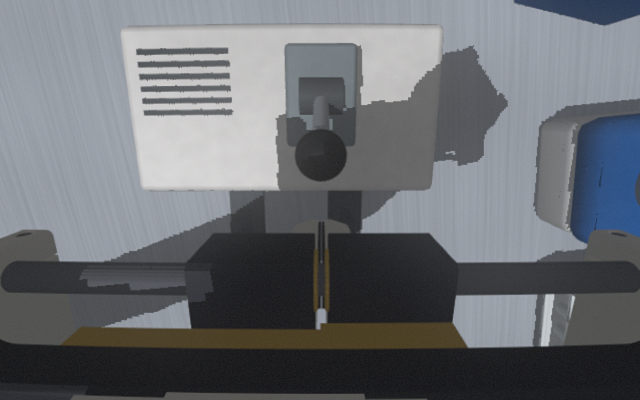

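```bash
python3 -m pendant '{"xyz":[[0,-8,0],[0,-8,0],[0,-8,0],[0,-11,0],[0,-11,0],[0,-11,0],[0,-11,0],[0,-11,0],[0,-9,0],[0,-6,0],[0,0,0],[0,0,0]],"rotation":[[0,0,0],[0,0,0],[0,0,0],[0,0,0],[0,0,0],[0,0,0],[0,0,0],[0,0,0],[0,0,0],[0,0,0],[0,0,0],[0,0,0]],"grip":[0,0,0,0,0,0,0,0,0,0,0,0]}' 30
python3 look.py wrist w51
```

```text
t: 77.45
tcp_pos: [0.5487, 0.2903, 0.2722]
tcp_rot: [-3.136, 0.172, 0.002]
wrist_force: [-0.1, -0.4, -0.1]
finger_gap: 0.007
77.45 [0.5487 0.2903 0.2722] -6.27 [-0.001  0.001 -1.   ] 0.00712619523190286 [-0.1 -0.4 -0.1]
```

View pics/w51.png

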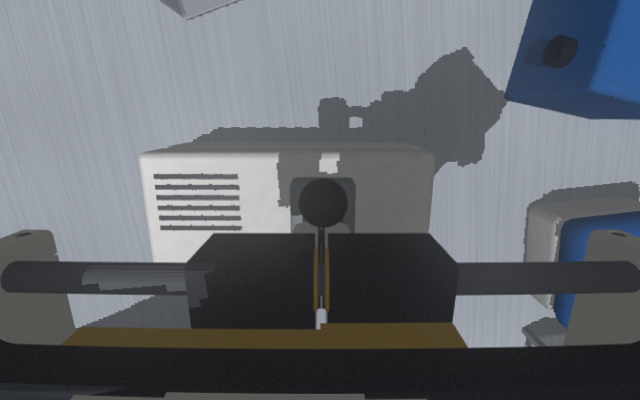

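```bash
python3 -m pendant '{"xyz":[[0,-4,0],[0,-2,0],[0,0,0]],"rotation":[[0,0,0],[0,0,0],[0,0,0]],"grip":[0,0,0]}' 30
python3 -m pendant '{"xyz":[[0,-2,0],[0,0,0]],"rotation":[[0,0,0],[0,0,0]],"grip":[0,0]}' 30
python3 -m pendant '{"xyz":[[0,-2,0],[0,0,0]],"rotation":[[0,0,0],[0,0,0]],"grip":[0,0]}' 30
python3 -m pendant '{"xyz":[[0,-2,0],[0,0,0]],"rotation":[[0,0,0],[0,0,0]],"grip":[0,0]}' 30
```

```text
t: 77.8
tcp_pos: [0.5493, 0.2917, 0.2723]
tcp_rot: [3.128, -0.176, -0.005]
wrist_force: [-3.0, -7.6, 4.7]
finger_gap: 0.006
t: 78.0
tcp_pos: [0.5494, 0.2921, 0.2723]
tcp_rot: [3.124, -0.177, -0.007]
wrist_force: [-4.0, -9.7, 5.9]
finger_gap: 0.006
t: 78.2
tcp_pos: [0.5495, 0.2924, 0.2723]
tcp_rot: [3.121, -0.178, -0.008]
wrist_force: [-4.8, -11.8, 7.5]
finger_gap: 0.006
t: 78.4
tcp_pos: [0.5497, 0.2927, 0.2722]
tcp_rot: [3.117, -0.18, -0.01]
wrist_force: [-5.5, -14.8, 9.6]
finger_gap: 0.006
```

```bash
python3 -m pendant '{"xyz":[[0,10,0],[0,30,0],[0,40,-10],[0,40,-30],[0,40,-30],[0,40,0],[0,40,0],[0,40,0],[0,40,0],[0,0,0],[0,0,0]],"rotation":[[0,0,0],[0,0,0],[0,0,0],[0,0,0],[0,0,0],[0,0,0],[0,0,0],[0,0,0],[0,0,0],[0,0,0],[0,0,0]],"grip":[0,0,0,0,0,0,0,0,0,0,0]}' 30
python3 look.py side s52;python3 look.py scene sc52; python3 - <<'E'
from h import *
a=cv2.imread("pics/sc52.png");b=cv2.imread("pics/s52.png")
cv2.imwrite("pics/z52.png",cv2.hconcat([cv2.resize(a[110:230,340:490],(400,320),interpolation=cv2.INTER_CUBIC),cv2.resize(b[270:390,240:390],(400,320),interpolation=cv2.INTER_CUBIC)]))
E
```

```text
t: 79.5
tcp_pos: [0.5155, -0.0165, 0.3426]
tcp_rot: [-3.135, 0.175, -0.001]
wrist_force: [-0.0, -0.1, -0.2]
finger_gap: 0.009
79.5 [ 0.5155 -0.0165  0.3426] -6.4 [ 8.0e-04  1.3e-03 -1.0e+00] 0.008967287909833994 [-0.  -0.1 -0.2]
79.55 [ 0.5156 -0.015   0.3426] -6.23 [ 7.0e-04  1.9e-03 -1.0e+00] 0.0010009756738059584 [-0.4  0.7  0.7]
```

View pics/z52.png

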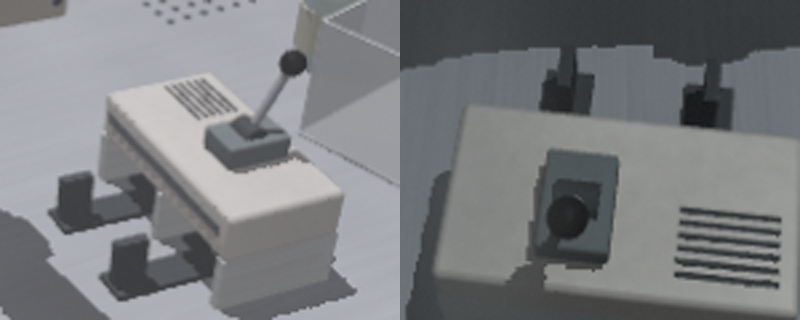

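View pics/sc52.png

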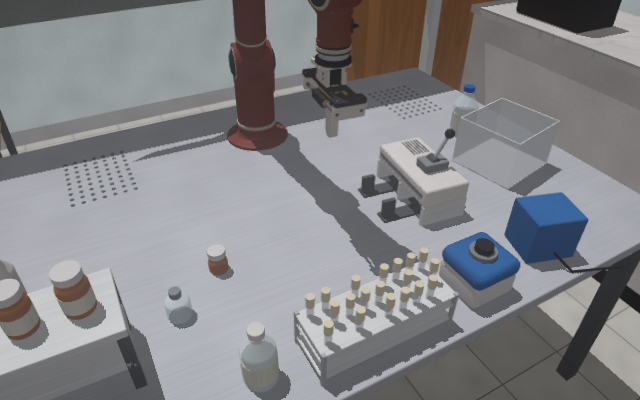

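```bash
python3 - <<'E'
from h import *
fa=ctrl.grab_frame("side");fb=ctrl.grab_frame("scene")
B=tri(fa,[(302.6,350.6)],fb,[(449.5,133.3)])[0];print('ball',B)
d=(B-np.array([.5437,.2422,.201]));print('swing',np.linalg.norm(d[:2]))
b0=d[:2]@[.1096,.994];print('along heading',b0)
E
```

```text
ball [0.55137122 0.31203969 0.19924404]
swing 0.07025973071758865
along heading 0.07026141646734833
```

```bash
python3 -m pendant '{"xyz":[[0,18,10],[0,18,10],[0,0,10],[0,0,0],[0,0,0],[0,0,0],[0,0,0],[0,0,0],[0,0,0],[0,0,0],[0,0,0],[0,0,0]],"rotation":[[0,0,0],[0,0,0],[0,0,0],[8.5,0,0],[8.5,0,0],[8.5,0,0],[8.5,0,0],[8.5,0,0],[8.5,0,0],[6.5,0,0],[0,0,0],[0,0,0]],"grip":[0,0,0,0,0,0,0,0,0,0,0,0]}' 30
python3 -m pendant '{"xyz":[[0,38,24],[0,38,24],[0,38,24],[0,20,13],[0,0,0],[0,0,0]],"rotation":[[0,0,0],[0,0,0],[0,0,0],[0,0,0],[0,0,0],[0,0,0]],"grip":[0,0,0,0,0,0]}' 30
python3 look.py wrist w53;python3 - <<'E'
import cv2
b=cv2.imread("pics/w53.png")
cv2.imwrite("pics/z53.png",cv2.resize(b[60:240,160:400],(800,600),interpolation=cv2.INTER_CUBIC))
E
```

```text
t: 80.9
tcp_pos: [0.5115, -0.0508, 0.3122]
tcp_rot: [-2.136, 0.116, -0.062]
wrist_force: [1.5, 0.8, -0.4]
finger_gap: 0.004
t: 81.5
tcp_pos: [0.5119, -0.0506, 0.1552]
tcp_rot: [-2.136, 0.113, -0.064]
wrist_force: [-0.4, 0.3, -0.0]
finger_gap: 0.003
81.5 [ 0.5119 -0.0506  0.1552] -6.11 [ 0.0904  0.8385 -0.5373] 0.0030072981651738584 [-0.4  0.3 -0. ]
```

View pics/z53.png

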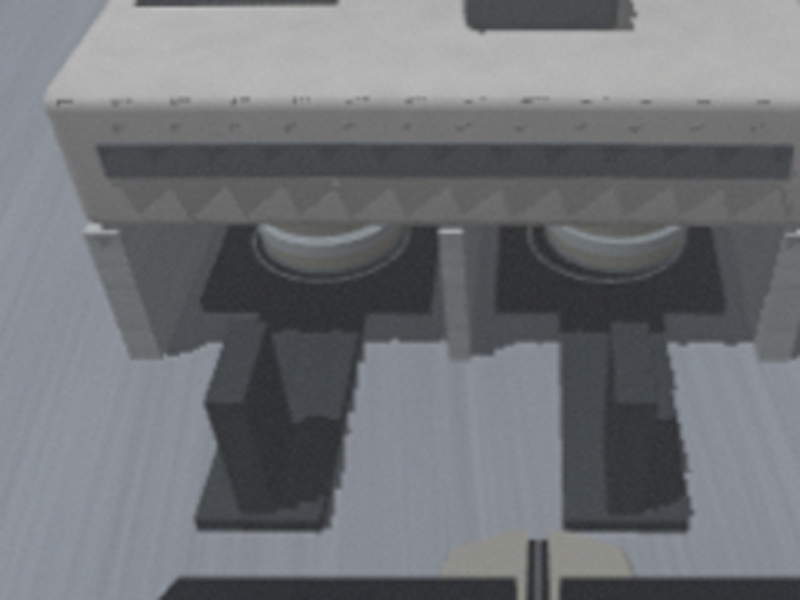

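```bash
python3 -c "
from cell import ctrl
print(ctrl.job_done())"
```

```text
the job is handed in; nothing more can be done
None
```

I loaded all six dishes, three on each tray, slid both trays home and threw the lever to the back. The job was handed in at about 81.5 s of the 210 s allowed; it gives no verdict.

**One mishap, mended.** After I placed the first dish on the far tray, it turned up leaning upside-down against that tray's fin, probably the announced knock. I picked it up by its rim, turned it over, set it lid-up on the table and stacked it again. Before I noticed, the next dish had been released about 15 mm above the deck. It landed flat, about 4 mm off centre.

**Last checks**
- **Trays:** each one stopped against its rear wall, with the push force rising while the position held. The stopping points agree with the measured bay positions to about 1–2 mm, and the headings to about 0.01 rad.
- **Dishes:** a look into both bays, before and after throwing the lever, showed both bottom dishes flat inside their rings. The near stack is well centred; the far one is about 4 mm off, against the 10 mm allowed. The upper dishes are hidden under the head, so for those I rely on the placing measurements, about 3–4 mm at worst.
- **Lever:** I pushed until it stopped against about 15 N. The ball sits about 39 mm behind the pivot at 199 mm height, which matches the thrown stop. The swing came out at 70 mm against the nominal 77 mm. I put this down to the lever not starting quite at zero, plus pixel error.
- **Jar and bottle:** both are upright and look unmoved in the last overview picture. The arm was clear of everything when I handed in.

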